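Ratchet down the transformer bolt

ROBOT

A 7-joint arm with a two-finger parallel gripper is mounted at the origin on the work surface. World frame = base frame: x ahead of the robot, y to its left, z up, the work surface at z = 0. Lengths are in m, angles in rad, forces in N, time in s.
With the tool pointing down it reaches from about 0.425 to 0.875 m from the base axis. Payload 4.7 kg.
Tool frame: the origin (TCP) lies on the centre line of the jaws, within the pads' length; the fingertips stand 8 mm ahead of it and the grasp point (between the pads) lies 11 mm behind it; z points along the fingers, y is the direction in which the jaws open and shut (so a half turn about z gives the same grasp; the last joint's range is limited). The gripper opens to 87 mm and grips with 3 to 60 N. Pads are 19 mm wide; open, the fingers measure 117 mm over their backs; the gripper's body (75 mm by 190 mm) begins 51 mm behind the grasp point.
Start: joints at [1.177, 0.321, -0.07, 1.45, 0.023, 1.371, -0.057], TCP at [0.258, -0.597, 0.231] pointing down, gripper open.
Joint ranges: [-2.86, 2.86], [-0.3, 2.09], [-1.38, 1.24], [0.06, 2.45], [-1.56, 4.7], [0.09, 2.05], [-2.69, 2.69]. Speed limits (rad/s): [2.57, 2.57, 3.14, 3.14, 3.14, 3.14, 3.14].

INTERFACE

Orientations are given as a rotation vector (axis times angle).
In Python, from bench import status, optics, order gives the robot as it stands.
- The arm moves only by the tool step_arm, never from a script. Its argument "rows" is a list of rows, each a list of 3 entries, a list of its own where there are three numbers: the turn, a rotation vector about the tool's x, y, z in degrees, then the shift along the tool's x, y, z in mm, then the finger opening in mm, from 0 to 87. A call has 1 to 12 rows; each row shifts and turns the pose as measured when the row begins, along the tool's axes as they then stand; what a row does not reach is not made up. A row lasts 1/12 s, in which the tool goes at most 41.7 mm and 7.16 degrees, less where a joint would pass 70% of its speed; a pose out of reach is approached as far as the arm can. A call is refused whole if a number of a shift passes 41.7 or a number of a turn 7.16, either way. A call with a gripper value outside its range is refused whole. The fingers move at their own pace and stop on an object; "grip_force" is the grip in N (left out, the last holds). Time passes only in rows, so rows that do not move let the fingers close. It gives the time, the measured TCP pose, the force and the opening at its end, in the units of the state.
- status.get_state(): the state, without advancing time (a new reading comes with each control period).
- optics.get_image(name): name is "side" or "top" or "wrist"; returns a dict with "frame" (480x640x3 uint8, red, green, blue), "range_z" (480x640 float32, m along the optical axis (not along the pixel's ray), 0 where there is no reading), "K" (3x3 intrinsics, pixels), "R" (3x3) and "t" (3): a world point X has camera coordinates R X + t. Camera axes: x right, y down, z forward; pixel columns grow to the right and rows downward; lengths in m; the calibration is good to about 2 mm. A picture is of the moment at which its call begins.
- order.close_job(): hands the job in, once; it reports no verdict.
The state is a dict: "time": time; "joint_positions": joint angles; "qd": joint speeds; "joint_torque": joint torques, N m; "position": TCP position; "tool_rot": TCP orientation; "ft_force": force on the tool from outside, world axes, zero at the start; "torque": the same for the moment, N m; "grip_width": opening from 0.0 (shut) to 1.0 (fully open).
Only numpy, scipy, OpenCV 4.12 (cv2) and the standard library are available. Lean on these libraries where they do the work, as an engineer would, in place of code of your own. Each camera call takes 0.05 s, during which the arm holds its last target.

TASK

The big hex bolt that holds the ring transformer in the opened power supply is still loose. Take the ratchet wrench from its rest, fit its socket fully over the bolt head and swing it back and forth to turn the bolt clockwise until it comes up firmly against its stop, without twisting the transformer round on its pad. Then lay the wrench back on its rest as it lay before, and leave the other things where they are.

Things in the scene. Friction and masses are not known exactly. Their poses are not given: they have to be found in the camera images.
- wrench_grip (a point): Grip centre of the ratchet wrench (0.3 kg): level steel handle 16 mm wide, 18 high, running from 43 mm ahead of this point, where a round head (43 mm across, top 9 mm above) begins, to 110 mm behind. x: along the handle to the head; z: up. The handle swung clockwise (seen from above) carries the socket along; swung back it slips, 24 clicks a turn, with a light drag of 0.05 N m.
- socket_mouth (a point): Centre of the open lower end of the wrench's dark hex socket, on its upright axis: 65 mm ahead of and 38 mm below wrench_grip, same axes, fixed to the wrench. The six-sided hole is 24 mm across flats, 12 mm deep, its lowest 3 mm flared by 1.8 mm a side. How its flats stand to the handle is not measured and differs from start to start: turn under light pressure until it drops on.
- bolt_head (a point): Top centre of the steel hex bolt head on its upright axis, mid black ring transformer (120 mm wide, top 17 mm lower). Fixed to the low steel case (300 by 260 mm, panel 68 mm high); z up, x from front panel to back. Head 22 mm across flats: 10 mm straight, then 3 mm chamfer up to this point; on a washer 13 mm lower. Socket fully on: its mouth 12 mm below this point.
- bolt (a joint): Turn of the bolt in rad, growing clockwise seen from above; it starts anywhere between 1.2 and 1.8 and comes up against a hard stop at 3.0. On the way it turns against a steady 0.22 N m (3.4 N at the grip) and stays where it is left. At 0 two of its flats face along the x axis of bolt_head.
- transformer (a joint): Twist of the transformer (with its bolt) on its springy pad, in rad, clockwise seen from above: 0 at rest, about 0.02 while the bolt turns, springing back. It gives 1 rad for 12 N m: pulling on at the stop with 10 N at the grip twists it about 0.055, which is firm enough; beyond 0.12 its leads are strained.
- rest_place (a point): Home of wrench_grip (same axes) on the wrench's rest, 46 mm above the table. The rest: a black board 290 by 75 mm, 8 mm thick; the socket's foot stands on it 65 mm ahead of this point; a saddle block 100 mm behind this point (22 mm long, top level with the handle's underside) carries the handle's end between two lips 48 mm apart and 10 mm high.
- spare_socket: Bystander: a short dark steel tube, 29 mm across and 30 mm high, standing on the far end of the rest's board, 63 mm beyond the wrench's socket. Origin: centre of its foot.
- spare_nut: Bystander: a flat steel ring, 22 mm across and 8 mm high, on the floor of the case near a front corner. Origin: centre of its underside.
- screwdriver: Bystander: a screwdriver lying on the table.
- drive: Bystander: a disk drive, 101 by 147 by 26 mm, lying flat. Origin: centre of its underside.
- tape: Bystander: a black roll of tape, 90 mm across, 24 mm high, lying flat. Origin: centre of its underside.
- spray: Bystander: a white spray can, 52 mm across and 150 mm high. Origin: centre of its foot.
- meter: Bystander: a grey hand-held meter, 150 by 75 by 34 mm, lying flat. Origin: centre of its underside.
Not all that is in view belongs to the job. What is shaped like the part that bears wrench_grip but green or red is not meant.

How it is judged:
By the outcome, as a careful person would: the job done as asked, in the order asked, and still so for the second after the job is handed in, with the robot touching nothing.
It also fails if it takes over 72 s, if anything falls off the work surface, if the arm or the gripper's body presses on something with over 40 N, if the wrist force passes 120 N, or if a joint passes its speed limit or range.

## Working session

There is one attempt and no reset: what is moved stays moved. The work goes in short steps, Python scripts to look and compute and a tool call to move; the robot and the scene stay as the last step left them, time stands still between calls to the robot, and variables do not carry over. Pictures are saved under pics/ and viewed, and the job is handed in when it is done.

Besides the shell and the picture viewer there is one more tool, called after "Emit:" as name(argument=value, ...) on one line, values as JSON. step_arm: Moves the arm, as the interface text tells. Its arguments: {"type":"object","properties":{"rows":{"type":"array"},"grip_force":{"type":"number"}},"required":["rows"]}

```bash
mkdir -p pics; ls
cat > h.py <<'E'
import sys; sys.path.insert(0,'.')
import numpy as np, cv2
from scipy.spatial.transform import Rotation as Ro
from bench import status, optics, order
def grab(n,f):
    d=optics.get_image(n); cv2.imwrite('pics/%s.png'%f,d['frame'][:,:,::-1]); np.savez('pics/%s.npz'%f,**d); return d
def ld(f): return dict(np.load('pics/%s.npz'%f))
def ray(d,u,v):
    c=-d['R'].T@d['t']; r=d['R'].T@np.linalg.inv(d['K'])@np.array([u,v,1.]); return c,r
def onz(d,u,v,z):
    c,r=ray(d,u,v); return c+r*(z-c[2])/r[2]
def pt(d,u,v):
    c,r=ray(d,u,v); return c+r*d['range_z'][int(v),int(u)]
def cloud(d):
    v,u=np.mgrid[0:480,0:640]; p=np.stack([u,v,np.ones_like(u)],-1)@np.linalg.inv(d['K']).T
    p=p*d['range_z'][...,None]; return (p-d['t'])@d['R']
def proj(d,X):
    p=d['K']@(d['R']@np.array(X)+d['t']); return p[:2]/p[2]
E
python3 - <<'E'
from h import *
for n in ['top','side','wrist']:
    d=grab(n,n+'0'); print(n,-d['R'].T@d['t'],d['K'][0,0],(d['range_z']>0).mean())
print(status.get_state())
E
```

```text
pics
top [ 0.4405768  -0.01899958  1.15211689] 457.64891945538244 0.9959440104166667
side [0.25839324 0.77637375 1.01326695] 505.9289806258648 0.9962141927083333
wrist [ 0.33215929 -0.56363373  0.38343778] 396.872725697936 0.9959375
{'time': 0.15, 'joint_positions': array([ 1.17711899,  0.32163732, -0.07007178,  1.4514074 ,  0.02257369,
        1.37080008, -0.05689458]), 'qd': array([-9.43768678e-04, -3.50815339e-03,  6.93751352e-04, -2.63625290e-03,
       -1.54570888e-04,  6.75989447e-04,  7.79545450e-05]), 'joint_torque': array([ 8.09224730e-06, -4.91795862e+01, -4.04461892e-01, -3.12876785e+01,
       -6.38098572e-02,  4.04933793e-02,  1.54845648e-04]), 'position': array([ 0.25756545, -0.59634125,  0.22971631]), 'tool_rot': array([-3.07512407e+00, -6.35837994e-01,  5.66562803e-04]), 'ft_force': array([-0.22601416,  0.39711813, -0.63028335]), 'torque': array([0.01438702, 0.00271107, 0.02647606]), 'grip_width': 0.9976433845104165}
```

View pics/top0.png

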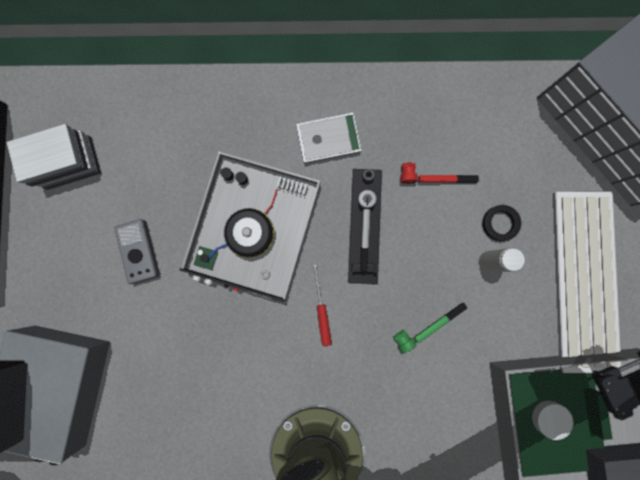

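View pics/side0.png

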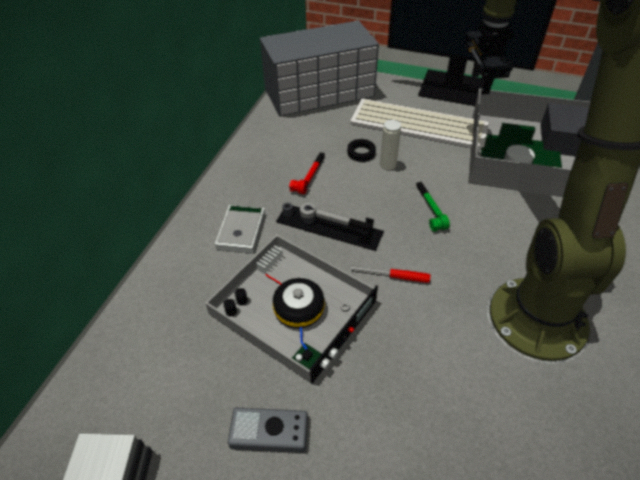

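View pics/wrist0.png

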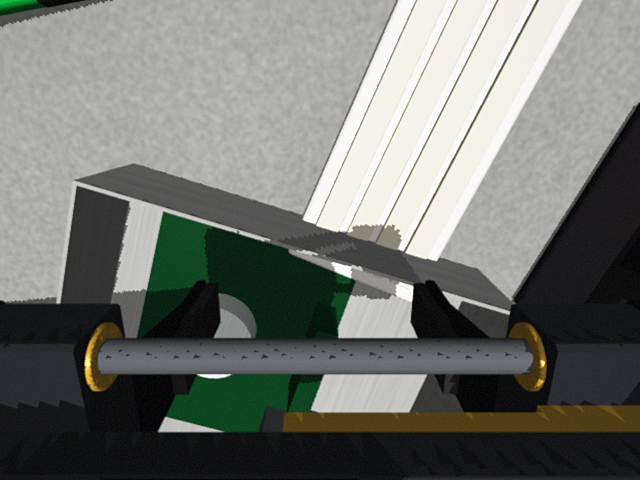

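The top view shows three wrench-shaped things: a grey one on the black rest at about (366,225), a red one at (440,177) and a green one at (430,327). The grey one fits, since it is steel and lies on the black board. The case is around (250,228), with the bolt at about (248,232). I'll confirm with an enlarged crop.

Run:
```python
from h import *
d=ld('top0'); f=d['frame'][:,:,::-1]
a=cv2.resize(f[160:290,340:400],None,fx=4.5,fy=4.5,interpolation=cv2.INTER_CUBIC)
b=cv2.resize(f[195:270,205:295],None,fx=5,fy=5,interpolation=cv2.INTER_CUBIC)
H=590; c=np.zeros((H,a.shape[1]+b.shape[1]+5,3),np.uint8); c[:a.shape[0],:a.shape[1]]=a; c[:b.shape[0],-b.shape[1]:]=b
cv2.imwrite('pics/crop0.png',c); print(c.shape)
P=cloud(d)
for u,v in [(367,198),(366,225),(365,240),(365,250),(365,265),(365,272),(368,175),(248,232),(240,245),(300,250),(330,250)]: print(u,v,P[v,u].round(4))
```

```text
(590, 725, 3)
367 198 [ 0.6189 -0.1224  0.0614]
366 225 [ 0.554  -0.1196  0.0594]
365 240 [ 0.5184 -0.1175  0.0529]
365 250 [ 0.4943 -0.117   0.0558]
365 265 [ 0.4584 -0.1165  0.0584]
365 272 [ 0.4418 -0.1182  0.0375]
368 175 [ 0.6851 -0.1299  0.0138]
248 232 [0.5349 0.1586 0.09  ]
240 245 [0.5056 0.1806 0.0703]
300 250 [0.497  0.0414 0.0014]
330 250 [ 0.4971 -0.0341 -0.0006]
```

View pics/crop0.png

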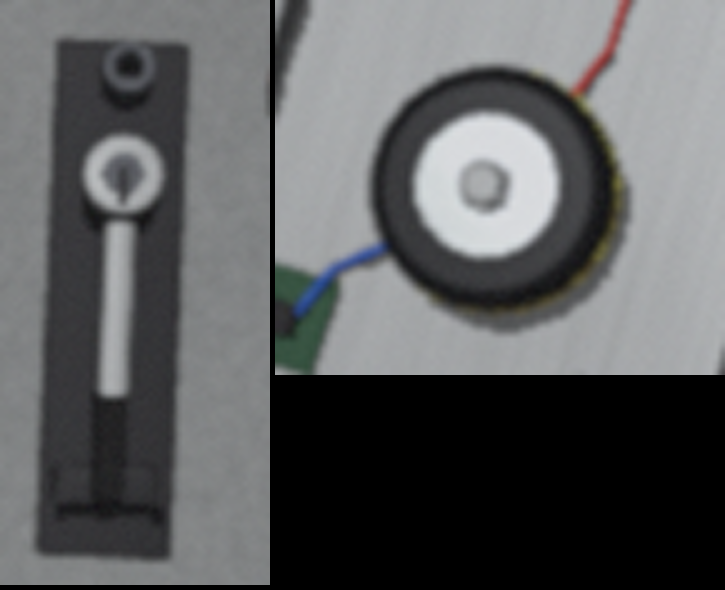

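The crop confirms it: a steel wrench with a round head at about (367,198), lying on the black board with its dark grip end in the saddle. The spare socket is at (368,175). The bolt is the grey hex at about (246.5,232), in the middle of the white washer. Next I'll measure these.

Run:
```python
from h import *
d=ld('top0'); f=d['frame'].astype(int); g=f.max(2); P=cloud(d)
# board
m=np.zeros((480,640),np.uint8); 
sub=(g<100)&(f.max(2)-f.min(2)<25)
m[160:290,342:390]=sub[160:290,342:390]
m2=cv2.morphologyEx(m,cv2.MORPH_CLOSE,np.ones((9,9)))
cs,_=cv2.findContours(m2,cv2.RETR_EXTERNAL,cv2.CHAIN_APPROX_NONE); c=max(cs,key=cv2.contourArea)
w=np.array([onz(d,u,v,0.008)[:2] for u,v in c[:,0]],np.float32); r=cv2.minAreaRect(w*1000); print('board',r)
# bright wrench parts in region
b=np.zeros_like(m); b[165:270,350:382]=(g[165:270,350:382]>120)
print(cv2.moments(b,True)['m00'])
# head
for (y0,y1,name) in [(186,209,'head')]:
    q=b.copy(); q[:y0]=0;q[y1:]=0; ys,xs=np.nonzero(q); (c0,rad)=cv2.minEnclosingCircle(np.stack([xs,ys],1).astype(np.float32)); print(name,c0,rad,onz(d,*c0,0.055))
for v in range(212,250,3):
    s=np.clip(g[v,355:378]-75,0,None); s[s<25]=0; u=(s*np.arange(355,378)).sum()/s.sum(); print(v,round(u,2),onz(d,u,v,0.055)[:2].round(4),(s>0).sum())
# dark end of handle by depth
for v in range(252,280,3): 
    row=P[v,352:380]; print(v,(row[:,2]*1000).round().astype(int))
# bolt: white washer circle
wm=np.zeros_like(m); wm[200:265,215:285]=(g[200:265,215:285]>185)
wm=cv2.morphologyEx(wm,cv2.MORPH_OPEN,np.ones((2,2)))
n,l,st,ce=cv2.connectedComponentsWithStats(wm); print(st[1:],ce[1:])
print((P[225:240,240:256,2]*1000).round().astype(int))
```

```text
board ((558.1261596679688, -120.69024658203125), (75.75392150878906, 290.2070007324219), 87.30348205566406)
623.0
head (361.5, 195.0) 14.603181838989258 [ 0.62732087 -0.10977572  0.055     ]
212 366.0 [ 0.5859 -0.1203] 7
215 365.87 [ 0.5786 -0.1199] 7
218 365.77 [ 0.5714 -0.1196] 7
221 365.76 [ 0.5641 -0.1195] 7
224 365.68 [ 0.5569 -0.1193] 7
227 365.45 [ 0.5496 -0.1186] 6
230 365.32 [ 0.5424 -0.1183] 6
233 365.02 [ 0.5351 -0.1175] 7
236 364.88 [ 0.5279 -0.1171] 7
239 364.79 [ 0.5207 -0.1168] 7
242 364.75 [ 0.5135 -0.1167] 7
245 364.69 [ 0.5063 -0.1165] 7
248 nan [nan nan] 0
252 [ 8  7 10  6  7  6  9 10 10 53 56 55 58 53 53 54  5  7  6  8  7  8  8  9
  7  6  9  1]
255 [11 12 10  7  5 10  7  8 41 56 55 56 54 54 57 50  7  7  9  9  8  5 12 11
  9  9  8  5]
258 [12 10 10  9  7  7  9  6 49 57 51 58 57 59 55 56 10 11  9 12  8  7 11 11
  9  7 10  1]
261 [10  9 12  9  8 13 10  8 48 56 55 55 58 56 59 53  6 10 12  9  8  7  9 11
  8  5  5  0]
264 [  48   46   51   40   40   38   36   37   53   54   57   55   56   58
   56   39 1152   39   39   37   41   34   45   46   48    9    3    0]
267 [46
[... 1259 characters left out ...]
9   82   73   73   72
    77   74]
 [  70   85   86   86   87   91   88   89   92   82   85   75   74   74
    76   76]
 [  73   74   87   82   91   85   84   88   88   83   83   74   74   75
    71   70]
 [  71   72   76   86   83   87   87   86   82   87   72   74   73   74
    76   74]
 [  75   77   72   68   70   83   85   81   73   73   73   74   74   72
    75   76]
 [  77   74   74   75   75   75   73   76   73   72   71   72   75   73
    74   75]
 [  73   72   75   74   74   74   71   74   75   75   76   74   74   74
    72   75]
 [  74   76   72   70   78   74   77   74   75   73   71   71   74   74
    75   73]]<stdin>:17: RuntimeWarning: invalid value encountered in scalar divide
```

```bash
cat >> h.py <<'E'
def goto(x,y,z,yaw,n=None):
    """print per-row turn/shift (tool axes) towards target; yaw of tool x in deg"""
    s=status.get_state(); R=Ro.from_rotvec(s['tool_rot']); p=s['position']
    T=Ro.from_euler('z',yaw,degrees=True)*Ro.from_rotvec([np.pi,0,0])
    rv=np.degrees((R.inv()*T).as_rotvec()); dp=R.inv().apply(np.array([x,y,z])-p)*1000
    print('t',s['time'],'p',p.round(4),'yaw',yw(s),'F',s['ft_force'].round(1),'M',s['torque'].round(2),'w',round(s['grip_width']*87,1),'j7',s['joint_positions'][6].round(2))
    print('total turn',rv.round(2),'shift tool',dp.round(1))
    print('min rows',max(np.linalg.norm(rv)/7.0,np.linalg.norm(dp)/40).round(1), 'world d',((np.array([x,y,z])-p)*1000).round(1))
def yw(s):
    X=Ro.from_rotvec(s['tool_rot']).as_matrix(); return np.degrees(np.arctan2(X[1,0],X[0,0])).round(2), np.degrees(np.arccos(-X[2,2])).round(2)
E
python3 - <<'E'
from h import *
d=ld('top0'); P=cloud(d)
m=np.zeros((480,640),np.uint8); z=P[...,2]; m[183:275,350:385]=((z>0.035)&(z<0.09))[183:275,350:385]
ys,xs=np.nonzero(m[183:215]);ys+=183
hm=m.copy(); hm[210:]=0; g=d['frame'].max(2); 
# bright+ annulus: fit enclosing circle of head from depth>0.045
hm2=np.zeros_like(m); hm2[185:209,354:381]=(z>0.045)[185:209,354:381]&(g[185:209,354:381]>110)
hm2=cv2.morphologyEx(hm2,cv2.MORPH_OPEN,np.ones((5,5)))
cs,_=cv2.findContours(hm2,0,1); c=max(cs,key=cv2.contourArea); c0,r=cv2.minEnclosingCircle(c); print(c0,r, onz(d,*c0,.055))
for v in range(183,212): print(v,hm2[v].sum(),end=' ')
bm=np.zeros_like(m); bm[222:242,236:258]=(z>0.08)[222:242,236:258]&(z<0.12)[222:242,236:258]
bm=cv2.morphologyEx(bm,cv2.MORPH_OPEN,np.ones((3,3)))
ys,xs=np.nonzero(bm); print('\nbolt',xs.mean(),ys.mean(),len(xs),np.median(z[bm>0]),onz(d,xs.mean(),ys.mean(),np.median(z[bm>0])))
s=d['frame']; 
goto(0.54,-0.119,0.20,-2.7)
E
```

```text
(361.0, 198.0) 3.6056511402130127 [ 0.62000453 -0.10851389  0.055     ]
183 0 184 0 185 0 186 0 187 0 188 0 189 0 190 0 191 0 192 0 193 0 194 0 195 5 196 10 197 10 198 10 199 10 200 10 201 5 202 0 203 0 204 0 205 0 206 0 207 0 208 0 209 0 210 0 211 0 
bolt 245.71794871794873 231.47435897435898 78 0.08592852080327823 [0.5364948  0.16469027 0.08592852]
t 0.15 p [ 0.2576 -0.5963  0.2297] yaw (np.float64(23.36), np.float64(0.08)) F [-0.2  0.4 -0.6] M [0.01 0.   0.03] w 86.8 j7 -0.06
total turn [-8.000e-02  2.000e-02  2.606e+01] shift tool [ 448.6 -326.1   30.2]
min rows 13.9 world d [282.4 477.3 -29.7]
```

Emit:
step_arm(rows=[[[0,0,0],[30,-22,0],87],[[0,0,0],[30,-22,0],87],[[0,0,0],[30,-22,0],87],[[0,0,0],[30,-22,0],87],[[0,0,0],[30,-22,0],87],[[0,0,0],[30,-22,0],87],[[0,0,0],[30,-22,0],87],[[0,0,0],[30,-22,0],87],[[0,0,0],[30,-22,0],87],[[0,0,0],[30,-22,0],87],[[0,0,0],[30,-22,0],87],[[0,0,0],[30,-22,0],87]], grip_force=55)

```text
time: 1.15
position: [0.4847, -0.2048, 0.2229]
tool_rot: [-3.081, -0.602, 0.015]
ft_force: [1.7, -0.3, -0.4]
grip_width: 1.003
```

```bash
python3 -c "
from h import *
goto(0.54,-0.119,0.20,-2.7)"
```

```text
t 1.15 p [ 0.4847 -0.2048  0.2229] yaw (np.float64(22.09), np.float64(0.56)) F [ 1.7 -0.3 -0.4] M [-0.03 -0.04 -0.06] w 87.3 j7 -0.87
total turn [-0.1   0.55 24.79] shift tool [ 83.7 -58.7  22.4]
min rows 3.5 world d [ 55.3  85.8 -22.9]
```

Emit:
step_arm(rows=[[[0,0.2,0],[29,-20,8],87],[[0,0.2,0],[28,-20,8],87],[[0,0,6.2],[27,-19,7],87],[[0,0,6.2],[0,0,0],87],[[0,0,6.2],[0,0,0],87],[[0,0,6.2],[0,0,0],87],[[0,0,0],[0,0,0],87]])

```text
time: 1.73
position: [0.5457, -0.0988, 0.1977]
tool_rot: [-3.132, 0.073, 0.003]
ft_force: [-0.9, -0.1, 0.1]
grip_width: 1.0
```

```bash
python3 -c "
from h import *
d=grab('wrist','w1'); goto(0.55,-0.119,0.035,-2.7); print(-d['R'].T@d['t'],d['R'][2])"
```

```text
t 1.7833 p [ 0.5456 -0.0987  0.1976] yaw (np.float64(-2.43), np.float64(0.52)) F [-0.2  0.  -0.6] M [ 0.07  0.07 -0.  ] w 86.9 j7 -1.54
total turn [-0.5   0.14  0.27] shift tool [  5.7  21.6 162.4]
min rows 4.1 world d [   4.4  -20.3 -162.6]
[ 0.62710838 -0.10368395  0.35133366] [-0.29993068  0.02179798 -0.95371193]
```

View pics/w1.png

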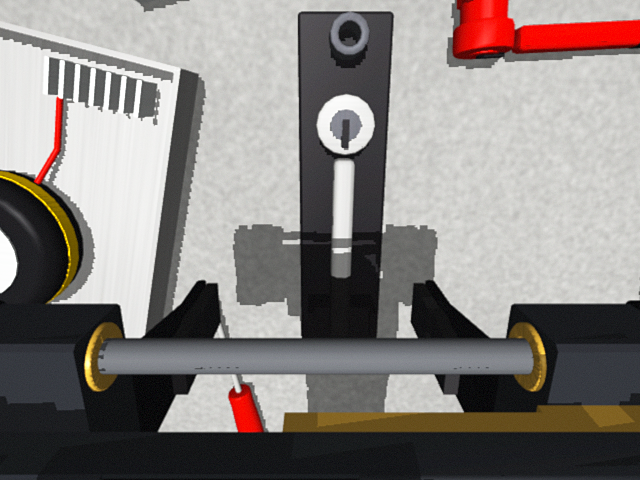

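The wrist view shows the wrench head at (345,124), the handle running down to (340,275), and the red bystander wrench at the upper right.

Run:
```python
from h import *
d=ld('w1'); g=d['frame'].min(2); m=(g>120).astype(np.uint8); m[:90]=0; m[157:]=0; m[:,:310]=0; m[:,380:]=0
cs,_=cv2.findContours(m,0,1); c=max(cs,key=cv2.contourArea); print(cv2.minEnclosingCircle(c))
c0=cv2.fitEllipse(c)[0]; h=onz(d,*c0,.055); print(c0,h)
for v in (175,200,225): 
    s=np.nonzero(g[v,320:365]>110)[0]+320; print(v,s.min(),s.max(),onz(d,(s.min()+s.max())/2,v,.055))
# board
f=d['frame'].max(2); b=((f<75)).astype(np.uint8); 
for v in (70,100,150,200): 
    s=np.nonzero(f[v,270:420]<80)[0]+270; print(v,s.min(),s.max(),onz(d,s.min(),v,.008)[:2],onz(d,s.max()+1,v,.008)[:2])
v0=np.nonzero(f[:60,320]<80)[0].min(); print(onz(d,320,v0,.008))
a=np.radians(-2.7); print('grip',h[:2]-.065*np.array([np.cos(a),np.sin(a)]))
goto(0.565,-0.1195,0.035,-2.7)
```

```text
((345.5, 124.0), 30.26972007751465)
(345.2290954589844, 123.82081604003906) [ 0.6171859  -0.12247005  0.055     ]
175 334 353 [ 0.5804619  -0.12029113  0.055     ]
200 333 352 [ 0.56147256 -0.1190461   0.055     ]
225 333 351 [ 0.5417178  -0.11813935  0.055     ]
70 299 389 [ 0.65889462 -0.08944931] [ 0.65541999 -0.16223118]
100 299 388 [ 0.63616624 -0.08810209] [ 0.63269519 -0.16163386]
150 300 385 [ 0.59599221 -0.08657203] [ 0.5926209 -0.1594512]
200 300 383 [ 0.55275619 -0.08404213] [ 0.54941131 -0.15797862]
[ 0.69944048 -0.10805855  0.008     ]
grip [ 0.55225806 -0.11940813]
t 1.7833 p [ 0.5456 -0.0987  0.1976] yaw (np.float64(-2.43), np.float64(0.52)) F [-0.2  0.  -0.6] M [ 0.07  0.07 -0.  ] w 86.9 j7 -1.54
total turn [-0.5   0.14  0.27] shift tool [ 20.7  21.4 162.4]
min rows 4.1 world d [  19.4  -20.8 -162.6]
```

Emit:
step_arm(rows=[[[-0.5,0.1,0.5],[17,21.5,0],87],[[0,0,0],[0,0,30],87],[[0,0,0],[0,0,35],87],[[0,0,0],[0,0,35],87],[[0,0,0],[0,0,30],87],[[0,0,0],[0,0,0],87]])

```text
time: 2.28
position: [0.5649, -0.1252, 0.0665]
tool_rot: [3.137, -0.053, 0.012]
ft_force: [-1.2, -0.2, -1.2]
grip_width: 0.998
```

```bash
python3 -c "
from h import *
goto(0.562,-0.1199,0.035,-2.9)"
```

```text
t 2.2833 p [ 0.5649 -0.1252  0.0665] yaw (np.float64(-1.94), np.float64(0.5)) F [-1.2 -0.2 -1.2] M [-0.    0.16 -0.06] w 86.8 j7 -1.56
total turn [ 0.22 -0.45  0.96] shift tool [-3.3 -5.3 31.5]
min rows 0.8 world d [ -2.9   5.3 -31.5]
```

Emit:
step_arm(rows=[[[0.2,-0.5,1.0],[-3,-5.3,15],87],[[0,0,0],[0,0,14],87],[[0,0,0],[0,0,0],87]])

```text
time: 2.53
position: [0.5619, -0.1214, 0.0382]
tool_rot: [3.14, -0.074, -0.003]
ft_force: [-0.7, -0.4, 0.4]
grip_width: 0.996
```

```bash
python3 -c "
from h import *
goto(0.562,-0.1199,0.035,-2.9)"
```

```text
t 2.5333 p [ 0.5619 -0.1214  0.0382] yaw (np.float64(-2.71), np.float64(0.12)) F [-0.7 -0.4  0.4] M [0.11 0.1  0.01] w 86.7 j7 -1.59
total turn [0.03 0.12 0.19] shift tool [ 0.  -1.5  3.2]
min rows 0.1 world d [ 0.1  1.5 -3.2]
```

Emit:
step_arm(rows=[[[0,0.1,0.2],[0,-1.5,3],87],[[0,0,0],[0,0,0],10],[[0,0,0],[0,0,0],10],[[0,0,0],[0,0,0],10],[[0,0,0],[0,0,0],10],[[0,0,0],[0,0,0],10],[[0,0,0],[0,0,0],10],[[0,0,0],[0,0,0],10],[[0,0,0],[0,0,0],10]], grip_force=55)

```text
time: 3.28
position: [0.5671, -0.1218, 0.044]
tool_rot: [3.137, -0.076, 0.018]
ft_force: [0.4, -0.1, -0.5]
grip_width: 0.477
```

```bash
python3 -c "
from h import *
goto(0.562,-0.1199,0.035,-2.9)"
```

```text
t 3.2833 p [ 0.5671 -0.1218  0.044 ] yaw (np.float64(-2.76), np.float64(0.68)) F [ 0.4 -0.1 -0.5] M [0.02 0.01 0.01] w 41.5 j7 -1.59
total turn [ 0.21 -0.65  0.14] shift tool [-5.3 -1.7  8.9]
min rows 0.3 world d [-5.1  1.9 -9. ]
```

The zero rows drift, at roughly 1 mm per row upward, so I'll correct as the fingers close.

Emit:
step_arm(rows=[[[0.2,-0.6,0.1],[-5.3,-1.7,9],42],[[0,0,0],[0,0,0],42],[[0,0,0],[0,0,0],42]])

```text
time: 3.53
position: [0.5614, -0.1196, 0.034]
tool_rot: [-3.14, 0.079, 0.0]
ft_force: [1.1, 0.2, 0.4]
grip_width: 0.479
```

```bash
python3 -c "
from h import *
goto(0.562,-0.1199,0.035,-2.9)"
```

```text
t 3.5333 p [ 0.5614 -0.1196  0.034 ] yaw (np.float64(-2.86), np.float64(0.02)) F [1.1 0.2 0.4] M [-0.01 -0.   -0.02] w 41.7 j7 -1.6
total turn [-0.02  0.01  0.04] shift tool [ 0.6  0.3 -1. ]
min rows 0.0 world d [ 0.6 -0.3  1. ]
```

Emit:
step_arm(rows=[[[0,0,0],[0.6,0,-1],10],[[0,0,0],[0,0,0],10],[[0,0,0],[0,0,0],10]])

```text
time: 3.78
position: [0.5612, -0.1194, 0.0341]
tool_rot: [-3.14, 0.078, 0.004]
ft_force: [-0.6, -0.0, 0.6]
grip_width: 0.336
```

```bash
python3 -c "
from h import *
goto(0.562,-0.1199,0.035,-2.9)"
```

```text
t 3.7833 p [ 0.5612 -0.1194  0.0341] yaw (np.float64(-2.86), np.float64(0.14)) F [-0.6 -0.   0.6] M [0.01 0.02 0.02] w 29.2 j7 -1.6
total turn [-0.04  0.13  0.04] shift tool [ 0.8  0.4 -0.9]
min rows 0.0 world d [ 0.8 -0.5  0.9]
```

Emit:
step_arm(rows=[[[0,0,0],[0.8,0,-0.9],10],[[0,0,0],[0,0,0],10],[[0,0,0],[0,0,0],10],[[0,0,0],[0,0,0],10]])

```text
time: 4.12
position: [0.5622, -0.1196, 0.0352]
tool_rot: [-3.14, 0.079, 0.003]
ft_force: [-0.0, 0.8, -0.7]
grip_width: 0.179
```

```bash
python3 -c "
from h import *
goto(0.562,-0.1199,0.035,-2.9)"
```

```text
t 4.1167 p [ 0.5622 -0.1196  0.0352] yaw (np.float64(-2.88), np.float64(0.13)) F [-0.   0.8 -0.7] M [ 0.1  0.  -0. ] w 15.6 j7 -1.6
total turn [-0.04  0.12  0.02] shift tool [-0.2  0.3  0.2]
min rows 0.0 world d [-0.2 -0.3 -0.2]
```

Emit:
step_arm(rows=[[[0,0,0],[0,0,0],10],[[0,0,0],[0,0,-5],10],[[0,0,0],[0,0,-15],10],[[0,0,0],[0,0,-25],10],[[0,0,0],[0,0,-30],10],[[0,0,0],[0,0,-30],10],[[0,0,0],[0,0,-20],10],[[0,0,0],[0,0,0],10],[[0,0,0],[0,0,0],10]])

```text
time: 4.87
position: [0.5564, -0.1183, 0.1599]
tool_rot: [-3.136, 0.076, 0.027]
ft_force: [1.0, 0.4, -4.4]
grip_width: 0.178
```

```bash
python3 -c "
from h import *
goto(0.562,-0.1199,0.16,-2.9); grab('side','s1'); d=grab('wrist','w2')
f=ld('s1')['frame'][:,:,::-1]; cv2.imwrite('pics/s1c.png',cv2.resize(f[150:350,200:440],None,fx=3,fy=3))"
```

```text
t 4.8667 p [ 0.5564 -0.1183  0.1599] yaw (np.float64(-2.79), np.float64(1.03)) F [ 1.   0.4 -4.4] M [0.02 0.11 0.04] w 15.5 j7 -1.54
total turn [-0.24  1.    0.11] shift tool [ 5.6  1.3 -0.2]
min rows 0.1 world d [ 5.6 -1.6  0.1]
```

View pics/s1c.png

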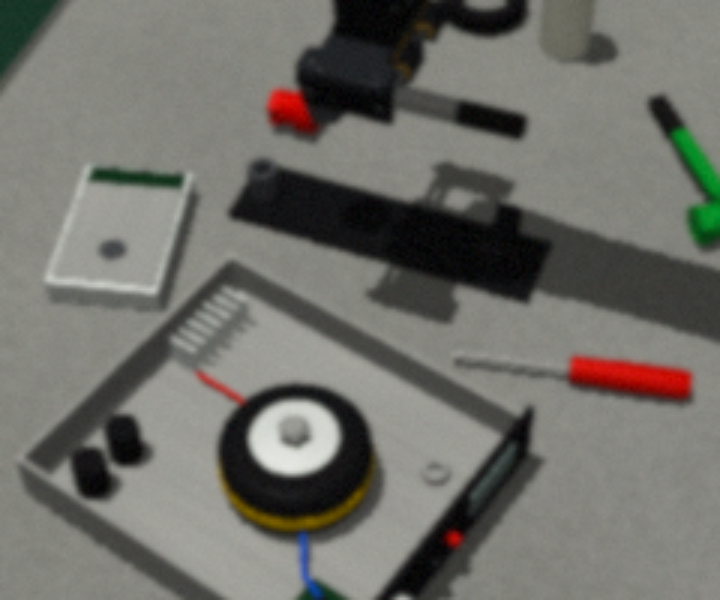

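View pics/w2.png

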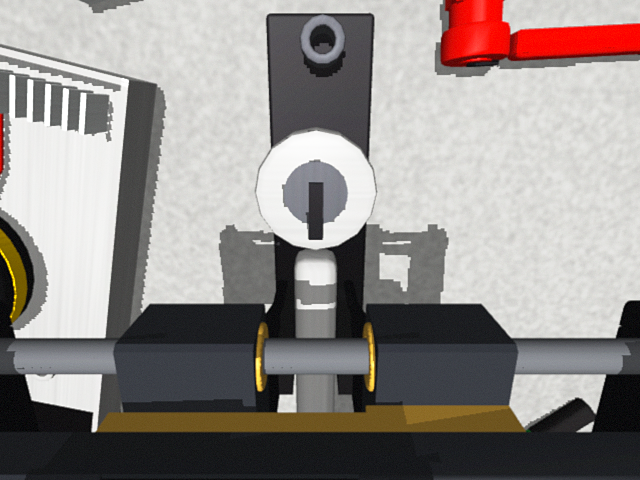

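Side and wrist views show the wrench lifted and level, and the board clear apart from the spare socket. Next I'll go beside the bolt and turn the wrench for the start of the stroke.

Emit:
step_arm(rows=[[[-0.2,1,0],[-6,-14,0],10],[[0,0,0],[-12,-26,0],10],[[0,0,0],[-13,-29,0],10],[[0,0,-4],[-13,-29,0],10],[[0,0,-5],[-9,-30,0],10],[[0,0,-6],[-6,-30,0],10],[[0,0,-6],[-3,-30,0],10],[[0,0,-6],[0,-30,0],10],[[0,0,-6],[0,-10,0],10],[[0,0,-6],[0,0,0],10],[[0,0,-6],[0,0,0],10],[[0,0,-6],[0,0,0],10]])

```text
time: 5.97
position: [0.4542, 0.1146, 0.1353]
tool_rot: [-2.823, -1.332, 0.055]
ft_force: [0.6, -0.4, -3.3]
grip_width: 0.175
```

```bash
python3 -c "
from h import *
goto(0.465,0.11,0.16,100)"
```

```text
t 5.9667 p [0.4542 0.1146 0.1353] yaw (np.float64(50.53), np.float64(2.32)) F [ 0.6 -0.4 -3.3] M [-0.05 -0.09  0.02] w 15.2 j7 -1.02
total turn [ -2.34   0.47 -49.48] shift tool [  2.7  10.5 -25.1]
min rows 7.1 world d [10.8 -4.6 24.7]
```

Emit:
step_arm(rows=[[[-2.3,0.5,0],[2.7,10,-25],10],[[0,0,-5],[0,0,-1],10],[[0,0,-6.5],[0,0,-1],10],[[0,0,-6.5],[0,0,-1],10],[[0,0,-6.5],[0,0,-1],10],[[0,0,-6.5],[0,0,-1],10],[[0,0,-6.5],[0,0,-1],10],[[0,0,-6.5],[0,0,-1],10],[[0,0,-4],[0,0,-1],10],[[0,0,0],[0,0,0],10]])

```text
time: 6.8
position: [0.4511, 0.1081, 0.1495]
tool_rot: [-1.977, -2.419, 0.059]
ft_force: [-0.9, -0.1, -3.1]
grip_width: 0.175
```

```bash
python3 -c "
from h import *
goto(0.465,0.11,0.16,100);grab('wrist','w3')"
```

```text
t 6.8 p [0.4511 0.1081 0.1495] yaw (np.float64(101.48), np.float64(2.37)) F [-0.9 -0.1 -3.1] M [-0.   -0.21  0.01] w 15.2 j7 -0.12
total turn [-2.28  0.65  1.47] shift tool [ -1.1  13.5 -11.1]
min rows 0.4 world d [13.9  1.9 10.5]
```

View pics/w3.png

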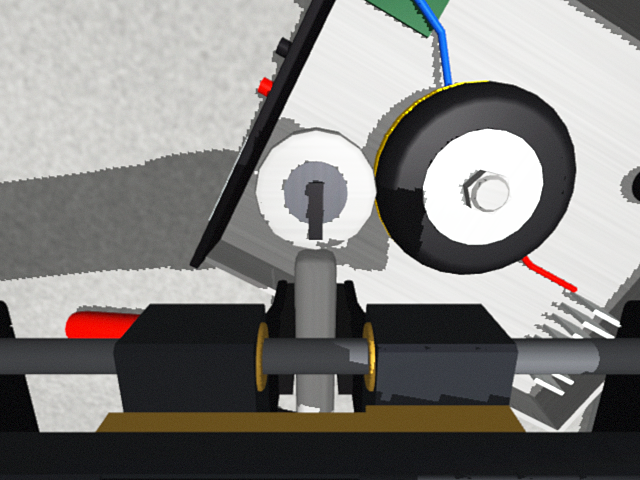

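The wrist view shows the bolt's round top face at (491,193), the washer around (483,187), and the wrench head centre at (316,188).

Run:
```python
from h import *
d=ld('w3'); f=d['frame'][:,:,::-1]; cv2.imwrite('pics/w3c.png',cv2.resize(f[130:250,420:560],None,fx=5,fy=5,interpolation=cv2.INTER_CUBIC))
z=cloud(d)
m=((z[...,2]>0.083)&(z[...,2]<0.1)).astype(np.uint8); m[:,:440]=0;m[:,540:]=0;m[:150]=0;m[230:]=0
n,l,st,ce=cv2.connectedComponentsWithStats(m); i=1+np.argmax(st[1:,4]); print(st[i],ce[i]); q=z[l==i]; print(q.mean(0),np.median(q,0),q.std(0), np.percentile(q[:,2],[50,75,90]))
for zz in (.07,.0716): pass
w=z[150:230,440:540,2]; print('washer/transformer z',np.percentile(w,[10,30,50]))
g=d['frame'].min(2); b=(g>190).astype(np.uint8)
hd=(g>150).astype(np.uint8); hd[:125]=0;hd[250:]=0;hd[:,:255]=0;hd[:,378:]=0
cs,_=cv2.findContours(hd,0,1); c=max(cs,key=cv2.contourArea); print(cv2.minEnclosingCircle(c))
s=status.get_state(); R=Ro.from_rotvec(s['tool_rot']).as_matrix(); p=s['position']
# head centre: predicted in tool frame
pred=p+R@np.array([.055,0,-.0198]); print('pred head',pred,proj(d,pred)); print('ray at z',onz(d,316,188,pred[2]))
```

```text
[ 470  172   42   42 1118] [490.50089445 192.97674419]
[0.5337076  0.16531636 0.08517189] [0.53351488 0.16540602 0.08530869] [0.0051615  0.00520882 0.00097056] [0.08530869 0.08589037 0.08630654]
washer/transformer z [0.07058646 0.0715536  0.07218121]
((325.5, 179.5), 74.30016326904297)
pred head [0.4407594  0.16228047 0.16836113] [317.39865315 196.24895714]
ray at z [0.43971637 0.16499421 0.16836113]
```

View pics/w3c.png

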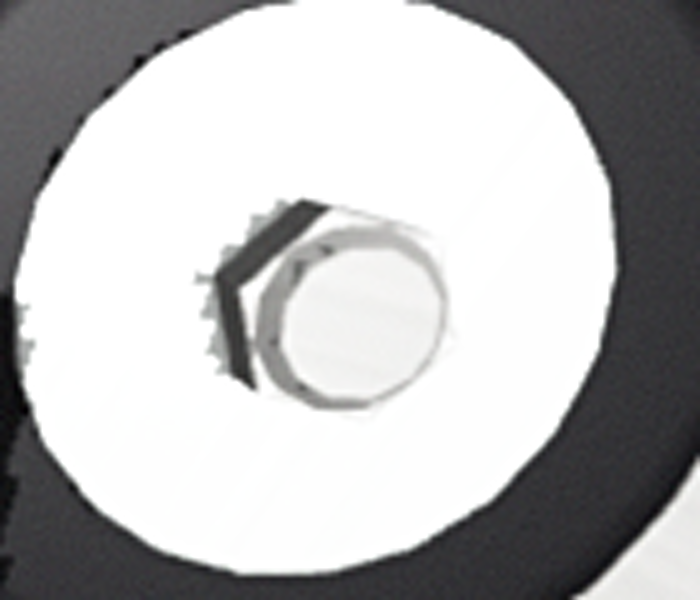

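Run:
```python
from h import *
s=status.get_state(); R=Ro.from_rotvec(s['tool_rot']).as_matrix(); p=s['position']
d=ld('w3'); print('bolt',onz(d,492.4,194.4,.0858), proj(ld('top0'),onz(d,492.4,194.4,.0858)))
c,r=ray(d,316,188.5)
# intersect with tool plane z=-0.0198
n=R[:,2]; k=(n@(p-0.0198*n-c))/(n@r); print('head in tool',R.T@(c+k*r-p))
d=ld('w2'); p=np.array([ 0.5564,-0.1183,0.1599]); R=(Ro.from_rotvec([-3.136,.076,.027])).as_matrix()
c,r=ray(d,316,188.5);n=R[:,2]; k=(n@(p-0.0198*n-c))/(n@r); print('head in tool w2',R.T@(c+k*r-p))
```

```text
bolt [0.53469175 0.16488986 0.0858    ] [245.63326284 232.24425521]
head in tool [ 0.05769065 -0.00049112 -0.0198    ]
head in tool w2 [ 0.05644319  0.00010399 -0.0198    ]
```

Emit:
step_arm(rows=[[[-2.3,0.6,1],[0,0,0],10],[[0,0,0],[-7,20,0],10],[[0,0,0],[-7,28,0],10],[[0,0,0],[-3,28,0],10],[[0,0,0],[0,12,0],10],[[0,0,0],[0,0,0],10],[[0,0,0],[0,0,0],10]])

```text
time: 7.43
position: [0.5366, 0.1038, 0.1395]
tool_rot: [-2.03, -2.388, 0.019]
ft_force: [-1.0, -0.2, -3.6]
grip_width: 0.176
```

```bash
python3 -c "
from h import *
goto(0.5444,0.1089,0.13,100)"
```

```text
t 7.4333 p [0.5366 0.1038 0.1395] yaw (np.float64(99.27), np.float64(0.81)) F [-1.  -0.2 -3.6] M [ 0.01 -0.12 -0.07] w 15.3 j7 -0.21
total turn [-0.8   0.14 -0.74] shift tool [3.8 8.7 9.4]
min rows 0.3 world d [ 7.8  5.1 -9.5]
```

Emit:
step_arm(rows=[[[-0.8,0.1,-0.7],[3.8,8.7,9],10],[[0,0,0],[0,0,0],10],[[0,0,0],[0,0,0],10]])

```text
time: 7.68
position: [0.5413, 0.1085, 0.1282]
tool_rot: [-2.022, -2.401, 0.007]
ft_force: [-0.8, 0.1, -3.3]
grip_width: 0.179
```

```bash
python3 -c "
from h import *
goto(0.5444,0.1089,0.122,100); grab('wrist','w4'); grab('side','s4')
f=ld('s4')['frame'][:,:,::-1]; cv2.imwrite('pics/s4c.png',cv2.resize(f[200:350,220:400],None,fx=4,fy=4,interpolation=cv2.INTER_CUBIC))"
```

```text
t 7.6833 p [0.5413 0.1085 0.1282] yaw (np.float64(99.8), np.float64(0.3)) F [-0.8  0.1 -3.3] M [-0.03 -0.12  0.03] w 15.6 j7 -0.21
total turn [-0.3   0.04 -0.2 ] shift tool [-0.1  3.2  6.2]
min rows 0.2 world d [ 3.1  0.4 -6.2]
```

View pics/s4c.png

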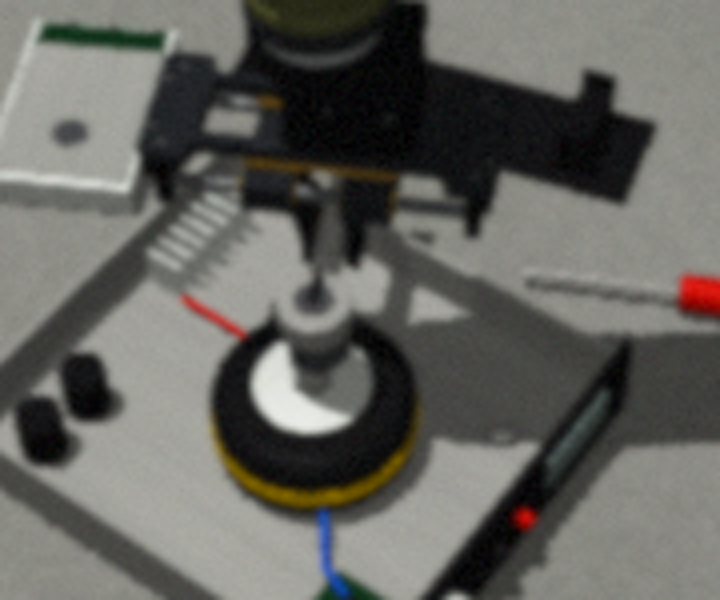

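Emit:
step_arm(rows=[[[-0.3,0,-0.2],[0,3.2,4],10],[[0,0,0],[0,0,4],10],[[0,0,0],[0,0,3],10],[[0,0,0],[0,0,0],10]])

```text
time: 8.12
position: [0.5442, 0.1083, 0.1177]
tool_rot: [2.018, 2.403, -0.0]
ft_force: [0.0, -0.5, -2.6]
grip_width: 0.174
```

```bash
python3 -c "
from h import *
goto(0.5444,0.1089,0.108,100)"
```

```text
t 8.1167 p [0.5442 0.1083 0.1177] yaw (np.float64(99.97), np.float64(0.2)) F [ 0.  -0.5 -2.6] M [ 0.   -0.05 -0.05] w 15.1 j7 -0.22
total turn [ 0.12  0.16 -0.03] shift tool [0.5 0.3 9.7]
min rows 0.2 world d [ 0.2  0.6 -9.7]
```

Emit:
step_arm(rows=[[[0,0,0],[0.5,0.3,4],10],[[0,0,0],[0,0,3],10],[[0,0,0],[0,0,2],10]])

```text
time: 8.37
position: [0.5446, 0.1089, 0.1084]
tool_rot: [2.018, 2.402, 0.0]
ft_force: [0.1, -0.8, -3.8]
grip_width: 0.178
```

```bash
python3 -c "
from h import *
goto(0.5444,0.1089,0.101,100)"
```

```text
t 8.3667 p [0.5446 0.1089 0.1084] yaw (np.float64(99.95), np.float64(0.24)) F [ 0.1 -0.8 -3.8] M [-0.02 -0.1  -0.01] w 15.5 j7 -0.23
total turn [ 0.16  0.18 -0.05] shift tool [ 0.1 -0.2  7.4]
min rows 0.2 world d [-0.2  0.  -7.4]
```

No contact yet, and the position is accurate. I'll continue in 1.5 mm steps.

Emit:
step_arm(rows=[[[0,0,0],[0,0,1.5],10],[[0,0,0],[0,0,1.5],10]])

```text
time: 8.53
position: [0.5445, 0.109, 0.1048]
tool_rot: [2.018, 2.403, 0.0]
ft_force: [0.6, 1.0, -3.8]
grip_width: 0.179
```

Emit:
step_arm(rows=[[[0,0,0],[0,0,1.5],10]])

```text
time: 8.62
position: [0.5445, 0.109, 0.103]
tool_rot: [2.018, 2.403, -0.0]
ft_force: [0.1, -0.4, -3.2]
grip_width: 0.178
```

```bash
python3 -c "
from h import *
goto(0.5444,0.1089,0.101,100)"
```

```text
t 8.6167 p [0.5445 0.109  0.103 ] yaw (np.float64(99.95), np.float64(0.2)) F [ 0.1 -0.4 -3.2] M [-0.03 -0.1   0.07] w 15.5 j7 -0.23
total turn [ 0.13  0.15 -0.05] shift tool [-0.1 -0.1  2. ]
min rows 0.1 world d [-0.1 -0.1 -2. ]
```

Emit:
step_arm(rows=[[[0,0,0],[0,0,1.2],10]])

```text
time: 8.7
position: [0.5445, 0.109, 0.1017]
tool_rot: [2.018, 2.403, -0.0]
ft_force: [-0.3, 0.5, -3.2]
grip_width: 0.18
```

Emit:
step_arm(rows=[[[0,0,0],[0,0,1.2],10]])

```text
time: 8.78
position: [0.5447, 0.1088, 0.1006]
tool_rot: [2.018, 2.403, -0.0]
ft_force: [-0.6, -1.0, 2.6]
grip_width: 0.176
```

Emit:
step_arm(rows=[[[0,0,0],[0,0,1],10]])

```text
time: 8.87
position: [0.5449, 0.1086, 0.1002]
tool_rot: [2.018, 2.402, -0.0]
ft_force: [-2.5, -0.7, 4.5]
grip_width: 0.176
```

```bash
python3 -c "
from h import *
goto(0.5444,0.1089,0.101,100)"
```

```text
t 8.8667 p [0.5449 0.1086 0.1002] yaw (np.float64(99.93), np.float64(0.24)) F [-2.5 -0.7  4.5] M [-0.    0.62  0.12] w 15.4 j7 -0.23
total turn [ 0.14  0.19 -0.07] shift tool [ 0.4 -0.5 -0.8]
min rows 0.0 world d [-0.5  0.3  0.8]
```

Contact came at TCP z = 0.1006, which matches the expected fully seated height of 0.101. Now a short clockwise test stroke about the bolt axis.

Emit:
step_arm(rows=[[[0,0,3],[0.1,-3,0],10],[[0,0,3],[0.1,-3,0],10],[[0,0,3],[0.1,-3,0],10]])

```text
time: 9.12
position: [0.5362, 0.1086, 0.1012]
tool_rot: [2.207, 2.231, 0.002]
ft_force: [-0.9, 1.3, -3.2]
grip_width: 0.177
```

```bash
cat >> h.py <<'E'
def ck(b=(0.5345,0.165),r=0.057):
    s=status.get_state(); R=Ro.from_rotvec(s['tool_rot']).as_matrix(); p=s['position']
    y,t=yw(s); h=p+R@np.array([r,0,0]); 
    F=s['ft_force']+np.array([0,0,3.5]); Ft=R.T@F
    e=R.T@(np.array([b[0],b[1],p[2]])-h)*1000
    # moment about bolt axis (world z) from F at tcp
    rr=p-np.array([b[0],b[1],p[2]]); mz=np.cross(rr,s['ft_force'])[2]+s['torque'][2]
    tilt=np.degrees((Ro.from_matrix(R).inv()*(Ro.from_euler('z',y,degrees=True)*Ro.from_rotvec([np.pi,0,0]))).as_rotvec())
    print('t',round(s['time'],2),'yaw',y,'tiltfix',tilt.round(2),'z',p[2].round(4),'socket err->bolt (tool mm)',e[:2].round(2),'Ftool',Ft.round(1),'M',s['torque'].round(2),'Mz@bolt',mz.round(2),'Fy*r',(Ft[1]*r).round(2),'w',(s['grip_width']*87).round(1),'j7',s['joint_positions'][6].round(2))
E
python3 -c "
from h import *
ck()"
```

```text
Traceback (most recent call last):
  File "h.py", line 37, in ck
    print('t',round(s['time'],2),'yaw',y,'tiltfix',tilt.round(2),'z',p[2].round(4),'socket err->bolt (tool mm)',e[:2].round(2),'Ftool',Ft.round(1),'M',s['torque'].round(2),'Mz@bolt',mz.round(2),'Fy*r',(Ft[1]*r).round(2),'w',(s['grip_width']*87).round(1),'j7',s['joint_positions'][6].round(2))
                                                                                                                                                                                                                                ^^^^^^^^^^^^^^^^^^^^^^^^^^
AttributeError: 'float' object has no attribute 'round'
```

```bash
sed -i "s/(s\['grip_width'\]\*87).round(1),'j7'/round(s['grip_width']*87,1),'j7'/" h.py; python3 -c "
from h import *
ck()"
```

```text
t 9.12 yaw 90.63 tiltfix [0.2 0.1 0. ] z 0.1012 socket err->bolt (tool mm) [-0.57 -1.11] Ftool [ 1.3 -0.8 -0.3] M [0.16 0.14 0.12] Mz@bolt 0.07 Fy*r -0.05 w 15.4 j7 -0.38
```

Emit:
step_arm(rows=[[[0,0,3],[0.1,-3,0.4],10],[[0,0,3],[0.1,-3,0.4],10],[[0,0,3],[0.1,-3,0.4],10]])

```text
time: 9.37
position: [0.5272, 0.1095, 0.1009]
tool_rot: [2.382, 2.042, 0.004]
ft_force: [-0.8, -1.8, -0.0]
grip_width: 0.179
```

```bash
python3 -c "
from h import *
ck()"
```

```text
t 9.37 yaw 81.2 tiltfix [ 0.27  0.06 -0.  ] z 0.1009 socket err->bolt (tool mm) [-1.02 -1.29] Ftool [-1.9 -0.5 -3.5] M [-0.05  0.15  0.14] Mz@bolt 0.11 Fy*r -0.03 w 15.6 j7 -0.54
```

Emit:
step_arm(rows=[[[0.2,0,4],[-0.4,-4.6,0.2],10],[[0,0,4],[-0.2,-4.4,0.2],10],[[0,0,4],[0.1,-4,0.2],10]])

```text
time: 9.62
position: [0.5157, 0.1127, 0.1011]
tool_rot: [2.591, 1.772, 0.007]
ft_force: [-0.8, 0.1, -2.2]
grip_width: 0.175
```

```bash
python3 -c "
from h import *
ck()"
```

```text
t 9.62 yaw 68.73 tiltfix [ 0.28 -0.1  -0.  ] z 0.1011 socket err->bolt (tool mm) [-1.42 -1.41] Ftool [-0.2 -0.7 -1.3] M [-0.19  0.04  0.23] Mz@bolt 0.18 Fy*r -0.04 w 15.2 j7 -0.75
```

Emit:
step_arm(rows=[[[0,0,4],[0,-4,0.2],10],[[0,0,4],[0,-4,0.2],10],[[0,0,4],[0,-4,0.2],10]])

```text
time: 9.87
position: [0.5048, 0.1182, 0.1009]
tool_rot: [2.767, 1.479, 0.009]
ft_force: [0.2, 0.5, -2.3]
grip_width: 0.181
```

```bash
python3 -c "
from h import *
ck()"
```

```text
t 9.87 yaw 56.23 tiltfix [ 0.36 -0.2   0.  ] z 0.1009 socket err->bolt (tool mm) [-1.58 -1.33] Ftool [ 0.5 -0.1 -1.2] M [-0.08  0.01  0.21] Mz@bolt 0.21 Fy*r -0.0 w 15.8 j7 -0.97
```

Emit:
step_arm(rows=[[[0,0,4],[0,-4,0.2],10],[[0,0,4],[0,-4,0.2],10],[[0,0,4],[0,-4,0.2],10]])

```text
time: 10.12
position: [0.4954, 0.1259, 0.1009]
tool_rot: [2.911, 1.169, 0.013]
ft_force: [-0.3, 0.1, -1.4]
grip_width: 0.176
```

```bash
python3 -c "
from h import *
ck()"
```

```text
t 10.12 yaw 43.74 tiltfix [ 0.43 -0.33  0.  ] z 0.1009 socket err->bolt (tool mm) [-1.77 -1.22] Ftool [-0.1 -0.3 -2.1] M [-0.06 -0.04  0.22] Mz@bolt 0.2 Fy*r -0.02 w 15.3 j7 -1.2
```

Emit:
step_arm(rows=[[[0.4,-0.3,4],[-0.3,-4.4,0.2],10],[[0,0,4],[0,-4.2,0.2],10],[[0,0,4],[0,-4,0.2],10]])

```text
time: 10.37
position: [0.4881, 0.1355, 0.101]
tool_rot: [3.024, 0.845, 0.006]
ft_force: [0.4, -1.8, -2.1]
grip_width: 0.181
```

```bash
python3 -c "
from h import *
ck()"
```

```text
t 10.37 yaw 31.23 tiltfix [ 0.17 -0.19  0.  ] z 0.101 socket err->bolt (tool mm) [-2.05 -1.21] Ftool [-0.6  1.8 -1.4] M [-0.04  0.1   0.21] Mz@bolt 0.31 Fy*r 0.1 w 15.8 j7 -1.43
```

Emit:
step_arm(rows=[[[0.2,-0.2,4],[0,-4.2,0.2],10],[[0,0,4],[0,-4,0.2],10]])

```text
time: 10.53
position: [0.4844, 0.1427, 0.1011]
tool_rot: [3.078, 0.623, 0.002]
ft_force: [0.1, -0.9, -2.1]
grip_width: 0.177
```

```bash
python3 -c "
from h import *
ck()"
```

```text
t 10.53 yaw 22.9 tiltfix [ 0.05 -0.06 -0.  ] z 0.1011 socket err->bolt (tool mm) [-2.19 -1.1 ] Ftool [-0.3  0.9 -1.4] M [-0.12 -0.    0.24] Mz@bolt 0.29 Fy*r 0.05 w 15.4 j7 -1.59
```

Emit:
step_arm(rows=[[[0.2,-0.2,3],[0,-3.2,0.2],10],[[0,0,3],[0,-3,0.2],10]])

```text
time: 10.7
position: [0.4824, 0.1484, 0.1011]
tool_rot: [-3.108, -0.454, 0.003]
ft_force: [-0.3, -1.2, -1.2]
grip_width: 0.177
```

```bash
python3 -c "
from h import *
ck()"
```

```text
t 10.7 yaw 16.63 tiltfix [-0.04  0.1   0.  ] z 0.1011 socket err->bolt (tool mm) [-2.33 -0.97] Ftool [-0.6  1.  -2.3] M [-0.21  0.04  0.18] Mz@bolt 0.24 Fy*r 0.06 w 15.4 j7 -1.71
```

Emit:
step_arm(rows=[[[0,0,3],[-0.4,-3.2,0.2],10],[[0,0,3],[-0.2,-3,0.2],10]])

```text
time: 10.87
position: [0.4809, 0.1543, 0.1011]
tool_rot: [3.128, 0.285, 0.001]
ft_force: [-0.5, -0.4, -1.9]
grip_width: 0.179
```

```bash
python3 -c "
from h import *
ck()"
```

```text
t 10.87 yaw 10.4 tiltfix [ 0.04 -0.02 -0.  ] z 0.1011 socket err->bolt (tool mm) [-2.36 -0.82] Ftool [-0.5  0.3 -1.6] M [-0.15 -0.03  0.19] Mz@bolt 0.21 Fy*r 0.02 w 15.6 j7 -1.83
```

Emit:
step_arm(rows=[[[0,0,2.5],[-0.4,-2.6,0.2],10],[[0,0,2.5],[-0.2,-2.5,0.2],10]])

```text
time: 11.03
position: [0.4802, 0.1593, 0.101]
tool_rot: [3.137, 0.142, 0.004]
ft_force: [0.9, -1.6, -1.9]
grip_width: 0.179
```

```bash
python3 -c "
from h import *
ck()"
```

```text
t 11.03 yaw 5.2 tiltfix [ 0.09 -0.14  0.  ] z 0.101 socket err->bolt (tool mm) [-2.38 -0.71] Ftool [ 0.8  1.7 -1.5] M [-0.14  0.01  0.22] Mz@bolt 0.31 Fy*r 0.1 w 15.5 j7 -1.93
```

Emit:
step_arm(rows=[[[0,0,2.5],[-0.3,-2.6,0.2],10],[[0,0,2.5],[-0.2,-2.5,0.2],10]])

```text
time: 11.2
position: [0.4799, 0.1644, 0.1009]
tool_rot: [3.139, 0.001, 0.007]
ft_force: [0.4, -0.3, -1.9]
grip_width: 0.177
```

```bash
python3 -c "
from h import *
ck()"
```

```text
t 11.2 yaw 0.02 tiltfix [ 0.13 -0.26  0.  ] z 0.1009 socket err->bolt (tool mm) [-2.41 -0.61] Ftool [ 0.4  0.3 -1.6] M [-0.09  0.02  0.18] Mz@bolt 0.19 Fy*r 0.02 w 15.4 j7 -2.04
```

Emit:
step_arm(rows=[[[0.1,-0.2,2.5],[-0.2,-2.5,0.2],10],[[0,0,2],[0,-2,0.2],10]])

```text
time: 11.37
position: [0.4801, 0.1689, 0.1009]
tool_rot: [3.138, -0.127, 0.004]
ft_force: [-1.3, -1.4, -0.7]
grip_width: 0.176
```

```bash
python3 -c "
from h import *
ck()"
```

```text
t 11.37 yaw -4.65 tiltfix [ 0.07 -0.14  0.  ] z 0.1009 socket err->bolt (tool mm) [-2.45 -0.52] Ftool [-1.2  1.5 -2.8] M [-0.15  0.22  0.15] Mz@bolt 0.23 Fy*r 0.08 w 15.3 j7 -2.12
```

Emit:
step_arm(rows=[[[0,0,2.5],[-0.2,-2.5,0.2],10],[[0,0,2],[0,-2,0.2],10]])

```text
time: 11.53
position: [0.4806, 0.1734, 0.1009]
tool_rot: [3.129, -0.254, 0.006]
ft_force: [-1.4, -0.4, -1.8]
grip_width: 0.172
```

```bash
python3 -c "
from h import *
ck()"
```

```text
t 11.53 yaw -9.29 tiltfix [ 0.11 -0.21 -0.  ] z 0.1009 socket err->bolt (tool mm) [-2.44 -0.37] Ftool [-1.3  0.6 -1.7] M [-0.17  0.2   0.15] Mz@bolt 0.18 Fy*r 0.03 w 15.0 j7 -2.22
```

Emit:
step_arm(rows=[[[0,0,2.5],[-0.2,-2.5,0.2],10],[[0,0,2],[0,-2,0.2],10]])

```text
time: 11.7
position: [0.4815, 0.1779, 0.1008]
tool_rot: [3.115, -0.381, 0.007]
ft_force: [-1.0, -0.5, -1.7]
grip_width: 0.174
```

```bash
python3 -c "
from h import *
ck()"
```

```text
t 11.7 yaw -13.95 tiltfix [ 0.13 -0.29 -0.  ] z 0.1008 socket err->bolt (tool mm) [-2.42 -0.31] Ftool [-0.9  0.8 -1.8] M [-0.14  0.2   0.16] Mz@bolt 0.21 Fy*r 0.04 w 15.1 j7 -2.31
```

Emit:
step_arm(rows=[[[0.1,-0.2,2.5],[-0.2,-2.5,0.2],10],[[0,0,2],[0,-2,0.2],10]])

```text
time: 11.87
position: [0.4827, 0.1822, 0.1008]
tool_rot: [3.099, -0.507, 0.004]
ft_force: [-2.0, -1.0, -0.9]
grip_width: 0.179
```

```bash
python3 -c "
from h import *
ck()"
```

```text
t 11.87 yaw -18.6 tiltfix [ 0.06 -0.16 -0.  ] z 0.1008 socket err->bolt (tool mm) [-2.42 -0.23] Ftool [-1.5  1.5 -2.6] M [-0.11  0.21  0.14] Mz@bolt 0.23 Fy*r 0.09 w 15.6 j7 -2.39
```

Emit:
step_arm(rows=[[[0,0,2.5],[-0.2,-2.5,0.2],10],[[0,0,2],[0,-2,0.2],10]])

```text
time: 12.03
position: [0.4842, 0.1863, 0.1008]
tool_rot: [3.075, -0.633, 0.006]
ft_force: [-0.9, -0.9, -0.5]
grip_width: 0.176
```

```bash
python3 -c "
from h import *
ck()"
```

```text
t 12.03 yaw -23.25 tiltfix [ 0.1  -0.23 -0.  ] z 0.1008 socket err->bolt (tool mm) [-2.4  -0.27] Ftool [-0.4  1.2 -3. ] M [-0.23  0.27  0.22] Mz@bolt 0.28 Fy*r 0.07 w 15.3 j7 -2.49
```

About 10° of range is left on joint 7, so I'll ratchet back.

Emit:
step_arm(rows=[[[0.1,-0.2,-4],[-0.2,4,0.2],10],[[0,0,-6],[-0.1,6,0.1],10],[[0,0,-6],[0,6,0.1],10],[[0,0,-6],[0,6,0.1],10]])

```text
time: 12.37
position: [0.4797, 0.1654, 0.101]
tool_rot: [3.14, -0.01, 0.006]
ft_force: [-0.2, 0.1, -4.0]
grip_width: 0.177
```

```bash
python3 -c "
from h import *
ck()"
```

```text
t 12.37 yaw -0.36 tiltfix [ 0.07 -0.23 -0.  ] z 0.101 socket err->bolt (tool mm) [-2.2   0.08] Ftool [-0.2 -0.1  0.5] M [ 0.07 -0.01  0.1 ] Mz@bolt 0.09 Fy*r -0.0 w 15.4 j7 -2.04
```

Emit:
step_arm(rows=[[[0,-0.2,-6],[-0.2,6,0.1],10],[[0,0,-6],[-0.1,6,0.1],10],[[0,0,-6],[0,6,0.1],10],[[0,0,-6],[0,6,0.1],10],[[0,0,-6],[0,6,0.1],10],[[0,0,-6],[0,6,0.1],10]])

```text
time: 12.87
position: [0.4911, 0.131, 0.1012]
tool_rot: [2.973, 1.01, 0.012]
ft_force: [0.0, 1.3, -3.9]
grip_width: 0.179
```

```bash
python3 -c "
from h import *
ck()"
```

```text
t 12.87 yaw 37.53 tiltfix [ 0.23 -0.37 -0.  ] z 0.1012 socket err->bolt (tool mm) [-1.85 -0.51] Ftool [ 0.8 -1.   0.4] M [ 0.08 -0.19 -0.08] Mz@bolt -0.14 Fy*r -0.06 w 15.5 j7 -1.31
```

Now clockwise again, watching for the torque to rise.

Emit:
step_arm(rows=[[[0.2,-0.4,4],[-0.2,-4.2,0.3],10],[[0,0,4],[-0.1,-4,0.3],10],[[0,0,3],[0,-3,0.2],10]])

```text
time: 13.12
position: [0.4857, 0.1399, 0.1009]
tool_rot: [-3.057, -0.717, -0.002]
ft_force: [-0.5, -0.6, -2.2]
grip_width: 0.18
```

```bash
python3 -c "
from h import *
ck()"
```

```text
t 13.12 yaw 26.4 tiltfix [-0.05 -0.1  -0.  ] z 0.1009 socket err->bolt (tool mm) [-2.15 -0.82] Ftool [-0.7  0.4 -1.3] M [-0.08  0.02 -0.04] Mz@bolt -0.02 Fy*r 0.02 w 15.6 j7 -1.52
```

Emit:
step_arm(rows=[[[0,0,2.5],[-0.2,-2.5,0.2],10],[[0,0,2],[0,-2,0.2],10]])

```text
time: 13.28
position: [0.484, 0.1442, 0.1009]
tool_rot: [-3.085, -0.589, -0.004]
ft_force: [0.4, -0.4, -2.4]
grip_width: 0.18
```

```bash
python3 -c "
from h import *
ck()"
```

```text
t 13.28 yaw 21.61 tiltfix [-0.03 -0.17  0.  ] z 0.1009 socket err->bolt (tool mm) [-2.39 -0.76] Ftool [ 0.3  0.5 -1.1] M [-0.18  0.12 -0.09] Mz@bolt -0.06 Fy*r 0.03 w 15.6 j7 -1.61
```

Emit:
step_arm(rows=[[[0,0,2.5],[-0.2,-2.5,0.2],10],[[0,0,2],[0,-2,0.2],10]])

```text
time: 13.45
position: [0.4825, 0.1485, 0.1009]
tool_rot: [-3.107, -0.461, -0.006]
ft_force: [-0.5, -1.1, -2.4]
grip_width: 0.18
```

```bash
python3 -c "
from h import *
ck()"
```

```text
t 13.45 yaw 16.88 tiltfix [-0.01 -0.23  0.  ] z 0.1009 socket err->bolt (tool mm) [-2.5  -0.66] Ftool [-0.8  0.9 -1.1] M [-0.08  0.07  0.04] Mz@bolt 0.09 Fy*r 0.05 w 15.7 j7 -1.7
```

Emit:
step_arm(rows=[[[0,-0.2,2],[-0.2,-2.1,0.2],10],[[0,0,2],[0,-2,0.2],10]])

```text
time: 13.62
position: [0.4816, 0.1525, 0.101]
tool_rot: [3.122, 0.346, 0.003]
ft_force: [-0.6, -0.4, -1.2]
grip_width: 0.179
```

```bash
python3 -c "
from h import *
ck()"
```

```text
t 13.62 yaw 12.66 tiltfix [ 0.02 -0.1   0.  ] z 0.101 socket err->bolt (tool mm) [-2.68 -0.61] Ftool [-0.7  0.3 -2.3] M [-0.12  0.1  -0.06] Mz@bolt -0.04 Fy*r 0.02 w 15.5 j7 -1.79
```

Emit:
step_arm(rows=[[[0,0,2],[-0.2,-2.1,0.2],10],[[0,0,2],[0,-2,0.2],10]])

```text
time: 13.78
position: [0.4807, 0.1565, 0.1009]
tool_rot: [3.132, 0.232, 0.004]
ft_force: [-1.5, -0.8, -1.4]
grip_width: 0.175
```

```bash
python3 -c "
from h import *
ck()"
```

```text
t 13.78 yaw 8.46 tiltfix [ 0.05 -0.13 -0.  ] z 0.1009 socket err->bolt (tool mm) [-2.55 -0.51] Ftool [-1.6  0.6 -2.1] M [-0.15  0.28  0.  ] Mz@bolt 0.04 Fy*r 0.03 w 15.3 j7 -1.87
```

Emit:
step_arm(rows=[[[0,0,2],[-0.2,-2.1,0.2],10],[[0,0,1.5],[0,-1.5,0.2],10]])

```text
time: 13.95
position: [0.48, 0.1602, 0.1009]
tool_rot: [3.138, 0.13, 0.005]
ft_force: [-0.8, -0.9, -0.9]
grip_width: 0.175
```

```bash
python3 -c "
from h import *
ck()"
```

```text
t 13.95 yaw 4.76 tiltfix [ 0.07 -0.16  0.  ] z 0.1009 socket err->bolt (tool mm) [-2.32 -0.27] Ftool [-0.9  0.8 -2.6] M [-0.14  0.13 -0.01] Mz@bolt 0.03 Fy*r 0.05 w 15.2 j7 -1.94
```

Emit:
step_arm(rows=[[[0,-0.1,2],[-0.2,-2,0.2],10],[[0,0,2],[0,-2,0.2],10]])

```text
time: 14.12
position: [0.4799, 0.1641, 0.1009]
tool_rot: [3.14, 0.016, 0.003]
ft_force: [-0.6, -0.6, -1.0]
grip_width: 0.177
```

```bash
python3 -c "
from h import *
ck()"
```

```text
t 14.12 yaw 0.59 tiltfix [ 0.11 -0.12 -0.  ] z 0.1009 socket err->bolt (tool mm) [-2.36 -0.35] Ftool [-0.6  0.6 -2.5] M [-0.22  0.16  0.  ] Mz@bolt 0.03 Fy*r 0.03 w 15.4 j7 -2.02
```

Emit:
step_arm(rows=[[[0,0,2],[-0.2,-2,0.2],10],[[0,0,2],[0,-2,0.2],10]])

```text
time: 14.28
position: [0.48, 0.1679, 0.1009]
tool_rot: [3.137, -0.098, 0.005]
ft_force: [-0.9, -1.3, -2.2]
grip_width: 0.177
```

```bash
python3 -c "
from h import *
ck()"
```

```text
t 14.28 yaw -3.58 tiltfix [ 0.15 -0.19 -0.  ] z 0.1009 socket err->bolt (tool mm) [-2.37 -0.49] Ftool [-0.8  1.3 -1.3] M [-0.24  0.16  0.17] Mz@bolt 0.24 Fy*r 0.08 w 15.4 j7 -2.11
```

Emit:
step_arm(rows=[[[0,0,2],[-0.2,-2,0.2],10],[[0,0,1.5],[0,-1.5,0.2],10]])

```text
time: 14.45
position: [0.4802, 0.1713, 0.1008]
tool_rot: [3.132, -0.197, 0.007]
ft_force: [-0.1, -1.1, -0.9]
grip_width: 0.181
```

```bash
python3 -c "
from h import *
ck()"
```

```text
t 14.45 yaw -7.2 tiltfix [ 0.2  -0.26  0.  ] z 0.1008 socket err->bolt (tool mm) [-2.36 -0.54] Ftool [ 0.1  1.1 -2.6] M [-0.19  0.21  0.22] Mz@bolt 0.28 Fy*r 0.06 w 15.7 j7 -2.18
```

Emit:
step_arm(rows=[[[0.1,-0.2,1.5],[-0.2,-1.5,0.2],10],[[0,0,1.5],[0,-1.5,0.2],10]])

```text
time: 14.62
position: [0.4807, 0.1741, 0.1009]
tool_rot: [3.126, -0.28, 0.003]
ft_force: [-2.1, -1.4, -0.9]
grip_width: 0.179
```

```bash
python3 -c "
from h import *
ck()"
```

```text
t 14.62 yaw -10.24 tiltfix [ 0.16 -0.14 -0.  ] z 0.1009 socket err->bolt (tool mm) [-2.44 -0.62] Ftool [-1.9  1.7 -2.6] M [-0.16  0.27  0.29] Mz@bolt 0.38 Fy*r 0.1 w 15.6 j7 -2.23
```

Emit:
step_arm(rows=[[[0,0,1.5],[-0.1,-1.5,0.2],10],[[0,0,1.5],[0,-1.5,0.2],10]])

```text
time: 14.78
position: [0.4812, 0.1769, 0.1009]
tool_rot: [3.116, -0.362, 0.005]
ft_force: [-0.3, -1.4, -0.4]
grip_width: 0.177
```

```bash
python3 -c "
from h import *
ck()"
```

```text
t 14.78 yaw -13.27 tiltfix [ 0.23 -0.2   0.  ] z 0.1009 socket err->bolt (tool mm) [-2.42 -0.65] Ftool [ 0.1  1.5 -3.1] M [-0.18  0.19  0.31] Mz@bolt 0.39 Fy*r 0.08 w 15.4 j7 -2.29
```

Emit:
step_arm(rows=[[[0,0,1.5],[-0.1,-1.5,0.2],10],[[0,0,1.5],[0,-1.5,0.2],10]])

```text
time: 14.95
position: [0.4819, 0.1796, 0.1008]
tool_rot: [3.104, -0.444, 0.006]
ft_force: [-1.2, -1.6, -1.3]
grip_width: 0.175
```

```bash
python3 -c "
from h import *
ck()"
```

```text
t 14.95 yaw -16.27 tiltfix [ 0.29 -0.27 -0.  ] z 0.1008 socket err->bolt (tool mm) [-2.43 -0.68] Ftool [-0.7  1.9 -2.2] M [-0.31  0.21  0.39] Mz@bolt 0.49 Fy*r 0.11 w 15.2 j7 -2.35
```

```bash
python3 -c "
from h import *
ck(); d=grab('wrist','w5'); ck()"
```

```text
t 14.95 yaw -16.27 tiltfix [ 0.29 -0.27 -0.  ] z 0.1008 socket err->bolt (tool mm) [-2.43 -0.68] Ftool [-0.7  1.9 -2.2] M [-0.31  0.21  0.39] Mz@bolt 0.49 Fy*r 0.11 w 15.2 j7 -2.35
t 15.0 yaw -16.33 tiltfix [ 0.26 -0.28 -0.  ] z 0.1008 socket err->bolt (tool mm) [-2.38 -0.26] Ftool [ 0.   1.8 -1.3] M [-0.3   0.14  0.21] Mz@bolt 0.31 Fy*r 0.1 w 15.0 j7 -2.36
```

View pics/w5.png

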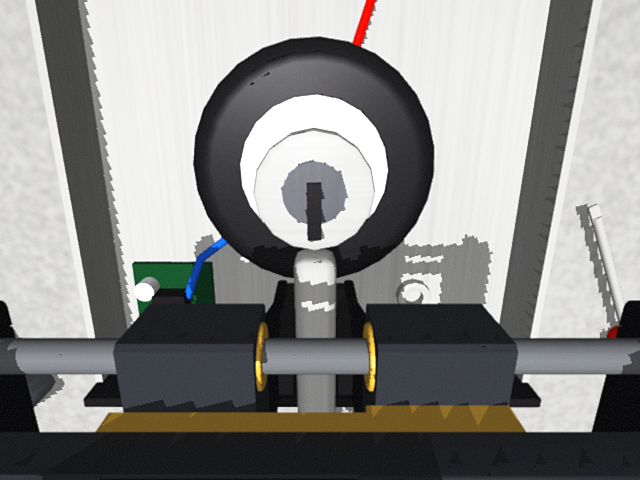

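Emit:
step_arm(rows=[[[0.2,-0.2,1.5],[-0.1,-1.5,0.2],10]])

```text
time: 15.08
position: [0.4823, 0.1813, 0.1008]
tool_rot: [3.102, -0.485, 0.003]
ft_force: [-1.4, -2.3, 0.1]
grip_width: 0.173
```

```bash
python3 -c "
from h import *
ck()"
```

```text
t 15.08 yaw -17.77 tiltfix [ 0.11 -0.12  0.  ] z 0.1008 socket err->bolt (tool mm) [-2.36 -0.43] Ftool [-0.7  2.6 -3.6] M [-0.51  0.15  0.23] Mz@bolt 0.38 Fy*r 0.15 w 15.1 j7 -2.38
```

Emit:
step_arm(rows=[[[0,0,1.5],[-0.1,-1.5,0.1],10]])

```text
time: 15.17
position: [0.4827, 0.1824, 0.1008]
tool_rot: [3.095, -0.525, 0.003]
ft_force: [0.3, -1.9, -0.8]
grip_width: 0.181
```

```bash
python3 -c "
from h import *
ck()"
```

```text
t 15.17 yaw -19.26 tiltfix [ 0.14 -0.14 -0.  ] z 0.1008 socket err->bolt (tool mm) [-2.37 -0.62] Ftool [ 0.9  1.7 -2.7] M [-0.26  0.13  0.45] Mz@bolt 0.54 Fy*r 0.09 w 15.7 j7 -2.41
```

Emit:
step_arm(rows=[[[0,0,1.5],[-0.1,-1.5,0.1],10]])

```text
time: 15.25
position: [0.4832, 0.1837, 0.1009]
tool_rot: [3.087, -0.565, 0.004]
ft_force: [-0.4, -1.9, -2.5]
grip_width: 0.177
```

```bash
python3 -c "
from h import *
ck()"
```

```text
t 15.25 yaw -20.74 tiltfix [ 0.17 -0.18 -0.  ] z 0.1009 socket err->bolt (tool mm) [-2.42 -0.69] Ftool [ 0.3  1.9 -1. ] M [-0.21  0.11  0.39] Mz@bolt 0.49 Fy*r 0.11 w 15.4 j7 -2.44
```

```bash
cat >> h.py <<'E'
def handle(fn):
    d=ld(fn); g=d['frame'].min(2); o=[]
    hd=(g>120).astype(np.uint8); hd[:125]=0;hd[250:]=0;hd[:,:250]=0;hd[:,380:]=0
    for v in (255,262,270,278,286,294,300):
        s=np.nonzero(g[v,285:345]>85)[0]+285; o.append((v,s.min(),s.max()))
    return o
E
python3 - <<'E'
from h import *
grab('wrist','w6'); ck()
import glob
for n in ['w2','w3','w4','w5','w6']: print(n,[(int(a),int(b)) for _,a,b in handle(n)])
a=np.concatenate([ld(n)['frame'][120:340,230:400] for n in ['w2','w4','w5','w6']],1)[:,:,::-1]
cv2.imwrite('pics/cmp.png',a)
E
```

```text
t 15.3 yaw -20.8 tiltfix [ 0.16 -0.18 -0.  ] z 0.1009 socket err->bolt (tool mm) [-2.44 -0.57] Ftool [ 1.   1.5 -1.1] M [-0.36  0.12  0.33] Mz@bolt 0.41 Fy*r 0.08 w 15.2 j7 -2.44
w2 [(297, 333), (296, 334), (295, 335), (295, 336), (295, 335), (295, 335), (296, 335)]
w3 [(285, 344), (285, 344), (285, 344), (285, 344), (295, 335), (295, 334), (296, 334)]
w4 [(285, 332), (285, 344), (285, 344), (285, 344), (295, 335), (295, 335), (295, 334)]
w5 [(297, 332), (295, 334), (294, 335), (285, 344), (295, 334), (295, 334), (295, 334)]
w6 [(297, 331), (295, 333), (294, 335), (285, 344), (295, 334), (295, 334), (295, 335)]
```

View pics/cmp.png

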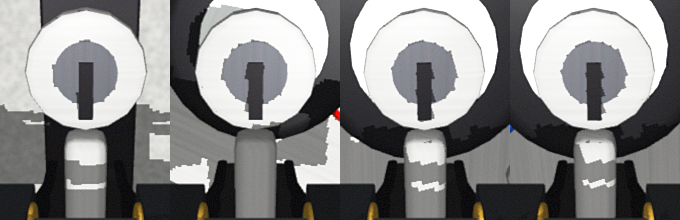

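Run:
```python
from h import *
for i in range(6): optics.get_image('wrist'); ck()
```

```text
t 15.35 yaw -20.68 tiltfix [ 0.17 -0.17 -0.  ] z 0.1008 socket err->bolt (tool mm) [-2.4  -0.61] Ftool [-0.1  0.6 -1.8] M [-0.29  0.05  0.39] Mz@bolt 0.42 Fy*r 0.04 w 15.7 j7 -2.44
t 15.4 yaw -20.66 tiltfix [ 0.16 -0.17  0.  ] z 0.1008 socket err->bolt (tool mm) [-2.37 -0.58] Ftool [-0.7  0.5 -2.5] M [-0.24  0.1   0.39] Mz@bolt 0.41 Fy*r 0.03 w 15.3 j7 -2.44
t 15.45 yaw -20.67 tiltfix [ 0.15 -0.17 -0.  ] z 0.1008 socket err->bolt (tool mm) [-2.38 -0.59] Ftool [-0.5  1.  -1.8] M [-0.25  0.01  0.4 ] Mz@bolt 0.45 Fy*r 0.06 w 15.5 j7 -2.44
t 15.5 yaw -20.7 tiltfix [ 0.14 -0.17  0.  ] z 0.1009 socket err->bolt (tool mm) [-2.44 -0.6 ] Ftool [ 0.3  0.7 -1.8] M [-0.31  0.04  0.39] Mz@bolt 0.43 Fy*r 0.04 w 16.1 j7 -2.44
t 15.55 yaw -20.71 tiltfix [ 0.14 -0.16 -0.  ] z 0.1008 socket err->bolt (tool mm) [-2.42 -0.62] Ftool [ 0.8  1.5 -2.6] M [-0.29  0.04  0.36] Mz@bolt 0.44 Fy*r 0.08 w 15.4 j7 -2.44
t 15.6 yaw -20.72 tiltfix [ 0.14 -0.16 -0.  ] z 0.1008 socket err->bolt (tool mm) [-2.4  -0.58] Ftool [ 0.3  0.7 -2.5] M [-0.3   0.07  0.34] Mz@bolt 0.38 Fy*r 0.04 w 15.4 j7 -2.44
```

Emit:
step_arm(rows=[[[0.1,-0.1,2],[-0.2,-2,0.1],10]])

```text
time: 15.68
position: [0.4839, 0.1854, 0.1008]
tool_rot: [3.079, -0.618, 0.002]
ft_force: [0.0, 0.2, -1.5]
grip_width: 0.176
```

```bash
cat > hold.py <<'E'
from h import *
ck()
for i in range(3): optics.get_image('top'); ck()
E
python3 hold.py
```

```text
t 15.68 yaw -22.71 tiltfix [ 0.04 -0.09 -0.  ] z 0.1008 socket err->bolt (tool mm) [-2.39 -0.71] Ftool [-0.1 -0.2 -2. ] M [ 0.21 -0.16  0.39] Mz@bolt 0.37 Fy*r -0.01 w 15.3 j7 -2.47
t 15.73 yaw -22.89 tiltfix [-0.08 -0.1  -0.  ] z 0.101 socket err->bolt (tool mm) [-2.4   0.27] Ftool [ 1.1  0.3 -0.9] M [-0.17 -0.03 -0.06] Mz@bolt -0.04 Fy*r 0.02 w 15.3 j7 -2.47
t 15.78 yaw -22.77 tiltfix [-0.04 -0.08  0.  ] z 0.1009 socket err->bolt (tool mm) [-2.37  0.07] Ftool [ 0.4  0.3 -2. ] M [ 0.15 -0.1   0.04] Mz@bolt 0.05 Fy*r 0.02 w 15.5 j7 -2.47
t 15.83 yaw -22.72 tiltfix [-0.04 -0.08  0.  ] z 0.1009 socket err->bolt (tool mm) [-2.38  0.04] Ftool [ 1.1  0.3 -1.9] M [ 0.13 -0.13 -0.  ] Mz@bolt 0.01 Fy*r 0.02 w 15.1 j7 -2.47
```

Emit:
step_arm(rows=[[[0.1,-0.1,2],[-0.2,-2,0.1],10]])

```text
time: 15.92
position: [0.485, 0.188, 0.1009]
tool_rot: [-3.066, 0.672, -0.001]
ft_force: [-0.6, -1.4, -0.6]
grip_width: 0.177
```

```bash
python3 hold.py
```

```text
t 15.92 yaw -24.72 tiltfix [-0.17 -0.   -0.  ] z 0.1009 socket err->bolt (tool mm) [-2.42  0.14] Ftool [ 0.   1.5 -2.9] M [-0.23 -0.04 -0.06] Mz@bolt 0.03 Fy*r 0.09 w 15.4 j7 -2.51
t 15.97 yaw -24.89 tiltfix [-0.18  0.01  0.  ] z 0.101 socket err->bolt (tool mm) [-2.43  0.18] Ftool [ 0.5  0.8 -2.4] M [-0.2  -0.02 -0.01] Mz@bolt 0.04 Fy*r 0.04 w 15.4 j7 -2.51
t 16.02 yaw -24.72 tiltfix [-0.15  0.01 -0.  ] z 0.1009 socket err->bolt (tool mm) [-2.37  0.09] Ftool [-0.1  0.7 -2.7] M [-0.13 -0.1  -0.04] Mz@bolt -0.0 Fy*r 0.04 w 15.5 j7 -2.51
t 16.07 yaw -24.67 tiltfix [-0.15  0.01 -0.  ] z 0.1009 socket err->bolt (tool mm) [-2.36  0.13] Ftool [ 0.2  0.9 -3.2] M [-0.14 -0.07  0.01] Mz@bolt 0.06 Fy*r 0.05 w 15.5 j7 -2.51
```

Run:
```python
from h import *
for n in ['w6','w3','w2']:
    z=cloud(ld(n))[...,2]
    print(n,'head top',np.median(z[150:230,275:285]),np.median(z[150:230,345:360]),np.median(z[135:150,300:330]),'slotdisc',np.median(z[160:175,305:325]))
    if n=='w6':
        for v in (100,108,116,124): print(v,np.median(z[v,300:330]))
        print(np.median(z[50:70,290:340]))
z=cloud(ld('w3'))[...,2]; print('w3 washer',np.median(z[140:160,470:500]),np.median(z[215:235,470:500]),np.median(z[180:195,435:450]),'bolt',np.median(z[185:200,485:500]), 'tr', np.median(z[190:240,395:410]))
```

```text
w6 head top 0.12029983609565069 0.1203276696436252 0.12030848478259153 slotdisc 0.12121200268218794
100 0.07082234181019417
108 0.0715257446204776
116 0.07178643036435528
124 0.0720931325899437
0.06832970958208393
w3 head top 0.16828025626773122 0.16730545484105497 0.16749917603746722 slotdisc 0.16869005505661397
w2 head top 0.1777362446869943 0.17772597667893536 0.1772449058746639 slotdisc 0.17853608226891812
w3 washer 0.07180428056071053 0.0719927361542074 0.07182443792918773 bolt 0.08569569032705276 tr 0.06825050710864285
```

Head top is 48.4 mm above the washer (48 expected), so the socket is fully on, yet the torque built to 0.45 and then let go. I can work out the bolt's start angle from picture w3, and so how much turn is left.

Run:
```python
from h import *
d=ld('top0'); f=d['frame'][:,:,::-1]
cv2.imwrite('pics/case.png',cv2.resize(f[145:310,170:330],None,fx=4,fy=3.6,interpolation=cv2.INTER_CUBIC))
f=ld('w3')['frame'][:,:,::-1][165:215,460:515]
f=cv2.resize(f,None,fx=11,fy=11,interpolation=cv2.INTER_CUBIC).astype(float); f=np.clip((f-120)*1.9,0,255).astype(np.uint8); f=cv2.LUT(f,np.clip(((np.arange(256)/255)**3)*255,0,255).astype(np.uint8))
cv2.imwrite('pics/hex.png',f)
```

```text
(no output)
```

View pics/case.png

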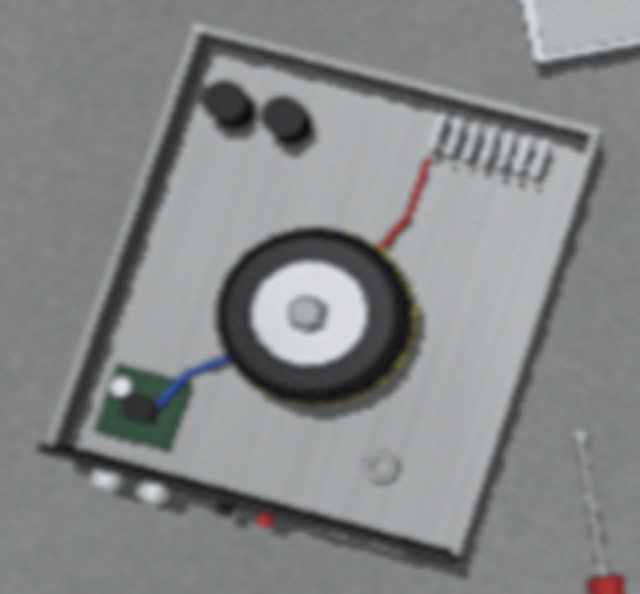

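View pics/hex.png

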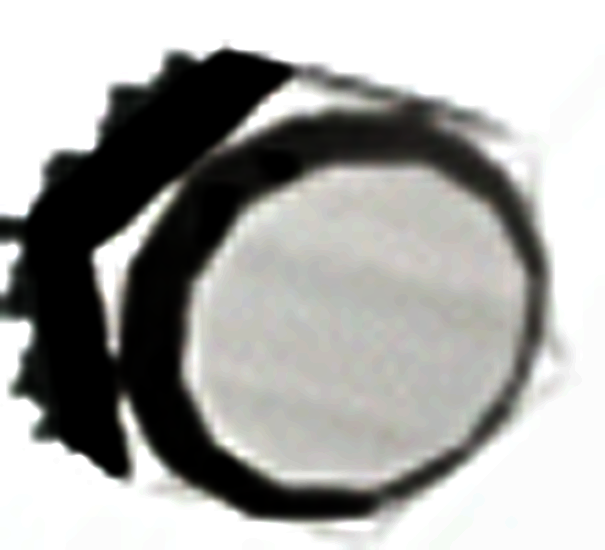

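Run:
```python
from h import *
d=ld('w3'); 
V=[(128,482),(92,247),(295,68),(527,132)]
W=[onz(d,460+u/11,165+v/11,.0828)[:2] for u,v in V]
b=np.array([0.5347,0.1649])
for a,c in zip(W,W[1:]): e=c-a; print('edge len mm',np.linalg.norm(e)*1000,'dir deg mod60',np.degrees(np.arctan2(e[1],e[0]))%60)
for w in W: e=w-b; print('corner r',np.linalg.norm(e)*1000,'ang mod60',np.degrees(np.arctan2(e[1],e[0]))%60)
t=ld('top0')
def q(u,v,z): return onz(t,170+u/4,145+v/3.6,z)[:2]
# back wall outer top edges; wall height by depth
P=cloud(t)[...,2]; print('wall z',np.median(P[152:156,222:228]), [P[int(145+v/3.6),int(170+u/4)].round(3) for u,v in ((195,30),(400,82),(590,133),(130,230),(540,330))])
for z in (.04,.045,.05):
    A,B=q(196,30,z),q(596,130,z); e=A-B; C=q(58,440,z); e2=A-C
    print(z,'back edge',np.linalg.norm(e),np.degrees(np.arctan2(e[1],e[0]))-90,'left',np.linalg.norm(e2),np.degrees(np.arctan2(e2[1],e2[0])))
A,B=q(40,447,.068),q(465,560,.068); e=A-B; print('panel',np.linalg.norm(e),np.degrees(np.arctan2(e[1],e[0]))-90)
```

```text
edge len mm 12.500592603295777 dir deg mod60 56.404813353040254
edge len mm 12.614763036967569 dir deg mod60 57.036494923392084
edge len mm 12.111134081677783 dir deg mod60 56.66963188913961
corner r 12.762742335034316 ang mod60 55.90324480651033
corner r 12.729323869607532 ang mod60 57.17336471550908
corner r 12.646208387865128 ang mod60 57.554743466438794
corner r 12.221562135147439 ang mod60 59.294742617398526
wall z 0.04884339290911728 [np.float64(0.051), np.float64(0.052), np.float64(0.051), np.float64(0.05), np.float64(0.001)]
0.04 back edge 0.25855736884161146 -15.944106114393804 left 0.29367063120833264 -15.793836207631124
0.045 back edge 0.25739491294313016 -15.94410611439379 left 0.2923503085310549 -15.793836207631125
0.05 back edge 0.25623245704464886 -15.944106114393762 left 0.2910299858537771 -15.793836207631117
panel 0.2641815338182933 -16.176651700349126
```

From w3 the bolt started at about 77° (1.35 rad) and needs about 95° to its stop. Stroke 1 turned it roughly 93°, so it should be near the stop. I'll lift off and look at the bolt directly.

Emit:
step_arm(rows=[[[-0.1,0,0],[0,0,-6],10],[[0,0,0],[0,0,-12],10],[[0,0,0],[0,0,-15],10],[[0,0,-6],[0,-5,-5],10],[[0,0,-6],[-2,-20,0],10],[[0,0,-6],[-2,-25,0],10],[[0,0,-6],[0,-15,0],10],[[0,0,-6],[0,0,0],10],[[0,0,-6],[0,0,0],10],[[0,0,0],[0,0,0],10]])

```text
time: 16.9
position: [0.4946, 0.2521, 0.1369]
tool_rot: [-3.118, -0.366, 0.009]
ft_force: [0.2, 0.0, -4.1]
grip_width: 0.175
```

```bash
python3 -c "
from h import *
ck(); goto(0.48,0.24,0.14,20);grab('wrist','w7')"
```

```text
t 16.9 yaw 13.4 tiltfix [-0.15  0.32  0.  ] z 0.1369 socket err->bolt (tool mm) [-38.38  93.96] Ftool [0.2 0.  0.6] M [ 0.02  0.02 -0.04] Mz@bolt -0.06 Fy*r 0.0 w 15.3 j7 -1.97
t 16.9 p [0.4946 0.2521 0.1369] yaw (np.float64(13.4), np.float64(0.36)) F [ 0.2  0.  -4.1] M [ 0.02  0.02 -0.04] w 15.3 j7 -1.97
total turn [-0.17  0.32 -6.6 ] shift tool [-17.    8.4  -3. ]
min rows 0.9 world d [-14.6 -12.1   3.1]
```

View pics/w7.png

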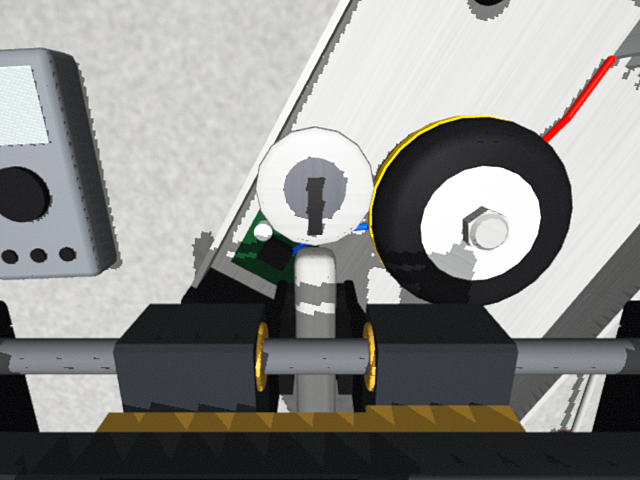

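Run:
```python
from h import *
f=ld('w7')['frame'][:,:,::-1][205:255,458:513]
f=cv2.resize(f,None,fx=11,fy=11,interpolation=cv2.INTER_CUBIC).astype(float); f=np.clip((f-120)*1.9,0,255).astype(np.uint8); f=cv2.LUT(f,np.clip(((np.arange(256)/255)**3)*255,0,255).astype(np.uint8))
cv2.imwrite('pics/hex7.png',f)
```

```text
(no output)
```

View pics/hex7.png

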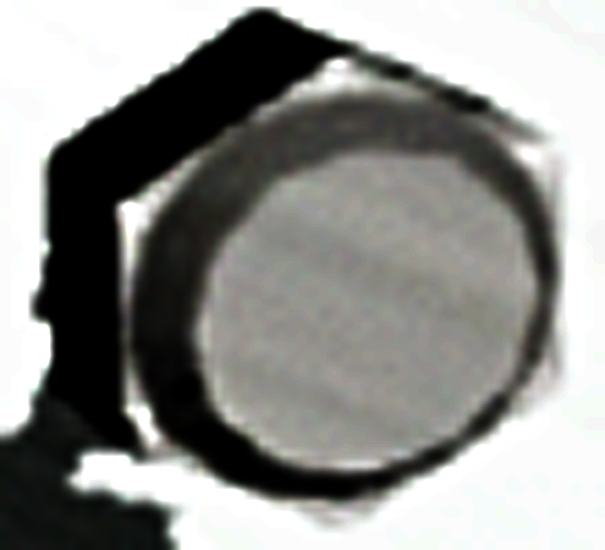

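Run:
```python
from h import *
d=ld('w7'); 
V=[(133,440),(120,207),(340,55),(553,140)]
W=[onz(d,458+u/11,205+v/11,.0828)[:2] for u,v in V]
print('bolt',onz(d,458+373/11,205+308/11,.0858))
for a,c in zip(W,W[1:]): e=c-a; print('edge len mm',np.linalg.norm(e)*1000,'dir deg mod60',np.degrees(np.arctan2(e[1],e[0]))%60)
```

```text
bolt [0.53465305 0.1642596  0.0858    ]
edge len mm 12.338716664099664 dir deg mod60 23.114756922642226
edge len mm 12.495428072125875 dir deg mod60 21.566613435652343
edge len mm 11.82573159969771 dir deg mod60 22.143851229173293
```

The bolt's edges lie at 22.1° modulo 60, exactly where the 3.0 rad stop puts them, so it is at its stop. The last pull only reached about 0.45 N m before the socket jumped, so I'll reseat it and give one firm, well-centred pull.

Emit:
step_arm(rows=[[[0,0,0],[-4,14,0],10],[[0,0,0],[-9,30,0],10],[[0,0,0],[-10,32,0],10],[[0,0,0],[-9,30,0],10],[[0,0,-5],[0,5,0],10],[[0,0,-6],[0,0,0],10],[[0,0,-6],[0,0,0],10],[[0,0,-5],[0,0,0],10],[[0,0,0],[0,0,0],10]])

```text
time: 17.7
position: [0.484, 0.1274, 0.135]
tool_rot: [-2.998, -0.926, 0.019]
ft_force: [-0.4, -0.3, -3.8]
grip_width: 0.175
```

```bash
python3 -c "
from h import *
goto(0.4897,0.1331,0.122,35)"
```

```text
t 17.7 p [0.484  0.1274 0.135 ] yaw (np.float64(34.33), np.float64(0.7)) F [-0.4 -0.3 -3.8] M [-0.   -0.02  0.  ] w 15.2 j7 -1.34
total turn [-0.39  0.59 -0.67] shift tool [ 8.  -1.4 13. ]
min rows 0.4 world d [  5.7   5.7 -13. ]
```

Emit:
step_arm(rows=[[[-0.4,0.6,-0.7],[8,-1.4,4],10],[[0,0,0],[0,0,4],10],[[0,0,0],[0,0,3],10]])

```text
time: 17.95
position: [0.4906, 0.133, 0.1237]
tool_rot: [3.0, 0.93, 0.004]
ft_force: [-0.8, 0.1, -3.9]
grip_width: 0.175
```

```bash
python3 -c "
from h import *
goto(0.4897,0.1331,0.112,35)"
```

```text
t 17.95 p [0.4906 0.133  0.1237] yaw (np.float64(34.43), np.float64(0.16)) F [-0.8  0.1 -3.9] M [-0.08  0.    0.  ] w 15.2 j7 -1.36
total turn [ 0.1  -0.13 -0.57] shift tool [-0.7 -0.6 11.7]
min rows 0.3 world d [ -0.9   0.1 -11.7]
```

Emit:
step_arm(rows=[[[0.1,-0.1,-0.6],[-0.7,-0.6,6],10],[[0,0,0],[0,0,5],10],[[0,0,0],[0,0,3],10]])

```text
time: 18.2
position: [0.4905, 0.1337, 0.1089]
tool_rot: [2.996, 0.943, 0.003]
ft_force: [-0.1, -2.7, 5.6]
grip_width: 0.178
```

Emit:
step_arm(rows=[[[0,0,0],[0,0,2],10],[[0,0,0],[0,0,2],10]])

```text
time: 18.37
position: [0.4912, 0.133, 0.1052]
tool_rot: [2.996, 0.941, 0.004]
ft_force: [-3.8, -2.5, 6.6]
grip_width: 0.178
```

Emit:
step_arm(rows=[[[0,0,0],[0,0,1.5],10],[[0,0,0],[0,0,1.5],10]])

```text
time: 18.53
position: [0.4909, 0.1329, 0.1034]
tool_rot: [2.996, 0.939, 0.002]
ft_force: [-4.7, -2.1, 10.2]
grip_width: 0.179
```

```bash
python3 -c "
from h import *
ck((0.5347,0.1646),0.055)"
```

```text
t 18.53 yaw 34.82 tiltfix [ 0.13 -0.04  0.  ] z 0.1034 socket err->bolt (tool mm) [-0.99 -1.02] Ftool [ -5.1  -0.9 -13.8] M [-0.25  0.63 -0.01] Mz@bolt -0.07 Fy*r -0.05 w 15.6 j7 -1.37
```

It is resting on the corners. I'll turn clockwise under light pressure until it drops.

Emit:
step_arm(rows=[[[0,0,3],[-0.8,-3.5,-0.3],10],[[0,0,3],[-0.2,-3,0.2],10]])

```text
time: 18.7
position: [0.4881, 0.1382, 0.1044]
tool_rot: [3.043, 0.775, 0.008]
ft_force: [-0.1, 0.0, -1.2]
grip_width: 0.182
```

```bash
python3 -c "
from h import *
ck((0.5347,0.1646),0.055)"
```

```text
t 18.7 yaw 28.59 tiltfix [ 0.14 -0.25 -0.  ] z 0.1044 socket err->bolt (tool mm) [-1.45 -0.83] Ftool [-0.  -0.  -2.4] M [-0.08  0.   -0.05] Mz@bolt -0.05 Fy*r -0.0 w 15.8 j7 -1.48
```

Emit:
step_arm(rows=[[[0,0,3],[-0.2,-3,0.5],10],[[0,0,3],[-0.2,-3,0.5],10]])

```text
time: 18.87
position: [0.4853, 0.1441, 0.1037]
tool_rot: [3.082, 0.606, 0.01]
ft_force: [-0.1, -0.0, 1.2]
grip_width: 0.174
```

```bash
python3 -c "
from h import *
ck((0.5347,0.1646),0.055)"
```

```text
t 18.87 yaw 22.25 tiltfix [ 0.1  -0.35  0.  ] z 0.1037 socket err->bolt (tool mm) [-1.48 -0.3 ] Ftool [-0.1  0.  -4.7] M [-0.07 -0.09 -0.03] Mz@bolt -0.03 Fy*r 0.0 w 15.1 j7 -1.6
```

Emit:
step_arm(rows=[[[0.1,-0.3,3],[-0.8,-3.2,0.5],10],[[0,0,3],[-0.3,-3,0.5],10],[[0,0,3],[-0.2,-3,0.5],10]])

```text
time: 19.12
position: [0.4827, 0.1531, 0.1036]
tool_rot: [-3.122, -0.349, -0.008]
ft_force: [-1.0, -2.7, 3.1]
grip_width: 0.174
```

```bash
python3 -c "
from h import *
ck((0.5347,0.1646),0.055)"
```

```text
t 19.12 yaw 12.76 tiltfix [ 0.   -0.29 -0.  ] z 0.1036 socket err->bolt (tool mm) [-1.71  0.31] Ftool [-1.5  2.4 -6.6] M [-0.53  0.01 -0.02] Mz@bolt 0.1 Fy*r 0.13 w 15.1 j7 -1.79
```

Emit:
step_arm(rows=[[[0,0,3],[-0.3,-3,0.6],10],[[0,0,3],[-0.2,-3,0.6],10],[[0,0,3],[-0.2,-3,0.6],10]])

```text
time: 19.37
position: [0.4812, 0.1612, 0.1033]
tool_rot: [3.139, 0.089, 0.011]
ft_force: [-2.1, -2.0, 3.8]
grip_width: 0.176
```

```bash
python3 -c "
from h import *
ck((0.5347,0.1646),0.055)"
```

```text
t 19.37 yaw 3.23 tiltfix [ 0.09 -0.39  0.  ] z 0.1033 socket err->bolt (tool mm) [-1.38 -0.42] Ftool [-2.1  1.8 -7.3] M [-0.46  0.26 -0.05] Mz@bolt 0.05 Fy*r 0.1 w 15.3 j7 -1.97
```

Run:
```python
from h import *
d=grab('wrist','w8'); z=cloud(d)[...,2]
print('head top L/R/far/near',[np.median(a).round(4) for a in (z[150:230,265:280],z[150:230,352:367],z[133:145,300:330],z[225:240,290:300],z[225:240,330:340])])
print('handle',[np.median(z[v-2:v+3,308:322]).round(4) for v in (258,268,278,290,300)])
s=status.get_state();print(s['position'][2]+.0198)
for n in ['w6','w8']:
    z=cloud(ld(n)); m=np.zeros((480,640),bool); m[132:245,262:370]=1; g=ld(n)['frame'].min(2); m&=(g>150)&(z[...,2]>.1); q=z[m]; A=np.c_[q[:,:2],np.ones(len(q))]; c=np.linalg.lstsq(A,q[:,2],rcond=None)[0]; print(n,'slope deg world xy',np.degrees(c[:2]).round(2),np.median(q[:,2]))
a=np.concatenate([ld(n)['frame'][110:340,230:400] for n in ['w2','w6','w8']],1)[:,:,::-1]
cv2.imwrite('pics/cmp2.png',a)
```

```text
head top L/R/far/near [np.float64(0.1201), np.float64(0.12), np.float64(0.1195), np.float64(0.1207), np.float64(0.1207)]
handle [np.float64(0.1194), np.float64(0.1216), np.float64(0.1217), np.float64(0.122), np.float64(0.122)]
0.12314425106892801
w6 slope deg world xy [ 3.63 -1.62] 0.12021181721156535
w8 slope deg world xy [2.64 0.32] 0.12004990612202356
```

View pics/cmp2.png

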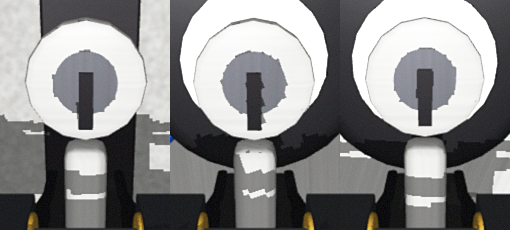

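Run:
```python
from h import *
for n,tz in [('w2',.1599),('w3',.1495),('w5',.1008),('w6',.1009),('w7',.1369),('w8',.1033)]:
    z=cloud(ld(n))[...,2]
    far=np.median(z[133:143,305:327]);near=np.median(z[228:242,285:298]);near2=np.median(z[228:242,334:346]);
    print(n,'far,near,handle rel TCP nominal',[((x-tz-.0198)*1000).round(1) for x in (far,(near+near2)/2,np.median(z[285:300,308:322]))])
```

```text
w2 far,near,handle rel TCP nominal [np.float64(-2.6), np.float64(-1.8), np.float64(-0.8)]
w3 far,near,handle rel TCP nominal [np.float64(-1.9), np.float64(-1.4), np.float64(-0.6)]
w5 far,near,handle rel TCP nominal [np.float64(-0.4), np.float64(-0.5), np.float64(-0.1)]
w6 far,near,handle rel TCP nominal [np.float64(-0.5), np.float64(-0.5), np.float64(-0.3)]
w7 far,near,handle rel TCP nominal [np.float64(-5.8), np.float64(-4.1), np.float64(-1.8)]
w8 far,near,handle rel TCP nominal [np.float64(-3.6), np.float64(-2.7), np.float64(-1.1)]
```

The head top is again at the seated height of 0.120, but the wrench has pitched about 2° nose-down in the jaws. I'll level it with the hand and then carry on.

Emit:
step_arm(rows=[[[0,1.2,0],[-0.5,0,1],10],[[0,1,0],[0,0,1],10]])

```text
time: 19.58
position: [0.4804, 0.1612, 0.1015]
tool_rot: [3.138, 0.088, 0.071]
ft_force: [-3.4, -1.2, 3.0]
grip_width: 0.175
```

```bash
cat > lev.py <<'E'
from h import *
ck((0.5347,0.1646),0.055)
d=grab('wrist','w9'); z=cloud(d)[...,2]
print('far,near,handle',[np.median(a).round(4) for a in (z[133:143,305:327],np.r_[z[228:242,285:298],z[228:242,334:346]],z[285:300,308:322])]); ck((0.5347,0.1646),0.055)
E
python3 lev.py
```

```text
t 19.58 yaw 3.21 tiltfix [ 0.14 -2.58  0.  ] z 0.1015 socket err->bolt (tool mm) [-0.67 -0.4 ] Ftool [-3.2  1.  -6.7] M [-0.38  0.62 -0.08] Mz@bolt -0.03 Fy*r 0.05 w 15.2 j7 -1.98Traceback (most recent call last):
  File "lev.py", line 4, in <module>
    print('far,near,handle',[np.median(a).round(4) for a in (z[133:143,305:327],np.r_[z[228:242,285:298],z[228:242,334:346]],z[285:300,308:322])]); ck((0.5347,0.1646),0.055)
                                                                                ~~~~~^^^^^^^^^^^^^^^^^^^^^^^^^^^^^^^^^^^^^^^
    res = self.concatenate(tuple(objs), axis=axis)
ValueError: all the input array dimensions except for the concatenation axis must match exactly, but along dimension 1, the array at index 0 has size 13 and the array at index 1 has size 12
```

```bash
sed -i 's/334:346/334:347/' lev.py; python3 lev.py
```

```text
t 19.63 yaw 3.24 tiltfix [ 0.15 -2.66 -0.  ] z 0.1013 socket err->bolt (tool mm) [-0.45 -0.33] Ftool [-0.6  1.8 -5.7] M [-0.38  0.03 -0.12] Mz@bolt -0.02 Fy*r 0.1 w 15.3 j7 -1.98
far,near,handle [np.float64(0.12), np.float64(0.1197), np.float64(0.1206)]
t 19.68 yaw 3.22 tiltfix [ 0.14 -2.6  -0.  ] z 0.1015 socket err->bolt (tool mm) [-0.53 -0.39] Ftool [-2.2  1.7 -5.5] M [-0.34  0.37 -0.04] Mz@bolt 0.05 Fy*r 0.09 w 15.7 j7 -1.98
```

Emit:
step_arm(rows=[[[0,0,3],[-0.2,-2.9,0],10],[[0,0,3],[-0.1,-2.9,0],10]])

```text
time: 19.85
position: [0.4802, 0.1666, 0.1015]
tool_rot: [-3.138, 0.079, -0.074]
ft_force: [-0.1, -0.6, 0.1]
grip_width: 0.177
```

```bash
python3 -c "
from h import *
ck((0.5347,0.1646),0.055)"
```

```text
t 19.85 yaw -2.88 tiltfix [-0.15 -2.71  0.  ] z 0.1015 socket err->bolt (tool mm) [-0.5  -0.76] Ftool [ 0.1  0.6 -3.6] M [-0.24  0.09  0.11] Mz@bolt 0.14 Fy*r 0.03 w 15.4 j7 -2.1
```

Emit:
step_arm(rows=[[[0,0,2],[-0.2,-1.9,0.1],10],[[0,0,2],[-0.1,-1.9,0.1],10]])

```text
time: 20.02
position: [0.4804, 0.1703, 0.1013]
tool_rot: [-3.132, 0.191, -0.076]
ft_force: [-1.5, -1.7, 2.5]
grip_width: 0.177
```

```bash
python3 -c "
from h import *
ck((0.5347,0.1646),0.055)"
```

```text
t 20.02 yaw -7.0 tiltfix [-0.34 -2.75  0.01] z 0.1013 socket err->bolt (tool mm) [-0.43 -0.91] Ftool [-1.   1.8 -6. ] M [-0.47  0.28  0.13] Mz@bolt 0.23 Fy*r 0.1 w 15.4 j7 -2.18
```

Emit:
step_arm(rows=[[[0,0,2],[-0.2,-1.9,0.1],10],[[0,0,2],[-0.1,-1.9,0.1],10]])

```text
time: 20.18
position: [0.4808, 0.174, 0.1012]
tool_rot: [-3.122, 0.302, -0.077]
ft_force: [-1.4, -2.5, 2.8]
grip_width: 0.174
```

```bash
python3 -c "
from h import *
ck((0.5347,0.1646),0.055)"
```

```text
t 20.18 yaw -11.04 tiltfix [-0.51 -2.77  0.01] z 0.1012 socket err->bolt (tool mm) [-0.4  -1.07] Ftool [-0.6  2.6 -6.3] M [-0.5   0.22  0.17] Mz@bolt 0.31 Fy*r 0.14 w 15.2 j7 -2.26
```

Emit:
step_arm(rows=[[[0.3,0,0.5],[-0.2,-1.5,0],10]])

```text
time: 20.27
position: [0.481, 0.1749, 0.1012]
tool_rot: [-3.117, 0.314, -0.078]
ft_force: [-2.3, -5.5, 2.9]
grip_width: 0.177
```

```bash
cat > hold.py <<'E'
from h import *
ck((0.5347,0.1646),0.055)
for i in range(2): optics.get_image('top'); ck((0.5347,0.1646),0.055)
E
python3 hold.py
```

```text
t 20.27 yaw -11.53 tiltfix [-0.75 -2.78  0.01] z 0.1012 socket err->bolt (tool mm) [-0.37 -0.65] Ftool [-0.8  5.7 -6.5] M [-1.24  0.25  0.05] Mz@bolt 0.37 Fy*r 0.32 w 15.4 j7 -2.26
t 20.32 yaw -11.53 tiltfix [-0.77 -2.76  0.02] z 0.1011 socket err->bolt (tool mm) [-0.35 -0.85] Ftool [-0.9  3.  -6.6] M [-0.89  0.26  0.09] Mz@bolt 0.26 Fy*r 0.17 w 15.9 j7 -2.26
t 20.37 yaw -11.5 tiltfix [-0.77 -2.76  0.02] z 0.1012 socket err->bolt (tool mm) [-0.34 -0.82] Ftool [-1.6  4.4 -6.8] M [-0.94  0.25  0.09] Mz@bolt 0.33 Fy*r 0.24 w 15.6 j7 -2.26
```

Emit:
step_arm(rows=[[[0.5,0,3],[0,-3,0.2],10]])

```text
time: 20.45
position: [0.4814, 0.177, 0.101]
tool_rot: [-3.098, 0.392, -0.077]
ft_force: [-2.7, -2.2, 5.2]
grip_width: 0.176
```

```bash
python3 -c "
from h import *
ck((0.5347,0.1646),0.055)"
```

```text
t 20.45 yaw -14.45 tiltfix [-1.36 -2.69  0.03] z 0.101 socket err->bolt (tool mm) [-0.31 -1.24] Ftool [-1.7  2.6 -8.9] M [-0.67  0.43  0.22] Mz@bolt 0.37 Fy*r 0.14 w 15.3 j7 -2.31
```

Emit:
step_arm(rows=[[[0,0,3],[0,-3.5,0.2],10]])

```text
time: 20.53
position: [0.4821, 0.1798, 0.1011]
tool_rot: [-3.086, 0.475, -0.076]
ft_force: [-2.7, -2.7, 4.2]
grip_width: 0.179
```

```bash
python3 -c "
from h import *
ck((0.5347,0.1646),0.055)"
```

```text
t 20.53 yaw -17.54 tiltfix [-1.48 -2.61  0.04] z 0.1011 socket err->bolt (tool mm) [-0.29 -1.3 ] Ftool [-1.4  3.2 -7.9] M [-0.81  0.44  0.23] Mz@bolt 0.41 Fy*r 0.18 w 15.6 j7 -2.37
```

Emit:
step_arm(rows=[[[-1.4,0,1],[0,-2,0],10]])

```text
time: 20.62
position: [0.4827, 0.1812, 0.1014]
tool_rot: [3.094, -0.509, 0.071]
ft_force: [-2.2, -1.9, 2.7]
grip_width: 0.178
```

```bash
python3 hold.py
```

```text
t 20.62 yaw -18.67 tiltfix [-0.14 -2.6  -0.  ] z 0.1014 socket err->bolt (tool mm) [-0.43 -0.9 ] Ftool [-1.1  2.5 -6.3] M [-0.33  0.28  0.19] Mz@bolt 0.33 Fy*r 0.14 w 15.5 j7 -2.42
t 20.67 yaw -18.58 tiltfix [-0.02 -2.62  0.01] z 0.1013 socket err->bolt (tool mm) [-0.39 -0.1 ] Ftool [ 0.7  5.1 -6.2] M [-1.35  0.4  -0.06] Mz@bolt 0.22 Fy*r 0.28 w 15.2 j7 -2.42
t 20.72 yaw -18.44 tiltfix [-0.04 -2.58  0.  ] z 0.1011 socket err->bolt (tool mm) [-0.28 -0.48] Ftool [-0.7  4.8 -8.9] M [-0.8   0.37  0.07] Mz@bolt 0.33 Fy*r 0.26 w 15.3 j7 -2.42
```

Emit:
step_arm(rows=[[[0,0,-4],[0,3.5,0],10],[[0,0,-6],[0.2,5.7,0],10],[[0,0,-6],[0.2,5.7,0],10],[[0,0,-6],[0.2,5.7,0],10]])

```text
time: 21.05
position: [0.4802, 0.1603, 0.1014]
tool_rot: [3.125, 0.128, 0.068]
ft_force: [-1.0, -2.8, 2.3]
grip_width: 0.179
```

```bash
python3 -c "
from h import *
ck((0.5347,0.1646),0.055)"
```

```text
t 21.05 yaw 4.71 tiltfix [ 0.85 -2.46 -0.02] z 0.1014 socket err->bolt (tool mm) [-0.38  0.19] Ftool [-1.   2.8 -5.8] M [-0.56 -0.23 -0.13] Mz@bolt 0.02 Fy*r 0.16 w 15.5 j7 -1.97
```

Emit:
step_arm(rows=[[[0.8,0,-6],[0,5.5,0],10],[[0,0,-6],[0.2,5.5,0],10],[[0,0,-6],[0.2,5.5,0],10],[[0,0,-6],[0.2,5.5,0],10],[[0,0,-5],[0.2,4.6,0],10]])

```text
time: 21.47
position: [0.4902, 0.133, 0.1016]
tool_rot: [2.987, 0.953, 0.073]
ft_force: [-2.1, -2.8, 2.3]
grip_width: 0.181
```

```bash
python3 lev.py
```

```text
t 21.47 yaw 35.4 tiltfix [ 1.13 -2.45 -0.02] z 0.1016 socket err->bolt (tool mm) [-0.52 -0.  ] Ftool [-3.1  1.2 -5.9] M [-0.49  0.3  -0.18] Mz@bolt -0.12 Fy*r 0.07 w 15.7 j7 -1.35
far,near,handle [np.float64(0.12), np.float64(0.1198), np.float64(0.1209)]
t 21.52 yaw 35.54 tiltfix [ 1.14 -2.44 -0.02] z 0.1016 socket err->bolt (tool mm) [-0.45 -0.68] Ftool [-2.5 -0.  -5. ] M [0.05 0.49 0.07] Mz@bolt 0.06 Fy*r -0.0 w 15.2 j7 -1.34
```

Emit:
step_arm(rows=[[[1.1,0,3],[0,-3,0],10],[[0,0,5],[-0.2,-5,0],10],[[0,0,5],[-0.2,-5,0],10]])

```text
time: 21.77
position: [0.4845, 0.1441, 0.1017]
tool_rot: [-3.063, -0.577, -0.065]
ft_force: [1.5, -0.3, -0.4]
grip_width: 0.177
```

```bash
python3 -c "
from h import *
ck((0.5347,0.1646),0.055)"
```

```text
t 21.77 yaw 21.32 tiltfix [-0.92 -2.6   0.02] z 0.1017 socket err->bolt (tool mm) [-0.88 -0.78] Ftool [ 1.4  0.8 -3.1] M [-0.1  -0.25 -0.04] Mz@bolt 0.01 Fy*r 0.04 w 15.4 j7 -1.58
```

Emit:
step_arm(rows=[[[0,0,6],[-0.2,-6,0],10]])

```text
time: 21.85
position: [0.4828, 0.1504, 0.1018]
tool_rot: [-3.086, -0.4, -0.065]
ft_force: [1.5, -1.8, 0.0]
grip_width: 0.178
```

```bash
python3 -c "
from h import *
ck((0.5347,0.1646),0.055)"
```

```text
t 21.85 yaw 14.75 tiltfix [-1.33 -2.6   0.03] z 0.1018 socket err->bolt (tool mm) [-1.22 -0.46] Ftool [ 1.2  2.  -3.5] M [-0.53 -0.3  -0.15] Mz@bolt -0.03 Fy*r 0.11 w 15.5 j7 -1.7
```

Emit:
step_arm(rows=[[[0,0,6],[-0.2,-6,0],10]])

```text
time: 21.93
position: [0.4813, 0.1562, 0.1018]
tool_rot: [-3.101, -0.222, -0.064]
ft_force: [-0.0, -4.1, 0.8]
grip_width: 0.182
```

```bash
python3 -c "
from h import *
ck((0.5347,0.1646),0.055)"
```

```text
t 21.93 yaw 8.15 tiltfix [-1.67 -2.48  0.04] z 0.1018 socket err->bolt (tool mm) [-1.02 -0.66] Ftool [-0.4  3.9 -4.5] M [-1.07 -0.1  -0.17] Mz@bolt 0.05 Fy*r 0.22 w 15.9 j7 -1.83
```

Emit:
step_arm(rows=[[[0,0,6],[-0.2,-6,0],10]])

```text
time: 22.02
position: [0.4803, 0.162, 0.1019]
tool_rot: [-3.106, -0.043, -0.061]
ft_force: [-0.4, -2.8, 0.4]
grip_width: 0.176
```

```bash
python3 -c "
from h import *
ck((0.5347,0.1646),0.055)"
```

```text
t 22.02 yaw 1.54 tiltfix [-1.97 -2.28  0.04] z 0.1019 socket err->bolt (tool mm) [-0.63 -1.03] Ftool [-0.3  2.7 -4. ] M [-0.88 -0.06 -0.08] Mz@bolt 0.07 Fy*r 0.15 w 15.3 j7 -1.96
```

Emit:
step_arm(rows=[[[-2.2,0,4],[-0.4,-4.8,0.3],10]])

```text
time: 22.1
position: [0.4802, 0.1666, 0.1019]
tool_rot: [3.14, -0.086, 0.062]
ft_force: [0.5, 0.3, 0.9]
grip_width: 0.177
```

```bash
python3 -c "
from h import *
ck((0.5347,0.1646),0.055)"
```

```text
t 22.1 yaw -3.15 tiltfix [-0.06 -2.25 -0.  ] z 0.1019 socket err->bolt (tool mm) [-0.53 -0.98] Ftool [ 0.6 -0.4 -4.4] M [ 0.01 -0.16  0.13] Mz@bolt 0.11 Fy*r -0.02 w 15.4 j7 -2.1
```

Emit:
step_arm(rows=[[[-0.4,0,5.5],[-0.2,-5.8,0.3],10]])

```text
time: 22.18
position: [0.4807, 0.1728, 0.1017]
tool_rot: [3.125, -0.248, 0.063]
ft_force: [-0.0, -4.4, 2.0]
grip_width: 0.18
```

```bash
python3 -c "
from h import *
ck((0.5347,0.1646),0.055)"
```

```text
t 22.18 yaw -9.08 tiltfix [ 0.16 -2.34  0.  ] z 0.1017 socket err->bolt (tool mm) [-0.45 -0.46] Ftool [ 0.9  4.4 -5.4] M [-1.06 -0.23  0.07] Mz@bolt 0.31 Fy*r 0.24 w 15.7 j7 -2.23
```

Emit:
step_arm(rows=[[[-0.3,0,5.5],[-0.2,-5.8,0.3],10]])

```text
time: 22.27
position: [0.4817, 0.1782, 0.1013]
tool_rot: [3.104, -0.411, 0.064]
ft_force: [-0.3, -5.6, 2.2]
grip_width: 0.177
```

```bash
python3 -c "
from h import *
ck((0.5347,0.1646),0.055)"
```

```text
t 22.27 yaw -15.08 tiltfix [ 0.26 -2.39 -0.01] z 0.1013 socket err->bolt (tool mm) [-0.3  -0.62] Ftool [ 1.4  5.5 -5.6] M [-1.22 -0.18  0.15] Mz@bolt 0.45 Fy*r 0.3 w 15.4 j7 -2.35
```

Emit:
step_arm(rows=[[[0.2,0,4],[0,-5.5,0.3],10]])

```text
time: 22.35
position: [0.4829, 0.1829, 0.101]
tool_rot: [3.088, -0.532, 0.064]
ft_force: [-3.3, -8.1, 5.6]
grip_width: 0.18
```

```bash
python3 hold.py
```

```text
t 22.35 yaw -19.55 tiltfix [ 0.   -2.39  0.  ] z 0.101 socket err->bolt (tool mm) [-0.14 -0.12] Ftool [-0.1  8.7 -9.1] M [-1.92  0.45 -0.05] Mz@bolt 0.43 Fy*r 0.48 w 15.7 j7 -2.44
t 22.4 yaw -19.72 tiltfix [-0.04 -2.39  0.  ] z 0.1011 socket err->bolt (tool mm) [-0.16  0.13] Ftool [ 0.3  6.9 -8.5] M [-1.77  0.38 -0.11] Mz@bolt 0.27 Fy*r 0.38 w 15.3 j7 -2.44
t 22.45 yaw -19.4 tiltfix [-0.01 -2.37  0.  ] z 0.101 socket err->bolt (tool mm) [-0.15 -0.09] Ftool [-0.5  5.7 -9.2] M [-1.42  0.31 -0.07] Mz@bolt 0.24 Fy*r 0.31 w 15.8 j7 -2.44
```

Emit:
step_arm(rows=[[[0,0,-6],[0,5,0],10],[[0,0,-6],[-0.5,5.5,0],10]])

```text
time: 22.62
position: [0.4804, 0.1722, 0.1014]
tool_rot: [3.123, -0.206, 0.064]
ft_force: [2.6, -2.6, 0.1]
grip_width: 0.177
```

```bash
python3 lev.py
```

```text
t 22.62 yaw -7.54 tiltfix [ 0.48 -2.38 -0.01] z 0.1014 socket err->bolt (tool mm) [-0.18  0.41] Ftool [ 3.1  2.2 -3.5] M [-0.9  -0.82 -0.25] Mz@bolt -0.13 Fy*r 0.12 w 15.4 j7 -2.21
far,near,handle [np.float64(0.1201), np.float64(0.1198), np.float64(0.1205)]
t 22.67 yaw -7.31 tiltfix [ 0.49 -2.38 -0.01] z 0.1013 socket err->bolt (tool mm) [-0.22 -0.15] Ftool [ 0.5  1.1 -4. ] M [-0.17 -0.48 -0.03] Mz@bolt 0.03 Fy*r 0.06 w 15.5 j7 -2.2
```

Emit:
step_arm(rows=[[[0.4,0,4],[-1.5,-5,0.6],10]])

```text
time: 22.75
position: [0.4809, 0.176, 0.1011]
tool_rot: [3.123, -0.319, 0.069]
ft_force: [2.2, -5.0, 1.6]
grip_width: 0.18
```

```bash
python3 -c "
from h import *
ck((0.5347,0.1646),0.055)"
```

```text
t 22.75 yaw -11.67 tiltfix [-0.17 -2.53  0.  ] z 0.1011 socket err->bolt (tool mm) [-0.03  0.24] Ftool [ 3.4  4.5 -5. ] M [-1.34 -0.81 -0.25] Mz@bolt -0.0 Fy*r 0.25 w 15.7 j7 -2.28
```

Emit:
step_arm(rows=[[[0,0,4],[-1.2,-5,0.6],10]])

```text
time: 22.83
position: [0.4818, 0.1798, 0.1009]
tool_rot: [3.109, -0.444, 0.072]
ft_force: [0.1, -6.4, 4.7]
grip_width: 0.173
```

```bash
python3 hold.py
```

```text
t 22.83 yaw -16.25 tiltfix [-0.37 -2.62  0.01] z 0.1009 socket err->bolt (tool mm) [ 0.02 -0.17] Ftool [ 2.3  6.  -8.2] M [-1.68 -0.26 -0.11] Mz@bolt 0.22 Fy*r 0.33 w 15.1 j7 -2.37
t 22.88 yaw -16.44 tiltfix [-0.37 -2.65  0.01] z 0.1009 socket err->bolt (tool mm) [-0.04  0.15] Ftool [ 2.5  6.2 -7.6] M [-1.92 -0.3  -0.23] Mz@bolt 0.11 Fy*r 0.34 w 15.5 j7 -2.37
t 22.93 yaw -16.1 tiltfix [-0.31 -2.62  0.  ] z 0.1009 socket err->bolt (tool mm) [ 0.   -0.05] Ftool [ 2.9  4.9 -8. ] M [-1.57 -0.41 -0.05] Mz@bolt 0.22 Fy*r 0.27 w 15.4 j7 -2.37
```

Emit:
step_arm(rows=[[[-0.2,0,3.5],[-0.3,-2.8,0.3],10]])

```text
time: 23.02
position: [0.4828, 0.1823, 0.101]
tool_rot: [3.091, -0.543, 0.073]
ft_force: [-0.8, -0.4, 3.1]
grip_width: 0.175
```

```bash
python3 hold.py
```

```text
t 23.02 yaw -19.93 tiltfix [-0.32 -2.64  0.  ] z 0.101 socket err->bolt (tool mm) [-0.18 -1.03] Ftool [-0.4  0.6 -6.7] M [-0.36  0.13  0.26] Mz@bolt 0.29 Fy*r 0.03 w 15.2 j7 -2.44
t 23.07 yaw -20.16 tiltfix [-0.35 -2.67  0.  ] z 0.1011 socket err->bolt (tool mm) [-0.15 -0.41] Ftool [ 1.7  4.4 -6.3] M [-1.31 -0.07  0.04] Mz@bolt 0.29 Fy*r 0.24 w 15.5 j7 -2.45
t 23.12 yaw -19.8 tiltfix [-0.29 -2.65  0.01] z 0.1009 socket err->bolt (tool mm) [-0.09 -0.58] Ftool [ 2.1  4.5 -7.8] M [-1.03 -0.21  0.19] Mz@bolt 0.44 Fy*r 0.25 w 15.2 j7 -2.44
```

Emit:
step_arm(rows=[[[-0.2,0,3.5],[-0.3,-2.8,0.3],10]])

```text
time: 23.2
position: [0.4838, 0.1853, 0.101]
tool_rot: [3.071, -0.635, 0.073]
ft_force: [-0.2, -3.1, 4.0]
grip_width: 0.177
```

```bash
python3 hold.py
```

```text
t 23.2 yaw -23.38 tiltfix [-0.3  -2.67  0.01] z 0.101 socket err->bolt (tool mm) [-0.14 -1.15] Ftool [ 1.4  2.9 -7.4] M [-0.48 -0.24  0.38] Mz@bolt 0.54 Fy*r 0.16 w 15.4 j7 -2.51
t 23.25 yaw -23.64 tiltfix [-0.43 -2.7   0.01] z 0.1012 socket err->bolt (tool mm) [-0.08  0.19] Ftool [ 1.8  1.5 -5.7] M [-0.94 -0.37 -0.23] Mz@bolt -0.15 Fy*r 0.08 w 15.8 j7 -2.52
t 23.3 yaw -23.36 tiltfix [-0.38 -2.68  0.01] z 0.101 socket err->bolt (tool mm) [-0.   -0.08] Ftool [ 1.9  1.8 -7. ] M [-0.4  -0.42 -0.12] Mz@bolt -0.02 Fy*r 0.1 w 15.7 j7 -2.51
```

The pull peaked at 0.54 N m, then the socket rode over the corners again (clearance, soft contact). I'll swing back and make one brisk continuous pull instead.

Emit:
step_arm(rows=[[[-0.2,0,-5],[0,5,0],10],[[0.3,0,-6],[0.2,5.6,0],10],[[0.3,0,-6],[0.2,5.6,0],10],[[0.3,0,-6],[0.2,5.6,0],10],[[0.3,0,-6],[0.2,5.6,0],10]])

```text
time: 23.72
position: [0.4802, 0.158, 0.1011]
tool_rot: [-3.131, -0.192, -0.075]
ft_force: [1.0, -3.3, 2.1]
grip_width: 0.178
```

```bash
python3 -c "
from h import *
ck((0.5347,0.1646),0.055)"
```

```text
t 23.72 yaw 7.01 tiltfix [-0.04 -2.74  0.  ] z 0.1011 socket err->bolt (tool mm) [-0.16  0.09] Ftool [ 0.9  3.3 -5.6] M [-0.69 -0.48 -0.24] Mz@bolt -0.05 Fy*r 0.18 w 15.5 j7 -1.9
```

Emit:
step_arm(rows=[[[0.3,0,-6],[0.2,5.6,0],10],[[0.3,0,-6],[0.2,5.6,0],10],[[0.3,0,-6],[0.2,5.6,0],10],[[0.2,0,-5],[0.2,4.6,0],10],[[0,0,0],[0,0,0],10]])

```text
time: 24.13
position: [0.4881, 0.1354, 0.101]
tool_rot: [-3.007, -0.842, -0.079]
ft_force: [-0.1, -1.5, 3.2]
grip_width: 0.185
```

```bash
python3 lev.py
```

```text
t 24.13 yaw 31.29 tiltfix [-0.19 -3.05  0.  ] z 0.101 socket err->bolt (tool mm) [-0.11 -0.78] Ftool [-0.5  1.2 -6.7] M [-0.22 -0.14 -0.15] Mz@bolt -0.09 Fy*r 0.06 w 16.1 j7 -1.39
far,near,handle [np.float64(0.1201), np.float64(0.1196), np.float64(0.1204)]
t 24.18 yaw 31.09 tiltfix [-0.19 -3.03  0.01] z 0.101 socket err->bolt (tool mm) [-0.11 -0.6 ] Ftool [-1.4  2.  -6.2] M [-0.41 -0.15 -0.17] Mz@bolt -0.07 Fy*r 0.11 w 15.8 j7 -1.4
```

Emit:
step_arm(rows=[[[-0.1,-0.3,3],[-0.2,-3,0],10],[[-0.2,0,6],[-0.2,-5.9,0],10],[[-0.2,0,6],[-0.2,-5.9,0],10],[[-0.2,0,6],[-0.2,-5.9,0],10]])

```text
time: 24.52
position: [0.4805, 0.1561, 0.1014]
tool_rot: [-3.116, -0.234, -0.076]
ft_force: [2.4, -1.9, -0.6]
grip_width: 0.179
```

```bash
python3 -c "
from h import *
ck((0.5347,0.1646),0.055)"
```

```text
t 24.52 yaw 8.59 tiltfix [-0.7  -2.85  0.02] z 0.1014 socket err->bolt (tool mm) [-0.2  -0.24] Ftool [ 2.3  2.2 -2.9] M [-0.33 -0.58 -0.1 ] Mz@bolt 0.02 Fy*r 0.12 w 15.6 j7 -1.85
```

Emit:
step_arm(rows=[[[-0.2,0,6],[-0.2,-5.9,0.2],10]])

```text
time: 24.6
position: [0.4796, 0.1628, 0.1013]
tool_rot: [-3.124, -0.059, -0.077]
ft_force: [2.7, -2.2, 0.2]
grip_width: 0.178
```

```bash
python3 -c "
from h import *
ck((0.5347,0.1646),0.055)"
```

```text
t 24.6 yaw 2.15 tiltfix [-0.85 -2.85  0.02] z 0.1013 socket err->bolt (tool mm) [0.02 0.32] Ftool [ 2.8  2.2 -3.6] M [-0.38 -0.64 -0.2 ] Mz@bolt -0.08 Fy*r 0.12 w 15.5 j7 -1.98
```

Emit:
step_arm(rows=[[[-0.2,0,6.5],[-0.2,-6.2,0.2],10]])

```text
time: 24.68
position: [0.48, 0.1694, 0.1013]
tool_rot: [-3.123, 0.13, -0.08]
ft_force: [3.4, -3.8, -0.8]
grip_width: 0.18
```

```bash
python3 -c "
from h import *
ck((0.5347,0.1646),0.055)"
```

```text
t 24.68 yaw -4.8 tiltfix [-1.   -2.89  0.02] z 0.1013 socket err->bolt (tool mm) [-0.15  0.27] Ftool [ 3.8  3.4 -2.6] M [-0.96 -1.07 -0.2 ] Mz@bolt -0.02 Fy*r 0.19 w 15.7 j7 -2.12
```

Emit:
step_arm(rows=[[[-0.2,0,6.5],[-0.2,-6.2,0.2],10]])

```text
time: 24.77
position: [0.4809, 0.1755, 0.1011]
tool_rot: [-3.11, 0.32, -0.081]
ft_force: [2.5, -5.4, 0.0]
grip_width: 0.175
```

```bash
python3 -c "
from h import *
ck((0.5347,0.1646),0.055)"
```

```text
t 24.77 yaw -11.78 tiltfix [-1.11 -2.87  0.03] z 0.1011 socket err->bolt (tool mm) [-0.16 -0.27] Ftool [ 3.7  4.7 -3.4] M [-1.04 -0.68 -0.19] Mz@bolt 0.07 Fy*r 0.26 w 15.2 j7 -2.26
```

Emit:
step_arm(rows=[[[-0.6,0,6.5],[0,-5.8,0.3],10]])

```text
time: 24.85
position: [0.4824, 0.1814, 0.101]
tool_rot: [-3.092, 0.51, -0.08]
ft_force: [2.7, -1.8, 1.8]
grip_width: 0.179
```

```bash
python3 -c "
from h import *
ck((0.5347,0.1646),0.055)"
```

```text
t 24.85 yaw -18.75 tiltfix [-0.85 -2.83  0.02] z 0.101 socket err->bolt (tool mm) [-0.11 -0.91] Ftool [ 3.4  0.8 -5.1] M [-0.44 -0.53  0.15] Mz@bolt 0.2 Fy*r 0.04 w 15.6 j7 -2.41
```

Emit:
step_arm(rows=[[[-0.3,0,6.5],[0,-5.8,0.3],10]])

```text
time: 24.93
position: [0.4846, 0.1874, 0.101]
tool_rot: [-3.058, 0.696, -0.081]
ft_force: [1.3, -1.9, 1.7]
grip_width: 0.177
```

```bash
python3 hold.py
```

```text
t 24.93 yaw -25.65 tiltfix [-0.88 -2.83  0.02] z 0.101 socket err->bolt (tool mm) [-0.05 -1.13] Ftool [ 2.3  1.  -5.1] M [-0.74 -0.61  0.27] Mz@bolt 0.34 Fy*r 0.06 w 15.4 j7 -2.55
t 24.98 yaw -25.91 tiltfix [-0.92 -2.84  0.02] z 0.101 socket err->bolt (tool mm) [-0.04 -0.4 ] Ftool [ 4.5  4.3 -5.4] M [-1.36 -0.39 -0.07] Mz@bolt 0.17 Fy*r 0.24 w 15.6 j7 -2.56
t 25.03 yaw -25.25 tiltfix [-0.85 -2.8   0.02] z 0.1008 socket err->bolt (tool mm) [ 0.05 -0.77] Ftool [ 3.4  1.8 -6. ] M [-0.79 -0.57  0.06] Mz@bolt 0.17 Fy*r 0.1 w 15.8 j7 -2.54
```

Joint 7 ran out of travel. I'll swing well back to about 70°, so there is room for a whole brisk stroke.

Emit:
step_arm(rows=[[[-0.8,0,-4],[0,3.6,0],10],[[0.3,0,-6],[0.1,5.7,0],10],[[0.3,0,-6],[0.1,5.7,0],10],[[0.3,0,-6],[0.1,5.7,0],10],[[0.3,0,-6],[0.1,5.7,0],10],[[0.3,0,-6],[0.1,5.7,0],10]])

```text
time: 25.53
position: [0.4799, 0.1546, 0.1012]
tool_rot: [-3.124, -0.306, -0.08]
ft_force: [3.4, -2.8, -0.9]
grip_width: 0.175
```

```bash
python3 -c "
from h import *
ck((0.5347,0.1646),0.055)"
```

```text
t 25.53 yaw 11.19 tiltfix [ 0.21 -2.92 -0.01] z 0.1012 socket err->bolt (tool mm) [0.61 0.81] Ftool [ 2.9  3.4 -2.5] M [-0.78 -0.96 -0.33] Mz@bolt -0.14 Fy*r 0.19 w 15.2 j7 -1.82
```

Emit:
step_arm(rows=[[[0.3,0,-6],[0.1,5.7,0],10],[[0.3,0,-6],[0.1,5.7,0],10],[[0.3,0,-6],[0.1,5.7,0],10],[[0.3,0,-6],[0.1,5.7,0],10]])

```text
time: 25.87
position: [0.4908, 0.1314, 0.1011]
tool_rot: [-2.968, -0.987, -0.088]
ft_force: [3.1, -1.9, -2.0]
grip_width: 0.174
```

```bash
python3 -c "
from h import *
ck((0.5347,0.1646),0.055)"
```

```text
t 25.87 yaw 36.8 tiltfix [ 0.34 -3.29 -0.01] z 0.1011 socket err->bolt (tool mm) [-0.04 -0.24] Ftool [ 1.4  3.4 -1.4] M [-0.34 -0.76 -0.19] Mz@bolt -0.01 Fy*r 0.19 w 15.1 j7 -1.29
```

Emit:
step_arm(rows=[[[0.5,-0.3,-6],[0.2,5.5,0.2],10],[[0.3,0,-6],[0.3,5.6,0.2],10],[[0.3,0,-6],[0.3,5.7,0.2],10],[[0.3,0,-6],[0.3,5.7,0.2],10],[[0.3,0,-6],[0.3,5.7,0.2],10],[[0.3,0,-6],[0.3,5.7,0.2],10]])

```text
time: 26.37
position: [0.5211, 0.1108, 0.101]
tool_rot: [-2.467, -1.898, -0.08]
ft_force: [2.1, -2.6, 1.6]
grip_width: 0.174
```

```bash
python3 lev.py
```

```text
t 26.37 yaw 75.18 tiltfix [ 0.52 -3.3  -0.02] z 0.101 socket err->bolt (tool mm) [ 0.37 -0.61] Ftool [-1.7  2.7 -5.2] M [-0.35 -0.8  -0.22] Mz@bolt -0.07 Fy*r 0.15 w 15.1 j7 -0.57
far,near,handle [np.float64(0.1203), np.float64(0.1196), np.float64(0.1203)]
t 26.42 yaw 75.41 tiltfix [ 0.52 -3.34 -0.02] z 0.1009 socket err->bolt (tool mm) [ 0.38 -1.22] Ftool [-1.4 -0.6 -5.7] M [-0.29  0.34  0.05] Mz@bolt 0.02 Fy*r -0.03 w 15.8 j7 -0.56
```

Emit:
step_arm(rows=[[[0.5,-0.8,2],[0.2,-2.5,0],10],[[-0.3,0,6],[0,-6,0],10],[[-0.3,0,6.5],[0,-6.2,0.1],10]])

```text
time: 26.67
position: [0.5084, 0.116, 0.1012]
tool_rot: [-2.693, -1.563, -0.061]
ft_force: [0.3, -0.8, 2.6]
grip_width: 0.179
```

```bash
python3 -c "
from h import *
ck((0.5347,0.1646),0.055)"
```

```text
t 26.67 yaw 60.26 tiltfix [-0.21 -2.73  0.  ] z 0.1012 socket err->bolt (tool mm) [ 0.14 -1.29] Ftool [-0.3  0.6 -6.2] M [ 0.02 -0.26 -0.02] Mz@bolt 0.02 Fy*r 0.04 w 15.6 j7 -0.84
```

Emit:
step_arm(rows=[[[-0.3,0,6.5],[0,-6.2,0.1],10]])

```text
time: 26.75
position: [0.5028, 0.1199, 0.1012]
tool_rot: [-2.783, -1.399, -0.065]
ft_force: [-0.2, -0.0, 1.3]
grip_width: 0.174
```

```bash
python3 -c "
from h import *
ck((0.5347,0.1646),0.055)"
```

```text
t 26.75 yaw 53.36 tiltfix [-0.27 -2.81  0.01] z 0.1012 socket err->bolt (tool mm) [-0.18 -1.04] Ftool [ 0.1 -0.2 -4.8] M [ 0.05 -0.43 -0.06] Mz@bolt -0.07 Fy*r -0.01 w 15.2 j7 -0.97
```

Emit:
step_arm(rows=[[[-0.3,0,6.5],[0,-6.2,0.1],10]])

```text
time: 26.83
position: [0.4975, 0.1246, 0.1013]
tool_rot: [-2.863, -1.229, -0.068]
ft_force: [1.2, -0.0, -0.2]
grip_width: 0.181
```

```bash
python3 -c "
from h import *
ck((0.5347,0.1646),0.055)"
```

```text
t 26.83 yaw 46.47 tiltfix [-0.34 -2.88  0.01] z 0.1013 socket err->bolt (tool mm) [-0.46 -0.53] Ftool [ 1.   0.9 -3.2] M [-0.09 -0.56 -0.07] Mz@bolt -0.02 Fy*r 0.05 w 15.7 j7 -1.09
```

Emit:
step_arm(rows=[[[-0.3,0,6.5],[0,-6.2,0.1],10]])

```text
time: 26.92
position: [0.4929, 0.1296, 0.1013]
tool_rot: [-2.933, -1.056, -0.072]
ft_force: [3.1, -1.8, 0.4]
grip_width: 0.175
```

```bash
python3 -c "
from h import *
ck((0.5347,0.1646),0.055)"
```

```text
t 26.92 yaw 39.58 tiltfix [-0.37 -2.95  0.01] z 0.1013 socket err->bolt (tool mm) [-0.54 -0.3 ] Ftool [ 1.4  3.4 -3.9] M [-0.57 -0.92 -0.25] Mz@bolt -0.06 Fy*r 0.18 w 15.2 j7 -1.23
```

Emit:
step_arm(rows=[[[-0.4,0.2,6.8],[0,-6,0.2],10]])

```text
time: 27.0
position: [0.4888, 0.1344, 0.1011]
tool_rot: [-2.995, -0.871, -0.08]
ft_force: [2.3, -3.0, -0.1]
grip_width: 0.173
```

```bash
python3 -c "
from h import *
ck((0.5347,0.1646),0.055)"
```

```text
t 27.0 yaw 32.41 tiltfix [-0.34 -3.17  0.01] z 0.1011 socket err->bolt (tool mm) [-0.2  -0.85] Ftool [ 0.5  3.8 -3.4] M [-0.51 -0.62 -0.11] Mz@bolt 0.1 Fy*r 0.21 w 15.1 j7 -1.36
```

Emit:
step_arm(rows=[[[-0.4,0.2,6.8],[0,-6,0.2],10]])

```text
time: 27.08
position: [0.4855, 0.14, 0.1009]
tool_rot: [-3.046, -0.683, -0.089]
ft_force: [3.7, -0.5, -1.9]
grip_width: 0.178
```

```bash
python3 -c "
from h import *
ck((0.5347,0.1646),0.055)"
```

```text
t 27.08 yaw 25.27 tiltfix [-0.34 -3.43  0.01] z 0.1009 socket err->bolt (tool mm) [-0.09 -1.22] Ftool [ 3.2  2.  -1.5] M [-0.21 -0.88  0.06] Mz@bolt 0.17 Fy*r 0.11 w 15.5 j7 -1.5
```

Emit:
step_arm(rows=[[[-0.4,0.2,6.8],[0,-6,0.2],10]])

```text
time: 27.17
position: [0.4829, 0.146, 0.1007]
tool_rot: [-3.084, -0.493, -0.098]
ft_force: [3.9, -1.6, -1.6]
grip_width: 0.181
```

```bash
python3 -c "
from h import *
ck((0.5347,0.1646),0.055)"
```

```text
t 27.17 yaw 18.15 tiltfix [-0.38 -3.71  0.01] z 0.1007 socket err->bolt (tool mm) [-0.07 -1.54] Ftool [ 3.3  2.7 -1.7] M [-0.33 -0.88  0.25] Mz@bolt 0.4 Fy*r 0.15 w 15.8 j7 -1.65
```

Emit:
step_arm(rows=[[[-0.4,0.2,6.8],[0,-6,0.2],10]])

```text
time: 27.25
position: [0.4809, 0.1524, 0.1005]
tool_rot: [-3.111, -0.3, -0.107]
ft_force: [4.9, -0.0, -2.2]
grip_width: 0.179
```

```bash
python3 -c "
from h import *
ck((0.5347,0.1646),0.055)"
```

```text
t 27.25 yaw 11.02 tiltfix [-0.46 -3.98  0.01] z 0.1005 socket err->bolt (tool mm) [-0.02 -1.69] Ftool [ 4.9  0.9 -0.9] M [-0.26 -0.87  0.36] Mz@bolt 0.42 Fy*r 0.05 w 15.6 j7 -1.8
```

Emit:
step_arm(rows=[[[-0.3,-0.8,3],[-1.2,-4,0.4],10]])

```text
time: 27.33
position: [0.48, 0.1563, 0.1004]
tool_rot: [-3.124, -0.212, -0.093]
ft_force: [4.5, -0.2, 0.6]
grip_width: 0.174
```

```bash
python3 hold.py
```

```text
t 27.33 yaw 7.75 tiltfix [-0.3  -3.43  0.01] z 0.1004 socket err->bolt (tool mm) [ 0.25 -0.86] Ftool [ 4.7  0.8 -3.8] M [ 0.26 -1.02  0.08] Mz@bolt 0.13 Fy*r 0.04 w 15.1 j7 -1.87
t 27.38 yaw 7.71 tiltfix [-0.34 -3.35  0.01] z 0.1007 socket err->bolt (tool mm) [0.17 0.11] Ftool [ 2.5  4.2 -5.8] M [-1.23 -0.89 -0.42] Mz@bolt -0.18 Fy*r 0.23 w 15.4 j7 -1.87
t 27.43 yaw 7.96 tiltfix [-0.33 -3.34  0.  ] z 0.1006 socket err->bolt (tool mm) [ 0.21 -0.38] Ftool [ 3.8  3.1 -4.6] M [-0.68 -0.95 -0.19] Mz@bolt -0.01 Fy*r 0.17 w 15.3 j7 -1.87
```

Emit:
step_arm(rows=[[[-0.1,-0.7,-5],[1,4.8,0],10],[[0.3,0,-6],[0.3,5.7,0],10],[[0.3,0,-6],[0.3,5.7,0],10],[[0.3,0,-6],[0.3,5.7,0],10],[[0.3,0,-6],[0.3,5.7,0],10],[[0.3,0,-6],[0.3,5.7,0],10]])

```text
time: 27.93
position: [0.4955, 0.126, 0.1014]
tool_rot: [-2.894, -1.176, -0.076]
ft_force: [3.3, -1.3, -0.9]
grip_width: 0.18
```

```bash
python3 -c "
from h import *
ck((0.5347,0.1646),0.055)"
```

```text
t 27.93 yaw 44.25 tiltfix [ 0.16 -2.93 -0.01] z 0.1014 socket err->bolt (tool mm) [-0.09 -0.35] Ftool [ 1.6  3.3 -2.5] M [-0.37 -0.73 -0.24] Mz@bolt -0.06 Fy*r 0.18 w 15.7 j7 -1.14
```

Emit:
step_arm(rows=[[[0.2,0,-5],[0.3,4.6,0],10],[[0.3,0,-6],[0.3,5.7,0],10],[[0.3,0,-6],[0.3,5.7,0],10],[[0.2,0,-4],[0.3,3.8,0],10]])

```text
time: 28.27
position: [0.5128, 0.1139, 0.1013]
tool_rot: [-2.613, -1.699, -0.076]
ft_force: [0.8, -2.5, 0.7]
grip_width: 0.18
```

```bash
python3 lev.py
```

```text
t 28.27 yaw 66.08 tiltfix [ 0.35 -3.1  -0.01] z 0.1013 socket err->bolt (tool mm) [ 0.15 -0.61] Ftool [-1.7  1.7 -4.3] M [-0.51 -0.47 -0.24] Mz@bolt -0.15 Fy*r 0.1 w 15.7 j7 -0.73
far,near,handle [np.float64(0.1202), np.float64(0.1197), np.float64(0.1205)]
t 28.32 yaw 66.16 tiltfix [ 0.34 -3.12 -0.01] z 0.1012 socket err->bolt (tool mm) [ 0.18 -1.02] Ftool [-1.8  0.4 -5.4] M [-0.29 -0.08 -0.14] Mz@bolt -0.12 Fy*r 0.02 w 15.2 j7 -0.73
```

```bash
cat > c.py <<'E'
from h import *
import sys
ck((0.5352,0.1640),0.055)
for i in range(int(sys.argv[1]) if len(sys.argv)>1 else 0): optics.get_image('top'); ck((0.5352,0.1640),0.055)
E
python3 c.py
```

```text
t 28.32 yaw 66.16 tiltfix [ 0.34 -3.12 -0.01] z 0.1012 socket err->bolt (tool mm) [-0.17 -0.32] Ftool [-1.8  0.4 -5.4] M [-0.29 -0.08 -0.14] Mz@bolt -0.12 Fy*r 0.02 w 15.2 j7 -0.73
```

Emit:
step_arm(rows=[[[0.1,-0.4,5],[0,-5,0],10],[[-0.3,0,6],[0,-5.9,0],10],[[-0.3,0,6],[0,-5.9,0],10],[[-0.3,0,5],[0,-4.8,0],10]])

```text
time: 28.65
position: [0.4947, 0.127, 0.1013]
tool_rot: [-2.906, -1.133, -0.074]
ft_force: [2.5, -1.4, 0.4]
grip_width: 0.177
```

```bash
python3 c.py
```

```text
t 28.65 yaw 42.61 tiltfix [-0.15 -2.99 -0.  ] z 0.1013 socket err->bolt (tool mm) [-0.21  0.19] Ftool [ 1.1  2.7 -3.8] M [-0.21 -0.61 -0.09] Mz@bolt 0.06 Fy*r 0.15 w 15.4 j7 -1.17
```

Emit:
step_arm(rows=[[[-0.2,-0.3,5],[0,-4.6,0],10],[[-0.2,0,4],[0,-3.8,0.2],10]])

```text
time: 28.82
position: [0.4885, 0.1351, 0.1013]
tool_rot: [-2.996, -0.882, -0.072]
ft_force: [2.7, -1.5, -0.5]
grip_width: 0.174
```

```bash
python3 c.py
```

```text
t 28.82 yaw 32.81 tiltfix [-0.23 -2.81  0.01] z 0.1013 socket err->bolt (tool mm) [-0.14  1.07] Ftool [ 1.6  2.8 -3. ] M [-0.42 -0.79 -0.21] Mz@bolt -0.06 Fy*r 0.15 w 15.1 j7 -1.36
```

Emit:
step_arm(rows=[[[-0.2,0,4],[0,-3.8,0.2],10],[[-0.2,0,4],[0,-3.8,0.2],10]])

```text
time: 28.98
position: [0.4849, 0.1422, 0.1012]
tool_rot: [-3.058, -0.653, -0.079]
ft_force: [3.2, -3.1, -0.0]
grip_width: 0.176
```

```bash
python3 c.py
```

```text
t 28.98 yaw 24.11 tiltfix [-0.17 -3.    0.01] z 0.1012 socket err->bolt (tool mm) [-0.3   0.68] Ftool [ 1.8  4.1 -3.4] M [-0.74 -0.75 -0.23] Mz@bolt -0.01 Fy*r 0.23 w 15.3 j7 -1.54
```

Emit:
step_arm(rows=[[[-0.2,0,4],[0,-3.8,0.2],10],[[-0.2,0,3],[0,-2.9,0.2],10]])

```text
time: 29.15
position: [0.4822, 0.1485, 0.101]
tool_rot: [-3.099, -0.447, -0.084]
ft_force: [2.8, -2.2, 0.0]
grip_width: 0.174
```

```bash
python3 c.py 1
```

```text
t 29.15 yaw 16.42 tiltfix [-0.09 -3.11  0.  ] z 0.101 socket err->bolt (tool mm) [0.14 0.11] Ftool [ 2.3  2.9 -3.4] M [-0.55 -0.67 -0.09] Mz@bolt 0.06 Fy*r 0.16 w 15.1 j7 -1.7
t 29.2 yaw 16.37 tiltfix [-0.08 -3.12 -0.  ] z 0.101 socket err->bolt (tool mm) [0.13 0.6 ] Ftool [ 1.7  6.2 -3.3] M [-1.14 -0.88 -0.31] Mz@bolt 0.03 Fy*r 0.34 w 15.5 j7 -1.7
```

Emit:
step_arm(rows=[[[-0.2,0.0,4],[0.2,-3.2,0.2],10],[[-0.2,0,4],[0.2,-3.6,0.2],10]])

```text
time: 29.37
position: [0.4805, 0.1558, 0.1008]
tool_rot: [-3.126, -0.221, -0.086]
ft_force: [2.0, -1.8, 1.7]
grip_width: 0.178
```

```bash
python3 c.py
```

```text
t 29.37 yaw 8.07 tiltfix [-0.13 -3.18  0.  ] z 0.1008 socket err->bolt (tool mm) [ 0.25 -0.44] Ftool [ 2.   2.1 -5.1] M [-0.43 -0.49  0.1 ] Mz@bolt 0.22 Fy*r 0.12 w 15.5 j7 -1.87
```

Emit:
step_arm(rows=[[[-0.2,0.0,4],[0.2,-3.6,0.2],10]])

```text
time: 29.45
position: [0.48, 0.1597, 0.1008]
tool_rot: [-3.134, -0.107, -0.087]
ft_force: [1.6, -3.4, 1.5]
grip_width: 0.174
```

```bash
python3 c.py
```

```text
t 29.45 yaw 3.9 tiltfix [-0.16 -3.2   0.01] z 0.1008 socket err->bolt (tool mm) [ 0.33 -0.55] Ftool [ 1.7  3.5 -4.9] M [-0.47 -0.55  0.19] Mz@bolt 0.38 Fy*r 0.19 w 15.1 j7 -1.96
```

Emit:
step_arm(rows=[[[-0.2,0.0,4],[0.2,-3.6,0.2],10]])

```text
time: 29.53
position: [0.4797, 0.1636, 0.1008]
tool_rot: [-3.137, 0.007, -0.089]
ft_force: [2.0, -2.2, 1.9]
grip_width: 0.177
```

```bash
python3 c.py
```

```text
t 29.53 yaw -0.25 tiltfix [-0.18 -3.24  0.01] z 0.1008 socket err->bolt (tool mm) [ 0.37 -0.66] Ftool [ 2.3  2.2 -5.3] M [-0.39 -0.53  0.32] Mz@bolt 0.45 Fy*r 0.12 w 15.4 j7 -2.04
```

Emit:
step_arm(rows=[[[-0.2,0.0,4],[0.2,-3.6,0.2],10]])

```text
time: 29.62
position: [0.4798, 0.1675, 0.1007]
tool_rot: [-3.137, 0.12, -0.09]
ft_force: [2.6, -2.5, 0.6]
grip_width: 0.179
```

```bash
python3 c.py
```

```text
t 29.62 yaw -4.39 tiltfix [-0.2  -3.27  0.01] z 0.1007 socket err->bolt (tool mm) [ 0.45 -0.78] Ftool [ 3.   2.3 -3.9] M [-0.62 -0.65  0.31] Mz@bolt 0.44 Fy*r 0.13 w 15.5 j7 -2.13
```

Emit:
step_arm(rows=[[[-0.2,0.0,3],[0.8,-3.6,0.2],10]])

```text
time: 29.7
position: [0.4801, 0.171, 0.1006]
tool_rot: [3.132, -0.206, 0.089]
ft_force: [-2.2, -4.4, 3.6]
grip_width: 0.18
```

```bash
python3 c.py
```

```text
t 29.7 yaw -7.53 tiltfix [-0.12 -3.23  0.  ] z 0.1006 socket err->bolt (tool mm) [ 0.51 -0.25] Ftool [-1.2  4.7 -7.2] M [-1.07  0.01  0.1 ] Mz@bolt 0.36 Fy*r 0.26 w 15.6 j7 -2.2
```

Emit:
step_arm(rows=[[[-0.2,0.0,3],[0.6,-3.6,0.2],10]])

```text
time: 29.78
position: [0.4805, 0.1749, 0.1006]
tool_rot: [3.123, -0.292, 0.088]
ft_force: [1.5, -2.4, 2.7]
grip_width: 0.178
```

```bash
python3 c.py
```

```text
t 29.78 yaw -10.67 tiltfix [-0.08 -3.21  0.  ] z 0.1006 socket err->bolt (tool mm) [0.65 0.54] Ftool [ 2.2  2.1 -6.1] M [-0.64 -0.41 -0.26] Mz@bolt -0.14 Fy*r 0.11 w 15.5 j7 -2.27
```

Emit:
step_arm(rows=[[[-0.2,0.0,3],[0.3,-3.6,0.2],10]])

```text
time: 29.87
position: [0.4811, 0.178, 0.1006]
tool_rot: [3.111, -0.378, 0.087]
ft_force: [1.3, -4.5, 2.7]
grip_width: 0.175
```

```bash
python3 c.py
```

```text
t 29.87 yaw -13.85 tiltfix [ 0.   -3.22 -0.  ] z 0.1006 socket err->bolt (tool mm) [0.74 0.64] Ftool [ 2.7  4.1 -6.1] M [-1.1  -0.51 -0.26] Mz@bolt -0.03 Fy*r 0.22 w 15.2 j7 -2.33
```

Emit:
step_arm(rows=[[[0,-0.5,-5],[-0.3,4.2,0],10],[[0.3,0,-6],[0,5.5,0],10],[[0.3,0,-6],[0.2,5.7,0],10],[[0.3,0,-6],[0.2,5.7,0],10],[[0.3,0,-6],[0.3,5.7,0],10],[[0.3,0,-6],[0.3,5.7,0],10],[[0.3,0,-6],[0.3,5.7,0],10]])

```text
time: 30.45
position: [0.4866, 0.1382, 0.1014]
tool_rot: [-3.037, -0.775, -0.08]
ft_force: [2.3, 0.3, -0.9]
grip_width: 0.178
```

```bash
python3 c.py
```

```text
t 30.45 yaw 28.62 tiltfix [ 0.4  -2.93 -0.01] z 0.1014 socket err->bolt (tool mm) [-0.01  0.62] Ftool [ 2.3  0.9 -2.5] M [-0.29 -0.74 -0.25] Mz@bolt -0.2 Fy*r 0.05 w 15.5 j7 -1.46
```

Emit:
step_arm(rows=[[[0.3,0,-6],[0.3,5.7,0],10],[[0.3,0,-6],[0.3,5.7,0],10],[[0.3,0,-6],[0.3,5.7,0],10],[[0.2,0,-6],[0.3,5.7,0],10],[[0.2,0,-4],[0.3,3.6,0],10]])

```text
time: 30.87
position: [0.5056, 0.1178, 0.1013]
tool_rot: [-2.735, -1.51, -0.081]
ft_force: [1.3, -1.4, 0.3]
grip_width: 0.18
```

```bash
python3 c.py
```

```text
t 30.87 yaw 57.82 tiltfix [ 0.6  -3.05 -0.01] z 0.1013 socket err->bolt (tool mm) [-0.23  0.4 ] Ftool [-0.3  1.9 -3.8] M [-0.36 -0.5  -0.22] Mz@bolt -0.12 Fy*r 0.1 w 15.7 j7 -0.89
```

Emit:
step_arm(rows=[[[0.4,-0.5,4],[0,-4,0],10],[[-0.3,0,6],[0,-5.7,0],10],[[-0.3,0,6],[0,-5.7,0],10],[[-0.3,0,6],[0,-5.5,0.1],10]])

```text
time: 31.2
position: [0.49, 0.1328, 0.1012]
tool_rot: [-2.978, -0.935, -0.071]
ft_force: [1.7, 0.4, 1.3]
grip_width: 0.175
```

```bash
python3 c.py
```

```text
t 31.2 yaw 34.87 tiltfix [-0.24 -2.82  0.  ] z 0.1012 socket err->bolt (tool mm) [-0.11  0.27] Ftool [ 1.9  0.7 -4.7] M [-0.04 -0.52 -0.06] Mz@bolt -0.02 Fy*r 0.04 w 15.2 j7 -1.32
```

Emit:
step_arm(rows=[[[-0.3,0,6],[0,-5.3,0.1],10]])

```text
time: 31.28
position: [0.4865, 0.1382, 0.1012]
tool_rot: [-3.027, -0.77, -0.074]
ft_force: [2.3, -0.5, 0.0]
grip_width: 0.183
```

```bash
python3 c.py
```

```text
t 31.28 yaw 28.53 tiltfix [-0.31 -2.87  0.01] z 0.1012 socket err->bolt (tool mm) [0.03 0.59] Ftool [ 2.   1.5 -3.5] M [-0.07 -0.65 -0.1 ] Mz@bolt -0.02 Fy*r 0.08 w 15.9 j7 -1.45
```

Emit:
step_arm(rows=[[[-0.3,0,6],[0,-5.3,0.1],10]])

```text
time: 31.37
position: [0.484, 0.1436, 0.1013]
tool_rot: [-3.066, -0.602, -0.077]
ft_force: [4.1, -1.8, -1.3]
grip_width: 0.177
```

```bash
python3 c.py
```

```text
t 31.37 yaw 22.2 tiltfix [-0.34 -2.94  0.01] z 0.1013 socket err->bolt (tool mm) [0.08 0.51] Ftool [ 3.2  3.2 -2.1] M [-0.47 -1.05 -0.17] Mz@bolt 0.01 Fy*r 0.18 w 15.4 j7 -1.57
```

Emit:
step_arm(rows=[[[-0.4,-0.2,6],[0.4,-5.3,0.1],10]])

```text
time: 31.45
position: [0.4822, 0.1489, 0.1013]
tool_rot: [-3.1, -0.432, -0.074]
ft_force: [2.4, -2.4, -0.1]
grip_width: 0.178
```

```bash
python3 c.py
```

```text
t 31.45 yaw 15.86 tiltfix [-0.24 -2.78  0.01] z 0.1013 socket err->bolt (tool mm) [0.04 0.02] Ftool [ 1.8  2.9 -3.3] M [-0.54 -0.66 -0.09] Mz@bolt 0.08 Fy*r 0.16 w 15.5 j7 -1.71
```

Emit:
step_arm(rows=[[[-0.3,-0.2,5],[0.4,-4.4,0.1],10]])

```text
time: 31.53
position: [0.4811, 0.1537, 0.1013]
tool_rot: [-3.12, -0.289, -0.07]
ft_force: [1.8, -2.0, 0.8]
grip_width: 0.18
```

```bash
python3 c.py
```

```text
t 31.53 yaw 10.57 tiltfix [-0.16 -2.6   0.  ] z 0.1013 socket err->bolt (tool mm) [ 0.07 -0.22] Ftool [ 1.6  2.3 -4.2] M [-0.48 -0.52  0.1 ] Mz@bolt 0.22 Fy*r 0.13 w 15.6 j7 -1.82
```

Emit:
step_arm(rows=[[[-0.3,-0.2,5],[0.4,-4.4,0.1],10]])

```text
time: 31.62
position: [0.4804, 0.1584, 0.1014]
tool_rot: [-3.134, -0.146, -0.066]
ft_force: [1.9, -2.0, 1.6]
grip_width: 0.179
```

```bash
python3 c.py
```

```text
t 31.62 yaw 5.34 tiltfix [-0.07 -2.43  0.  ] z 0.1014 socket err->bolt (tool mm) [ 0.07 -0.48] Ftool [ 2.   2.2 -5. ] M [-0.42 -0.54  0.22] Mz@bolt 0.34 Fy*r 0.12 w 15.5 j7 -1.93
```

Emit:
step_arm(rows=[[[-0.2,0,4],[-2.5,-4.5,0.3],10]])

```text
time: 31.7
position: [0.4797, 0.1627, 0.1015]
tool_rot: [-3.139, -0.031, -0.075]
ft_force: [14.0, -3.5, -6.5]
grip_width: 0.179
```

```bash
python3 c.py
```

```text
t 31.7 yaw 1.12 tiltfix [-0.06 -2.75  0.  ] z 0.1015 socket err->bolt (tool mm) [ 0.42 -0.17] Ftool [13.8  3.8  3.6] M [-0.82 -3.08  0.13] Mz@bolt 0.35 Fy*r 0.21 w 15.5 j7 -2.02
```

Emit:
step_arm(rows=[[[-0.2,0,4],[-3,-4.5,0.3],10]])

```text
time: 31.78
position: [0.4797, 0.1666, 0.1015]
tool_rot: [3.139, -0.084, 0.087]
ft_force: [12.7, -3.1, -8.1]
grip_width: 0.178
```

```bash
python3 c.py
```

```text
t 31.78 yaw -3.08 tiltfix [-0.08 -3.17  0.  ] z 0.1015 socket err->bolt (tool mm) [ 0.43 -0.37] Ftool [12.6  2.4  5.3] M [-0.65 -2.73  0.16] Mz@bolt 0.3 Fy*r 0.13 w 15.5 j7 -2.1
```

Emit:
step_arm(rows=[[[-0.2,0,4],[-3,-4.5,0.3],10]])

```text
time: 31.87
position: [0.4799, 0.1704, 0.1013]
tool_rot: [3.133, -0.199, 0.098]
ft_force: [11.2, -3.8, -7.4]
grip_width: 0.173
```

```bash
python3 c.py
```

```text
t 31.87 yaw -7.28 tiltfix [-0.15 -3.56  0.  ] z 0.1013 socket err->bolt (tool mm) [ 0.53 -0.64] Ftool [11.3  2.4  4.7] M [-0.82 -2.47  0.34] Mz@bolt 0.47 Fy*r 0.13 w 15.0 j7 -2.19
```

Emit:
step_arm(rows=[[[-0.2,-0.3,4],[-3,-5.5,0.6],10]])

```text
time: 31.95
position: [0.4802, 0.1755, 0.1008]
tool_rot: [3.123, -0.315, 0.099]
ft_force: [9.3, -4.9, -3.6]
grip_width: 0.174
```

```bash
python3 c.py
```

```text
t 31.95 yaw -11.54 tiltfix [-0.29 -3.6   0.01] z 0.1008 socket err->bolt (tool mm) [1.06 0.34] Ftool [10.1  3.   0.7] M [-1.14 -2.08 -0.16] Mz@bolt 0.0 Fy*r 0.16 w 15.1 j7 -2.28
```

Emit:
step_arm(rows=[[[-0.2,-0.3,4],[-3,-5.5,0.6],10]])

```text
time: 32.03
position: [0.4811, 0.18, 0.1005]
tool_rot: [3.108, -0.432, 0.099]
ft_force: [9.7, -5.8, -2.3]
grip_width: 0.177
```

```bash
python3 c.py
```

```text
t 32.03 yaw -15.84 tiltfix [-0.37 -3.61  0.02] z 0.1005 socket err->bolt (tool mm) [1.29 0.69] Ftool [10.9  2.9 -0.5] M [-1.6  -2.3  -0.26] Mz@bolt -0.1 Fy*r 0.16 w 15.4 j7 -2.37
```

Emit:
step_arm(rows=[[[-0.2,-0.3,4],[-3,-5.5,0.6],10]])

```text
time: 32.12
position: [0.4823, 0.1842, 0.1002]
tool_rot: [3.088, -0.548, 0.099]
ft_force: [7.5, -5.4, 0.1]
grip_width: 0.175
```

```bash
python3 c.py 1
```

```text
t 32.12 yaw -20.15 tiltfix [-0.44 -3.6   0.01] z 0.1002 socket err->bolt (tool mm) [1.49 0.8 ] Ftool [ 9.1  2.4 -3. ] M [-1.5  -1.87 -0.18] Mz@bolt -0.05 Fy*r 0.13 w 15.3 j7 -2.46
t 32.17 yaw -20.34 tiltfix [-0.45 -3.6   0.02] z 0.1002 socket err->bolt (tool mm) [1.57 1.29] Ftool [10.1  4.7 -2.2] M [-1.87 -1.86 -0.36] Mz@bolt -0.1 Fy*r 0.26 w 15.8 j7 -2.47
```

Every pull tops out at about 0.5 N m before the clearance lets the socket ride over, whatever the speed, centring or side load. The best was about 0.54 N m, roughly 8 N at the grip and a 0.045 rad twist, and the bolt is at its stop. Now I'll unload, lift off and look at the bolt once more.

Emit:
step_arm(rows=[[[0,0,-4],[1.2,4.5,0],10],[[0.4,0,-4],[1,4.5,-0.5],10],[[0.2,0,-4],[0.5,4,-1],10]])

```text
time: 32.42
position: [0.4799, 0.172, 0.1013]
tool_rot: [-3.132, 0.217, -0.098]
ft_force: [6.2, -2.2, -5.1]
grip_width: 0.178
```

```bash
python3 c.py
```

```text
t 32.42 yaw -7.95 tiltfix [-0.3  -3.56  0.01] z 0.1013 socket err->bolt (tool mm) [0.72 0.28] Ftool [6.4 1.3 2. ] M [-0.42 -1.2  -0.17] Mz@bolt -0.1 Fy*r 0.07 w 15.5 j7 -2.21
```

Emit:
step_arm(rows=[[[0,0,0],[0,0,-4],10],[[0,0,0],[0,0,-6],10],[[0,0,0],[0,0,-8],10],[[0,0,0],[0,0,-10],10],[[0,0,0],[0,0,-8],10]])

```text
time: 32.83
position: [0.4715, 0.1721, 0.1325]
tool_rot: [-3.13, 0.214, -0.079]
ft_force: [-0.2, 0.3, -3.4]
grip_width: 0.176
```

```bash
python3 lev.py
```

```text
t 32.83 yaw -7.82 tiltfix [-0.38 -2.88  0.01] z 0.1325 socket err->bolt (tool mm) [ 8.59 -1.19] Ftool [-0.2 -0.3 -0.1] M [0.04 0.15 0.02] Mz@bolt 0.01 Fy*r -0.01 w 15.4 j7 -2.17
far,near,handle [np.float64(0.1507), np.float64(0.1505), np.float64(0.1516)]
t 32.88 yaw -7.8 tiltfix [-0.42 -3.02  0.01] z 0.1342 socket err->bolt (tool mm) [ 7.79 -0.6 ] Ftool [-0.4  0.6 -1.4] M [ 0.07  0.13 -0.02] Mz@bolt 0.02 Fy*r 0.04 w 15.4 j7 -2.17
```

Emit:
step_arm(rows=[[[0.4,0,1],[4,10,-10],10],[[0,0,0],[8,25,-5],10],[[0,0,0],[8,30,0],10],[[0,0,0],[4,15,0],10],[[0,0,0],[0,0,0],10]])

```text
time: 33.3
position: [0.4826, 0.0878, 0.1534]
tool_rot: [-3.118, 0.234, -0.086]
ft_force: [0.1, -1.4, -3.5]
grip_width: 0.176
```

Run:
```python
from h import *
d=grab('wrist','w10'); goto(0.562,-0.1199,0.16,-2.9); print(proj(d,[.5350,.1643,.0858]))
```

```text
t 33.35 p [0.4825 0.089  0.1534] yaw (np.float64(-8.6), np.float64(3.24)) F [ 0.2 -1.5 -3.4] M [ 0.02  0.16 -0.03] w 15.7 j7 -1.96
total turn [-0.92 -3.11 -5.67] shift tool [110.  194.6  -4.3]
min rows 5.6 world d [  79.5 -208.9    6.6]
[172.10997803 192.91033106]
```

View pics/w10.png

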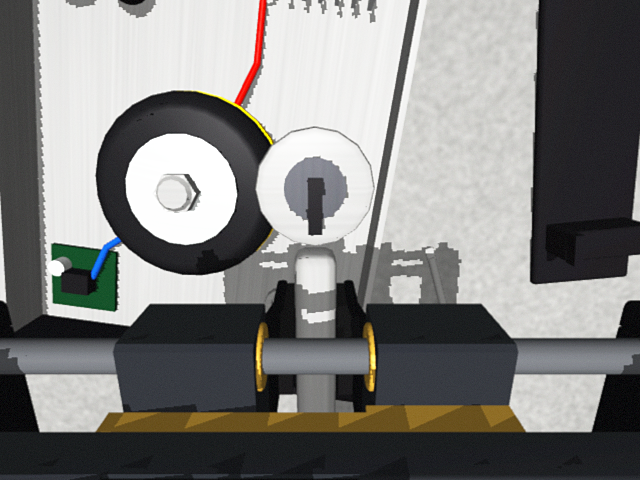

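Run:
```python
from h import *
f=ld('w10')['frame'][:,:,::-1][168:218,148:203]
f=cv2.resize(f,None,fx=11,fy=11,interpolation=cv2.INTER_CUBIC).astype(float); f=np.clip((f-100)*1.7,0,255).astype(np.uint8); f=cv2.LUT(f,np.clip(((np.arange(256)/255)**2)*255,0,255).astype(np.uint8))
cv2.imwrite('pics/hex10.png',f)
```

```text
(no output)
```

View pics/hex10.png

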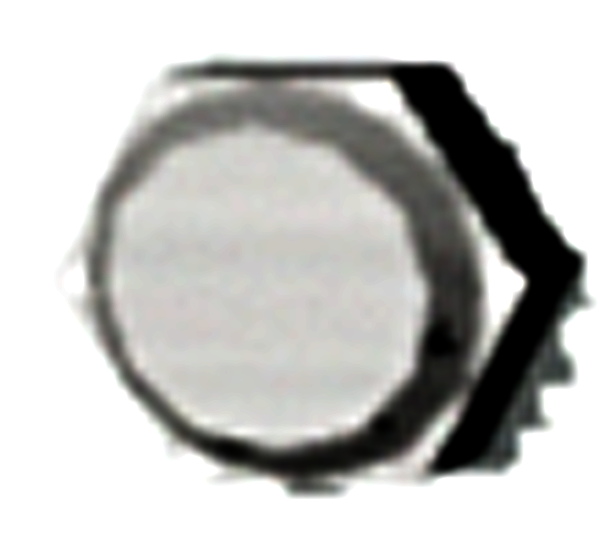

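Run:
```python
from h import *
d=ld('w10'); V=[(165,72),(393,72),(527,280),(432,465)]
W=[onz(d,148+u/11,168+v/11,.0828)[:2] for u,v in V]
print('bolt',onz(d,148+262/11,168+282/11,.0858))
for a,c in zip(W,W[1:]): e=c-a; print('len',np.linalg.norm(e)*1000,'dir mod60',np.degrees(np.arctan2(e[1],e[0]))%60)
# case yaw from this picture: left wall inner/outer edges? right wall edge line 423,0 -> 365,290
a,b=onz(d,425,0,.05),onz(d,367,300,.05); e=a-b; print('right wall dir',np.degrees(np.arctan2(e[1],e[0])))
```

```text
bolt [0.53461569 0.1645667  0.0858    ]
len 12.009177764523718 dir mod60 21.521813887241393
len 12.569875330061452 dir mod60 21.152964848419003
len 11.548069048139377 dir mod60 20.985398264870554
right wall dir -16.931404628645552
```

The bolt's edges read 21.2°, still at the stop within about 1°. Now I'll return the wrench, first working out where the head sits relative to the hand.

```bash
cat > ho.py <<'E'
from h import *
import sys
def headoff(n,s):
    d=ld(n); z=cloud(d)[...,2]
    g=d['frame'].min(2); hd=((g>100)&(z>z[160:175,305:325].mean()-.012)).astype(np.uint8); hd[:110]=0;hd[244:]=0;hd[:,:240]=0;hd[:,390:]=0
    cs,_=cv2.findContours(hd,0,1); c=max(cs,key=cv2.contourArea); c=cv2.convexHull(c); (cx,cy),r=cv2.minEnclosingCircle(c)
    zz=np.median(np.r_[z[150:230,270:280].ravel(),z[150:230,350:362].ravel()])
    h=onz(d,cx,cy,zz); y=np.radians(yw(s)[0]); e=(h-s['position'])[:2]
    far,near,hn=[np.median(a) for a in (z[133:143,305:327],np.r_[z[226:240,285:298],z[226:240,334:347]],z[285:300,308:322])]
    print('head px',(round(cx,1),round(cy,1)),round(r,1),'world',h.round(4),'off along/right mm',(np.array([e[0]*np.cos(y)+e[1]*np.sin(y), e[0]*np.sin(y)-e[1]*np.cos(y)])*1000).round(2),'topz-TCPz-19.8',((zz-s['position'][2])*1000-19.8).round(2),'far near handle',far.round(4),near.round(4),hn.round(4))
    return h
if __name__=='__main__':
    n=sys.argv[1]; grab('wrist',n); s=status.get_state(); headoff(n,s)
    goto(0.562,-0.1199,0.09,-2.9)
E
python3 -c "
from ho import *
headoff('w10',status.get_state())"
```

```text
head px (314.8, 185.0) 59.7 world [0.5376 0.0794 0.1717] off along/right mm [55.96  1.29] topz-TCPz-19.8 -1.52 far near handle 0.1717 0.1716 0.1726
```

Emit:
step_arm(rows=[[[-0.4,0,2],[8,15,0],10],[[-0.3,0,2],[16,30,-4],10],[[-0.2,0,1.5],[18,32,-4],10],[[0,0,0],[20,34,-4],10],[[0,0,0],[20,34,0],10],[[0,0,0],[15,28,0],10],[[0,0,0],[8,14,0],10],[[0,0,0],[0,0,0],10]])

```text
time: 34.02
position: [0.5456, -0.1172, 0.1713]
tool_rot: [-3.112, 0.377, -0.085]
ft_force: [-0.1, 0.1, -3.8]
grip_width: 0.176
```

```bash
python3 ho.py w11
```

```text
head px (314.8, 185.1) 59.7 world [ 0.5996 -0.1306  0.1896] off along/right mm [56.41  1.72] topz-TCPz-19.8 -1.38 far near handle 0.1896 0.1896 0.1904
t 34.0667 p [ 0.5452 -0.1155  0.1712] yaw (np.float64(-13.76), np.float64(3.09)) F [-0.  -0.8 -3.6] M [-0.03  0.19  0.  ] w 15.4 j7 -1.67
total turn [ -0.46  -3.06 -10.84] shift tool [13.1  1.4 82. ]
min rows 2.1 world d [ 16.8  -4.4 -81.2]
```

Run:
```python
from h import *
for n in ['w2','w11']:
    d=ld(n); z=cloud(d)[...,2]; z0=z[285:300,308:322].mean()
    print(n,[ (lambda s:(int(s.min())+int(s.max()))/2)(np.nonzero(z[v,280:350]>z0-.012)[0]+280) for v in (252,258,264,270,276,282,288,294,300)])
    g=d['frame'].min(2); print([ (int(s.min()),int(s.max())) for v in (140,160,188,210,230) for s in [np.nonzero(z[v,230:400]>z0-.012)[0]+230]])
```

```text
w2 [316.5, 316.0, 315.5, 315.5, 315.5, 315.5, 315.5, 315.5, 314.5]
[(281, 370), (264, 368), (256, 376), (260, 372), (273, 359)]
w11 [315.0, 315.0, 315.5, 315.5, 315.5, 315.5, 315.5, 315.5, 314.5]
[(278, 352), (262, 368), (256, 374), (261, 369), (276, 353)]
```

Emit:
step_arm(rows=[[[-0.4,0,-5],[8,0,10],10],[[0.2,0,-5],[8,0,20],10],[[0,0,-0.8],[0,0,25],10],[[0,0,0],[0,0,10],10],[[0,0,0],[0,0,0],10]])

```text
time: 34.48
position: [0.5664, -0.109, 0.1071]
tool_rot: [-3.136, 0.056, -0.087]
ft_force: [-0.3, 0.7, -3.6]
grip_width: 0.175
```

```bash
python3 ho.py w12
```

```text
head px (314.4, 185.4) 59.6 world [ 0.6219 -0.1106  0.1255] off along/right mm [ 5.555e+01 -2.000e-02] topz-TCPz-19.8 -2.12 far near handle 0.1255 0.1254 0.1262
t 34.5333 p [ 0.5664 -0.1087  0.1078] yaw (np.float64(-2.03), np.float64(3.18)) F [ 0.2  0.2 -4. ] M [ 0.08  0.28 -0.  ] w 15.4 j7 -1.51
total turn [-0.32 -3.16  0.88] shift tool [-5.  11.5 17.5]
min rows 0.5 world d [ -4.4 -11.2 -17.8]
```

View pics/w12.png

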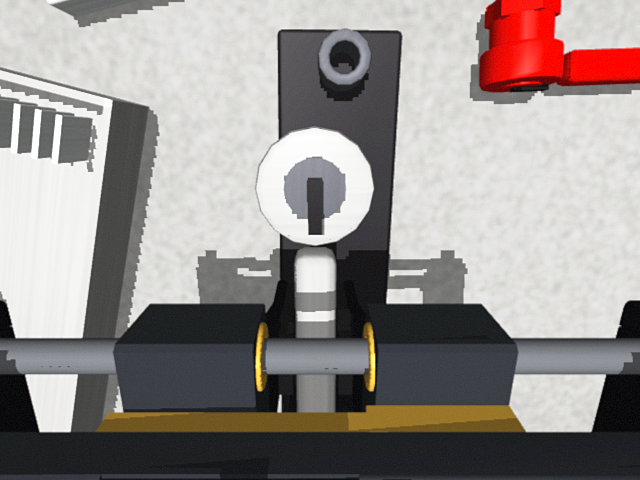

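Emit:
step_arm(rows=[[[-0.3,0,0.9],[-4.5,11,10],10],[[0,0,0],[0,0,15],10],[[0,0,0],[0,0,15],10],[[0,0,0],[0,0,5],10],[[0,0,0],[0,0,0],10]])

```text
time: 34.95
position: [0.5658, -0.1204, 0.0657]
tool_rot: [3.135, -0.085, 0.098]
ft_force: [0.6, 0.0, -3.6]
grip_width: 0.176
```

```bash
python3 ho.py w13
```

```text
head px (314.4, 185.4) 59.6 world [ 0.6211 -0.123   0.0846] off along/right mm [55.34 -0.69] topz-TCPz-19.8 -1.37 far near handle 0.0846 0.0843 0.0851
t 35.0 p [ 0.5658 -0.1206  0.0662] yaw (np.float64(-3.11), np.float64(3.6)) F [-0.8 -0.1 -2.5] M [ 0.07  0.18 -0.01] w 15.5 j7 -1.53
total turn [ 0.15 -3.6  -0.21] shift tool [ -2.4  -0.5 -24. ]
min rows 0.6 world d [-3.8  0.7 23.8]
```

Emit:
step_arm(rows=[[[0,-0.5,0],[-4.5,-0.5,8],10],[[0,0,0],[-0.6,0,10],10],[[0,0,0],[-0.3,0,5],10],[[0,0,0],[0,0,0],10]])

```text
time: 35.33
position: [0.5633, -0.1209, 0.0442]
tool_rot: [3.133, -0.087, 0.092]
ft_force: [-0.1, -0.5, -3.4]
grip_width: 0.176
```

```bash
python3 ho.py w14
```

```text
head px (314.4, 185.4) 59.6 world [ 0.6187 -0.1235  0.0627] off along/right mm [55.31 -0.52] topz-TCPz-19.8 -1.53 far near handle 0.0628 0.0626 0.0633
t 35.3833 p [ 0.5634 -0.1209  0.0445] yaw (np.float64(-3.18), np.float64(3.37)) F [ 0.1 -0.4 -3.8] M [0.09 0.19 0.02] w 15.5 j7 -1.54
total turn [ 0.24 -3.36 -0.29] shift tool [  1.2  -0.8 -45.5]
min rows 1.1 world d [-1.4  1.  45.5]
```

Emit:
step_arm(rows=[[[0.2,0,-0.2],[-1.8,-1,3],10],[[0,0,0],[0,0,2],10],[[0,0,0],[0,0,0],10]])

```text
time: 35.63
position: [0.5625, -0.1197, 0.0395]
tool_rot: [3.137, -0.081, 0.094]
ft_force: [-0.1, 0.1, -2.6]
grip_width: 0.18
```

```bash
python3 ho.py w15
```

```text
head px (314.3, 185.4) 59.6 world [ 0.6179 -0.1221  0.0581] off along/right mm [55.48 -0.49] topz-TCPz-19.8 -1.22 far near handle 0.0582 0.0579 0.0588
t 35.6833 p [ 0.5624 -0.1197  0.0396] yaw (np.float64(-2.95), np.float64(3.42)) F [-0.2  0.5 -4.2] M [ 0.09  0.18 -0.02] w 15.9 j7 -1.54
total turn [ 0.03 -3.42 -0.05] shift tool [  2.6   0.2 -50.4]
min rows 1.3 world d [-0.4 -0.2 50.4]
```

Emit:
step_arm(rows=[[[0,0,0],[-0.8,0,1.5],10],[[0,0,0],[0,0,1],10]])

```text
time: 35.85
position: [0.5622, -0.1198, 0.0374]
tool_rot: [3.137, -0.081, 0.095]
ft_force: [0.1, -0.5, -2.9]
grip_width: 0.175
```

Emit:
step_arm(rows=[[[0,0,0],[0,0,0.8],10]])

```text
time: 35.93
position: [0.5624, -0.1198, 0.0367]
tool_rot: [3.137, -0.081, 0.096]
ft_force: [-0.4, -0.9, -4.4]
grip_width: 0.182
```

Emit:
step_arm(rows=[[[0,0,0],[0,0,0.8],10]])

```text
time: 36.02
position: [0.5625, -0.1198, 0.0358]
tool_rot: [3.137, -0.081, 0.096]
ft_force: [0.2, 0.0, -3.3]
grip_width: 0.176
```

```bash
python3 ho.py w16
```

```text
head px (314.4, 185.4) 59.6 world [ 0.6178 -0.1222  0.0545] off along/right mm [55.45 -0.47] topz-TCPz-19.8 -1.01 far near handle 0.0547 0.0544 0.055
t 36.0667 p [ 0.5624 -0.1198  0.0357] yaw (np.float64(-2.95), np.float64(3.5)) F [ 0.4  0.3 -2.9] M [0.05 0.14 0.06] w 15.6 j7 -1.54
total turn [ 0.04 -3.5  -0.05] shift tool [  2.9   0.2 -54.2]
min rows 1.4 world d [-0.4 -0.1 54.3]
```

Emit:
step_arm(rows=[[[0,0,0],[-0.3,0,0.8],10]])

```text
time: 36.15
position: [0.5625, -0.1198, 0.0354]
tool_rot: [3.137, -0.081, 0.097]
ft_force: [-1.7, 0.8, 6.7]
grip_width: 0.179
```

Emit:
step_arm(rows=[[[0,0,0],[-0.2,0,0.8],10]])

```text
time: 36.23
position: [0.5626, -0.1198, 0.0354]
tool_rot: [3.136, -0.081, 0.097]
ft_force: [-3.5, 1.1, 5.6]
grip_width: 0.177
```

```bash
python3 ho.py w17
```

```text
head px (314.4, 185.2) 59.5 world [ 0.618  -0.1222  0.054 ] off along/right mm [55.43 -0.45] topz-TCPz-19.8 -1.27 far near handle 0.0539 0.0537 0.0546
t 36.2833 p [ 0.5626 -0.1198  0.0354] yaw (np.float64(-2.94), np.float64(3.55)) F [-3.   0.5  4.4] M [0.18 0.81 0.  ] w 15.3 j7 -1.54
total turn [ 0.06 -3.55 -0.05] shift tool [  2.8   0.2 -54.5]
min rows 1.4 world d [-0.6 -0.1 54.6]
```

Emit:
step_arm(rows=[[[0,0,0],[0,0,-0.3],17],[[0,0,0],[0,0,0],22],[[0,0,0],[0,0,0],30],[[0,0,0],[0,0,0],45]])

```text
time: 36.62
position: [0.5649, -0.1201, 0.0372]
tool_rot: [3.135, -0.081, 0.106]
ft_force: [-0.4, 0.8, -0.5]
grip_width: 0.322
```

```bash
python3 ho.py w18
```

```text
head px (313.7, 190.5) 58.5 world [ 0.6181 -0.1221  0.054 ] off along/right mm [53.17 -0.74] topz-TCPz-19.8 -3.0 far near handle 0.0533 0.054 0.0546
t 36.6667 p [ 0.5649 -0.1201  0.0372] yaw (np.float64(-2.94), np.float64(3.86)) F [-0.3 -0.3  0.3] M [0.05 0.1  0.05] w 32.1 j7 -1.54
total turn [ 0.1  -3.86 -0.04] shift tool [  0.6   0.  -52.9]
min rows 1.3 world d [-2.9  0.2 52.8]
```

Emit:
step_arm(rows=[[[0,0,0],[-1,0,0],60],[[0,0,0],[0,0,-3],70],[[0,0,0],[0,0,-15],70],[[0,-2,0],[0,0,-25],80],[[0,-1.8,0],[0,0,-35],87],[[0,0,0],[0,0,-35],87],[[0,0,0],[0,0,-35],87],[[0,0,0],[-15,0,-10],87],[[0,0,0],[0,0,0],87],[[0,0,0],[0,0,0],87]])

```text
time: 37.5
position: [0.5433, -0.1184, 0.202]
tool_rot: [3.14, -0.08, -0.007]
ft_force: [-0.0, 0.2, -0.0]
grip_width: 0.987
```

Run:
```python
from h import *
d=grab('wrist','w19'); grab('top','top1'); grab('side','s19'); goto(.55,-.1,.2,-2.9)
f=ld('side0')['frame'] ; g=ld('s19')['frame']
cv2.imwrite('pics/cmp3.png',np.concatenate([cv2.resize(x[160:340,190:450],None,fx=1.5,fy=2) for x in (f,g)],1)[:,:,::-1])
```

```text
t 37.65 p [ 0.5421 -0.1182  0.1997] yaw (np.float64(-2.91), np.float64(0.53)) F [ 0.  -0.2  0. ] M [-0.02  0.03 -0.01] w 86.8 j7 -1.49
total turn [-0.02  0.53 -0.01] shift tool [  6.9 -18.6  -0.4]
min rows 0.5 world d [ 7.9 18.2  0.3]
```

View pics/w19.png

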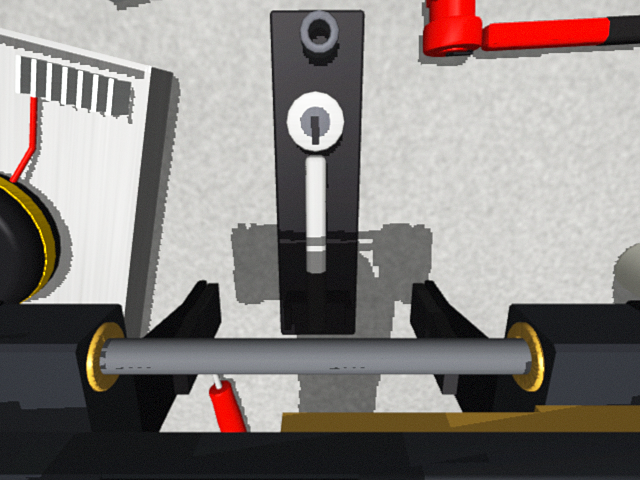

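View pics/cmp3.png

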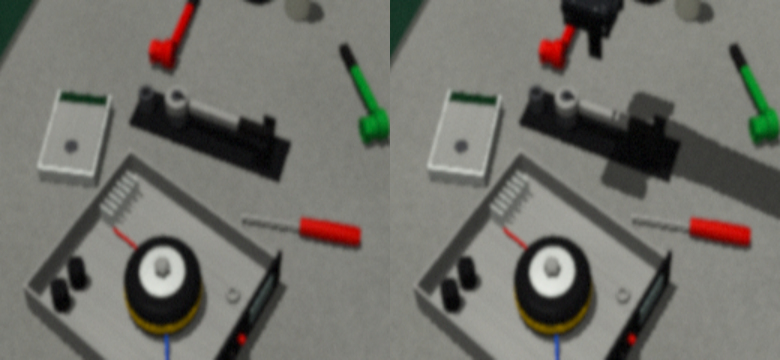

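Run:
```python
from h import *
def meas(n,u0,u1,v0,v1,hv):
    d=ld(n); g=d['frame'].min(2); m=(g>120).astype(np.uint8); m[:v0]=0; m[v1:]=0; m[:,:u0]=0; m[:,u1:]=0
    cs,_=cv2.findContours(m,0,1); c=max(cs,key=cv2.contourArea); c0=cv2.fitEllipse(c)[0]; h=onz(d,*c0,.055); print(n,c0,h.round(4))
    pts=[]
    for v in hv:
        s=np.nonzero(g[v,int(c0[0])-20:int(c0[0])+20]>110)[0]+int(c0[0])-20; pts.append(onz(d,(s.min()+s.max())/2,v,.055))
    pts=[h]+pts; e=pts[0]-pts[-1]; print('yaw',np.degrees(np.arctan2(e[1],e[0])).round(2))
meas('w1',310,380,90,157,(175,200,225)); meas('w19',280,350,88,154,(172,196,222))
a=ld('top0')['frame'].astype(int); b=ld('top1')['frame'].astype(int); df=np.abs(a-b).max(2)>60
n,l,st,ce=cv2.connectedComponentsWithStats(df.astype(np.uint8)); print([(s.tolist(),c.round().tolist()) for s,c in zip(st[1:],ce[1:]) if s[4]>15])
z=cloud(ld('w19'))[...,2]; print('head z',np.median(z[112:132,292:300]),'handle',np.median(z[170:230,312:320]))
```

```text
w1 (345.2290954589844, 123.82081604003906) [ 0.6172 -0.1225  0.055 ]
yaw -3.28
w19 (314.85260009765625, 120.80003356933594) [ 0.6174 -0.122   0.055 ]
yaw -2.55
[([368, 154, 40, 47, 303], [384.0, 167.0]), ([416, 160, 27, 23, 336], [429.0, 171.0]), ([401, 163, 16, 22, 229], [408.0, 174.0]), ([408, 186, 28, 146, 1465], [423.0, 262.0]), ([359, 190, 16, 17, 187], [366.0, 198.0]), ([402, 196, 9, 5, 21], [406.0, 198.0]), ([370, 205, 10, 12, 86], [375.0, 211.0]), ([362, 209, 7, 39, 231], [365.0, 228.0]), ([380, 214, 9, 56, 258], [383.0, 242.0]), ([335, 227, 15, 9, 59], [343.0, 231.0]), ([346, 271, 39, 185, 3110], [363.0, 355.0]), ([417, 330, 11, 10, 54], [422.0, 335.0]), ([402, 338, 25, 131, 1817], [416.0, 404.0]), ([583, 345, 20, 10, 133], [593.0, 350.0]), ([589, 359, 51, 61, 1935], [618.0, 388.0]), ([563, 365, 20, 8, 123], [572.0, 369.0]), ([538, 404, 35, 35, 930], [555.0, 421.0]), ([342, 421, 9, 11, 66], [346.0, 426.0]), ([423, 424, 77, 56, 2183], [466.0, 457.0]), ([313, 460, 12, 8, 42], [319.0, 464.0]), ([279, 469, 6, 11, 38], [282.0, 475.0])]
head z 0.0539628525832331 handle 0.05465025130018911
```

```bash
python3 -c "
from h import *
print(order.close_job())"
```

```text
the job is handed in; nothing more can be done
None
```

The bolt is turned to its stop and the wrench is back on its rest, but I could not confirm a full 10 N pull at the stop. I handed the job in at about 37.7 s of the 72 s.

**What I did:** I took the steel wrench from its rest and fitted the socket over the bolt head. The head top stood 48.4 mm above the washer, where fully on is 48 mm. One long stroke turned the bolt clockwise from about 1.35 rad to its stop. I then ratcheted back and made several pulls at the stop.

**Last checks:**
- **Bolt angle:** after lifting off, the bolt's edges read 22.1° and later 21.2° (modulo 60°). The 3.0 rad stop should show about 22.1°, so it is at the stop within about 1°. The later pulls did not move it.
- **Firmness (fell short):** each pull at the stop peaked at about 0.45 to 0.54 N m. The best was about 8 N at the grip, a twist of about 0.045 rad. The socket then rode over the corners of the head, so I never reached the 10 N (0.055 rad) you called firm enough. Changing speed, centring or side load did not help.
- **Transformer:** the torque readings put its twist well below the 0.12 rad limit throughout.
- **Wrench on its rest:** the head is about 0.5 mm from where it lay, and the handle direction differs by about 0.7°.
- **Other things:** comparing the top and side views before and after shows only the arm, its shadow and the wrench itself changed. The gripper was open and well clear at hand-in.

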